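# Raise the inspection lamp one hole and set its dimmer

### The arm

A 7-joint arm with a two-finger parallel gripper is mounted at the origin on the work surface. World frame = base frame: x ahead of the robot, y to its left, z up, the work surface at z = 0. Lengths are in m, angles in rad, forces in N, time in s.
With the tool pointing down it reaches from about 0.4 to 0.85 m from the base axis. Payload 10.4 kg.
Tool frame: the origin (TCP) lies at the very end of the fingers, on their centre line; the grasp point (between the pads) lies r.grasp_offset behind it (r.grasp_offset is the distance from the TCP to the grasp point, in m); z points along the fingers, y is the direction in which the jaws open and shut (so a half turn about z gives the same grasp; the last joint's range is limited). The gripper opens to 87 mm and grips with 3 to 60 N. Pads are 19 mm wide; open, the fingers measure 117 mm over their backs; the gripper's body (75 mm by 190 mm) begins 51 mm behind the grasp point.
Start: joints at [-1.145, 0.332, -0.065, 1.46, 0.022, 1.35, -0.088], TCP at [0.271, 0.563, 0.223] pointing down, gripper open.
Joint ranges: [-2.6, 2.6], [-0.5, 2.12], [-1.47, 1.34], [0.16, 2.42], [-1.27, 4.41], [0.06, 2.06], [-2.6, 2.6]. Speed limits (rad/s): [2.22, 2.22, 2.79, 2.79, 3.14, 3.14, 3.14].

### API

Orientations are given as a unit quaternion [x, y, z, w].
In Python, from bench import read_state, cams, job, r gives the robot as it stands. The module is installed in compiled form; this text tells all that it offers.
- The arm moves only by the tool arm_command, never from a script. Its argument "increments" is a list of rows, each an object of numbers: "gripper": the opening in per cent of the stroke, from 0 (shut) to 100 (fully open); "dx", "dy", "dz": the shift along the tool's x, y, z in m; "spin": the turn about the tool's z in degrees. In form: [{"gripper": .., "dx": .., "dy": .., "dz": .., "spin": ..}, ...]. A call has exactly 8 rows; each row shifts and turns the commanded pose from where the row before left it, along the tool's axes as they then stand; what a row does not reach is not made up. A row lasts 1/8 s, in which the tool goes at most 62.5 mm and 10.7 degrees, less where a joint would pass 70% of its speed; a pose out of reach is approached as far as the arm can. A call with a gripper value outside its range is refused whole. The fingers move at their own pace and stop on an object; "grip_force" is the grip in N (left out, the last holds). Time passes only in rows, so rows that do not move let the fingers close, or fill a call up. It gives the time, the measured TCP pose, the force and the opening at its end, in the units of the state.
- read_state(): the state, without advancing time (a new reading comes with each control period).
- cams.camera(name): name is "scene" or "top"; returns the picture (384x512x3 uint8, red, green, blue); there is no depth.
- cams.camera_info(name): a dict with "K" (3x3 intrinsics, pixels), "rvec" (rotation vector, rad) and "tvec" (3), from world to camera coordinates, as OpenCV has them. Camera axes: x right, y down, z forward; pixel columns grow to the right and rows downward; lengths in m; the calibration is good to about 2 mm. A picture is of the moment at which its call begins. camera_info takes no time and is no camera call.
- job.close_job(): hands the job in, once; it reports no verdict.
The state is a dict: "time": time; "joint_positions": joint angles; "joint_vel": joint speeds; "joint_torque": joint torques, N m; "ee_pos": TCP position; "eef_rot": TCP orientation; "ft_force": force on the tool from outside, world axes, zero at the start; "torque": the same for the moment, N m; "width": finger opening in m.
Only numpy, scipy, OpenCV 4.12 (cv2) and the standard library are available. Lean on these libraries where they do the work, as an engineer would, in place of code of your own. Each camera call takes 0.05 s, during which the arm holds its last target.

### The job

The inspection lamp has to sit one hole higher for the next, taller carrier: press the snap button on its column flush, slide the lamp up the column and let the button spring out fully through the next hole. To make up for the extra distance, turn the lamp's free-standing dimmer dial clockwise to its one long mark, pressing down on it as you turn so that the unit does not spin or wander on the bench. Leave the bottle, dishes and tube rack where they are.

Things in the scene. Friction and masses are not known exactly. Their poses are not given: they have to be found in the camera images.
- lamp_stand: fixed inspection lamp stand. Origin on the axis of its upright square column, at bench height; z up; yaw -0.1 to -0.5 rad. White base plate 150 (x) x 270 (y) x 14 mm, from y = -45 to +225 mm. The robot is on its -x side. As the column runs on upward, a gripper must come in from the -x side, tilted 40 to 45 degrees from vertical, its fingers on the column's -y and +y faces
- sleeve_foot (a point): centre of the lower end of the square aluminium sleeve (26 x 26 mm outside, wall 1.5 mm, faces along the stand's x and y, 205 mm long) that slides up and down over the stand's fixed steel inner tube and carries the lamp. At the start the foot is 115 mm above the bench, 75 mm below the button. In the sleeve's -y face is a row of 5 holes 30 mm apart; the button starts in the middle one
- button_tip (a point): crown of the domed steel snap button, 10 mm across, 5 mm proud of the sleeve's -y face, 18 mm from the column axis, 190 mm above the bench. Axes as the stand's: it points to -y. It sits on the inner tube and stays at this height. Squeezing the sleeve with one finger over the button presses it flush; as the sleeve slides, the hole's edge pushes it under, and it springs out at the next hole
- snap_button (a joint): how far the snap button is pressed in, m: 0 fully out, 0.005 flush with the sleeve, about 0.0065 while it rides behind the sleeve's wall. Its spring takes 2 N to start and 3.6 N at flush
- lamp_sleeve (a joint): height of the sleeve (with the lamp) on the inner tube, m, growing upward: about 0 at the start, 0.030 at the next hole up, with 1 mm of play either way in a hole. Sleeve and lamp weigh about 0.3 kg; friction holds them where they are let go between holes. Sliding up takes about 10 to 18 N
- lamp_arm (a joint): swivel of the lamp arm on top of the sleeve, rad, about the column axis, counter-clockwise from above: 0 has the arm along the stand's +y; negative swings it to +x, away from the robot. Stiff; needs no change
- lamp_head (a point): centre of the underside of the lamp head, a white disc 84 mm across and 20 mm thick (with a grey stud on top to 22 mm higher), 155 mm from the column axis at the end of an 18 mm wide arm. 300 mm above the bench at the start; it rises with the sleeve
- dimmer: free-standing dimmer: a loose white puck 92 mm across and 27 mm high on rubber feet, about 0.23 kg with its dial. Origin at the centre of its underside, z up. Pressed down with about 8 to 15 N while the dial is turned, it stays put; without that the whole puck turns with the stiff dial (0.13 N m)
- dial_grip (a point): centre of the grip bar of the dimmer's grey dial, on the dial's axis, 44.5 mm above the bench; z up, x along the bar towards its pointer end (white line); turns with the dial. Bar 44 mm long, 12 mm thick, 24 mm high, its top 56.5 mm above the bench, upright on a skirt disc 66 mm across whose top is 32.5 mm above the bench: fingertips on the skirt beside the bar press the unit down
- dial (a joint): angle of the dial in the puck, rad, growing clockwise seen from above; 2.10 is at the long mark, end stops at 0 and 2.80. Starts between 0.65 and 1.35
- dimmer_mark (a point): the long mark (10 x 3.4 mm, black, the only long one among short ticks) on the puck's top near its edge, 39.3 mm from the dial's axis and 27 mm above the bench: where the pointer must end. It belongs to the puck and shows whether the puck has turned
- media_bottle_mid (a point): middle of a loose glass bottle, 60 mm across, 175 mm high, standing beside the column on the button's side; leave it alone
- culture_dish_mid (a point): middle of a small loose culture dish, 54 mm across, 12 mm high, on the stage disc beneath the lamp; leave it alone
- dish_stack_mid (a point): middle of a loose stack of three clear dishes, 86 mm across, 46 mm high; leave it alone
- tube_rack_mid (a point): middle of a loose white tube rack, 50 x 100 mm, 56 mm high over the caps; leave it alone
Not all that is in view belongs to the job. What is shaped like the dimmer but green or yellow is not meant.

How it is judged:
By the outcome, as a careful person would: the job done as asked, in the order asked, and still so for the second after the job is handed in, with the robot touching nothing.
It also fails if it takes over 48 s, if anything falls off the work surface, if the arm or the gripper's body presses on something with over 40 N, if the wrist force passes 120 N, or if a joint passes its speed limit or range.

## Working session

There is one attempt and no reset: what is moved stays moved. The work goes in short steps, Python scripts to look and compute and a tool call to move; the robot and the scene stay as the last step left them, time stands still between calls to the robot, and variables do not carry over. Pictures are saved under pics/ and viewed, and the job is handed in when it is done.

Besides the shell and the picture viewer there is one more tool, called after ">>>" in YAML: its name, and indented under it one key for each argument. arm_command: Moves the arm, as the interface text tells. Its arguments: {"type":"object","properties":{"increments":{"type":"array","items":{"type":"object","properties":{"gripper":{"type":"number"},"dx":{"type":"number"},"dy":{"type":"number"},"dz":{"type":"number"},"spin":{"type":"number"}}}},"grip_force":{"type":"number"}},"required":["increments"]}

```bash
mkdir -p pics; ls; python3 - <<'E'
from bench import read_state, cams, job, r
import cv2
s=read_state(); print(s); print(r.grasp_offset)
for n in ("scene","top"):
    im=cams.camera(n); cv2.imwrite(f"pics/{n}0.png",im[:,:,::-1]); print(n,cams.camera_info(n))
E
```

```text
pics
{'time': 0.0, 'joint_positions': array([-1.14456671,  0.33289865, -0.0646696 ,  1.46096213,  0.02162634,
        1.34988222, -0.08850577]), 'joint_vel': array([ 7.75940257e-04, -3.57426455e-05,  8.33730469e-04,  9.38033438e-04,
        4.93915160e-04, -3.51222009e-04,  1.93278052e-03]), 'joint_torque': array([-1.27404121e-03, -6.23240089e+01,  2.38324609e-02, -3.89893556e+01,
       -6.14581397e-02,  3.97498417e-02,  1.36949739e-04]), 'ee_pos': array([0.27105493, 0.56273015, 0.22172721]), 'eef_rot': array([ 2.22539381e-01,  9.74923430e-01, -7.18618327e-04, -1.11423786e-04]), 'ft_force': array([ 0.45141937, -0.16420882,  0.4002349 ]), 'torque': array([0.00468343, 0.05734375, 0.00445602]), 'width': 0.08709735583240609}
0.0187
scene {'K': array([[393.66218117,   0.        , 251.20383898],
       [  0.        , 393.66218117, 191.94976563],
       [  0.        ,   0.        ,   1.        ]]), 'rvec': array([ 1.37447454,  2.27387025, -0.84530964]), 'tvec': array([ 0.27243768, -0.1908198 ,  1.59659257])}
top {'K': array([[377.84120588,   0.        , 255.39353991],
       [  0.        , 377.84120588, 191.67625772],
       [  0.        ,   0.        ,   1.        ]]), 'rvec': array([ 2.19564882, -1.98814609,  0.22140426]), 'tvec': array([-0.07207831,  0.55070229,  1.05319045])}
```

The white puck with the grey dial is at scene (231,206) and top (296,235). The look-alikes are green (scene 242,174) and yellow (207,158 and 268,220), so the white one is meant. The lamp column is at scene (267,240) and top (222,150). I'll enlarge both to confirm.

```bash
python3 - <<'E'
import cv2
s=cv2.imread("pics/scene0.png");t=cv2.imread("pics/top0.png")
cv2.imwrite("pics/c1.png",cv2.resize(s[190:350,200:340],None,fx=5,fy=5,interpolation=cv2.INTER_CUBIC)[:,:].copy()[:800,:700][0:600] )
cv2.imwrite("pics/c2.png",cv2.resize(t[70:200,150:300],None,fx=4.5,fy=4.5,interpolation=cv2.INTER_CUBIC))
a=cv2.resize(t[210:260,270:320],None,fx=8,fy=8,interpolation=cv2.INTER_CUBIC)
b=cv2.resize(s[180:230,205:255],None,fx=8,fy=8,interpolation=cv2.INTER_CUBIC)
cv2.imwrite("pics/c3.png",cv2.hconcat([a,b]))
E
cat > h.py <<'E'
import numpy as np, cv2
from scipy.spatial.transform import Rotation as R
from bench import read_state, cams, job, r
def info(n):
    i=cams.camera_info(n); return np.array(i["K"]),np.array(i["rvec"]),np.array(i["tvec"])
def proj(n,P):
    K,rv,tv=info(n); return cv2.projectPoints(np.atleast_2d(np.array(P,float)),rv,tv,K,None)[0][:,0]
def ray(n,uv,z):
    K,rv,tv=info(n); M=cv2.Rodrigues(rv)[0]; c=-M.T@tv; d=M.T@np.linalg.solve(K,[uv[0],uv[1],1]); return c+d*(z-c[2])/d[2]
def tri(uvt,uvs):
    A=[];b=[]
    for n,uv in(("top",uvt),("scene",uvs)):
        K,rv,tv=info(n);M=cv2.Rodrigues(rv)[0];c=-M.T@tv;d=M.T@np.linalg.solve(K,[*uv,1]);d/=np.linalg.norm(d)
        Q=np.eye(3)-np.outer(d,d);A.append(Q);b.append(Q@c)
    return np.linalg.lstsq(np.vstack(A),np.hstack(b),rcond=None)[0]
def snap(n,f,box=None,s=1):
    im=cams.camera(n)[:,:,::-1]
    cv2.imwrite("pics/full_"+f,im)
    if box: u,v,w,h=box; im=im[v:v+h,u:u+w]
    im=np.clip(im.astype(float)*1.5,0,255).astype(np.uint8)
    cv2.imwrite("pics/"+f,cv2.resize(im,None,fx=s,fy=s,interpolation=cv2.INTER_CUBIC))
    return im
E
python3 - <<'E'
import cv2,numpy as np
s=cv2.imread("pics/scene0.png");t=cv2.imread("pics/top0.png")
def f(im,x0,x1,y0,y1,k): return np.clip(cv2.resize(im[y0:y1,x0:x1],None,fx=k,fy=k,interpolation=cv2.INTER_CUBIC).astype(float)*1.6,0,255)
cv2.imwrite("pics/d1.png",f(s,225,345,250,350,6))
cv2.imwrite("pics/d2.png",f(s,235,300,195,295,6))
cv2.imwrite("pics/d3.png",f(t,195,295,105,195,6.5))
E
```

```text
[ WARN:0@0.064] global loadsave.cpp:1063 imwrite_ Unsupported depth image for selected encoder is fallbacked to CV_8U.
```

```bash
cat > fit.py <<'E'
from h import *
from scipy.optimize import least_squares
def W(p,P):
    c,s=np.cos(p[2]),np.sin(p[2]);P=np.array(P,float);return np.c_[p[0]+c*P[:,0]-s*P[:,1],p[1]+s*P[:,0]+c*P[:,1],P[:,2]]
E
python3 - <<'E'
from fit import *
for uv in [(251.4,155.1),(225.8,192.5),(157,150.3),(181.4,113.6)]: print(ray("top",uv,.014))
for uv in [(237.6,281),(333.7,322.5)]: print(ray("scene",uv,.014))
Lt=[((75,-45),(251.4,155.1)),((-75,-45),(225.8,192.5)),((-75,225),(157,150.3)),((75,225),(181.4,113.6))]
Ls=[((75,-45),(237.6,281)),((75,225),None)]
def res(p,full=False):
    e=[]
    for P,uv in Lt: e.append(proj("top",W(p,[[P[0]/1e3,P[1]/1e3,.014]]))[0]-uv)
    e.append(proj("scene",W(p,[[.075,-.045,.014]]))[0]-(237.6,281))
    e.append(proj("scene",W(p,[[-.075,.225,.014]]))[0]-(333.7,322.5))
    for P,uv in [((13,-13),(259.6,259.2)),((13,13),(266.1,265.5)),((-13,13),(272.1,260.5))]:
        e.append(proj("scene",W(p,[[P[0]/1e3,P[1]/1e3,.115]]))[0]-uv)
    return np.array(e) if full else np.ravel(e)
q=least_squares(res,[.65,.1,-.3],loss="soft_l1");print(q.x);print(res(q.x,True).round(1))
p=q.x
for n in("top","scene"):
  print(n,proj(n,W(p,[[0,-.018,.19],[0,0,.115],[0,0,.32],[0,.155,.3]])))
# dimmer
c=lambda n,x,y,x0,y0,k:(x/k+x0-.5,y/k+y0-.5)
# top crop 8x from(270,210)
for nm,x,y,z in[("puckc",213,197,.027),("mark",107,217,.027),("skirt",215,197,.0325),("barA",200,135,.0565),("barB",217,272,.05)]:
    print(nm,ray("top",(x/8+270-.44,y/8+210-.44),z))
for nm,x,y,z in[("mark",700,207,.027),("skirt",610,190,.0325),("barNear",595,215,.0325),("barfar",620,112,.0565)]:
    print(nm,ray("scene",((x-400)/8+205-.44,y/8+180-.44),z))
E
```

```text
[0.68292154 0.00843982 0.014     ]
[0.55470306 0.07469866 0.014     ]
[0.66951325 0.30782686 0.014     ]
[0.80124575 0.24876205 0.014     ]
[0.68988653 0.01009886 0.014     ]
[0.67697879 0.31111659 0.014     ]
[ 0.63925657  0.07968514 -0.45868815]
[[ 0.8 -1. ]
 [ 0.6  0.9]
 [-2.  -0.8]
 [ 0.4 -1.4]
 [-0.6 -1.4]
 [ 1.9 -1.1]
 [ 0.5 -0.1]
 [-0.5  0.1]
 [ 0.8  0.4]]
top [[227.95811697 150.46430151]
 [224.67205501 155.96650224]
 [217.3382096  128.25336321]
 [165.26483439 100.11171664]]
scene [[263.05423606 241.06056638]
 [266.45788778 260.00474172]
 [268.30145687 216.57070816]
 [309.52899523 265.86078433]]
puckc [ 0.44624716 -0.14974893  0.027     ]
mark [ 0.43495794 -0.11120594  0.027     ]
skirt [ 0.44563205 -0.14998224  0.0325    ]
barA [ 0.46456371 -0.14066279  0.0565    ]
barB [ 0.41644137 -0.15113374  0.05      ]
mark [ 0.43686414 -0.11281445  0.027     ]
skirt [ 0.45037897 -0.14958756  0.0325    ]
barNear [ 0.46531976 -0.14845222  0.0325    ]
barfar [ 0.42717135 -0.15660924  0.0565    ]
```

```bash
cat > ov.py <<'E'
from fit import *
def ov(n,src,p,box,k,out,d=None,dz=0):
    im=cv2.imread(src);x0,y0,w,h=box
    im=np.clip(cv2.resize(im[y0:y0+h,x0:x0+w],None,fx=k,fy=k,interpolation=cv2.INTER_CUBIC).astype(float)*1.5,0,255).astype(np.uint8)
    def L(P,col,close=True,raw=False):
        P=np.array(P,float); q=proj(n,P if raw else W(p,P)); q=((q-[x0,y0]+.5)*k-.5)
        cv2.polylines(im,[np.round(q*8).astype(int)],close,col,1,cv2.LINE_AA,3)
    a=[(.075,-.045),(-.075,-.045),(-.075,.225),(.075,.225)]
    L([(*q,.014) for q in a],(0,0,255))
    s=.013
    for x,y in((s,s),(s,-s),(-s,s),(-s,-s)): L([(x,y,.115+dz),(x,y,.32+dz)],(0,255,0))
    for z in(.115,.32): L([(x,y,z+dz) for x,y in((s,s),(s,-s),(-s,-s),(-s,s))],(0,255,0))
    t=np.linspace(0,2*np.pi,16)
    for i in range(5): L([(.005*np.cos(u),-s,.13+.03*i+dz+.005*np.sin(u)) for u in t],(255,0,255))
    L([(.042*np.cos(u),.155+.042*np.sin(u),.3+dz) for u in t],(255,255,0))
    L([(0,-.013,.19),(0,-.018,.19)],(0,255,255))
    if d is not None:
        t=np.linspace(0,2*np.pi,48)
        for rr,z in((.046,.027),(.046,0),(.033,.0325)): L([(d[0]+rr*np.cos(u),d[1]+rr*np.sin(u),z) for u in t],(0,0,255),raw=True)
        a=d[2];c,s_=np.cos(a),np.sin(a)
        for z in(.0325,.0565): L([(d[0]+x*c-y*s_,d[1]+x*s_+y*c,z) for x,y in((.022,.006),(-.022,.006),(-.022,-.006),(.022,-.006))],(0,255,0),raw=True)
        if len(d)>3:
            m=d[3]; L([(d[0]+q*np.cos(m),d[1]+q*np.sin(m),.027) for q in(.0343,.0443)],(255,0,255),False,raw=True)
    cv2.imwrite("pics/"+out,im)
E
python3 - <<'E'
from ov import *
p=[.6393,.0797,-.4587]
ov("scene","pics/scene0.png",p,(225,195,115,145),4,"o1.png")
ov("top","pics/top0.png",p,(145,70,115,130),4.5,"o2.png")
d=[.4475,-.1497,np.pi+.2,1.86]
ov("scene","pics/scene0.png",p,(205,180,50,50),8,"a.png",d);ov("top","pics/top0.png",p,(270,210,50,50),8,"b.png",d)
cv2.imwrite("pics/o3.png",cv2.hconcat([cv2.imread("pics/a.png"),cv2.imread("pics/b.png")]))
E
python3 - <<'E'
from ov import *
p=[.6393,.0797,-.4587]
for i,d in enumerate([[.447,-.149,np.pi+.12,1.86],[.447,-.149,np.pi+.12,1.86]]):
  if i==0:
    s=cv2.imread("pics/scene0.png")[187:222,214:249]; t=cv2.imread("pics/top0.png")[218:253,278:313]
    f=lambda im,g:np.clip(cv2.resize(im,None,fx=11,fy=11,interpolation=cv2.INTER_CUBIC).astype(float)*g-30,0,255).astype(np.uint8)
    cv2.imwrite("pics/e1.png",cv2.hconcat([f(s,2),f(t,2.3)]))
  else:
    ov("scene","pics/scene0.png",p,(214,187,35,35),11,"a.png",d);ov("top","pics/top0.png",p,(278,218,35,35),11,"b.png",d)
    cv2.imwrite("pics/e2.png",cv2.hconcat([cv2.imread("pics/a.png"),cv2.imread("pics/b.png")]))
E
```

```text
(no output)
```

The dimmer is confirmed: white puck, grey dial, pointer towards the robot, long mark towards +y. My estimates are centre (0.447, -0.149), bar yaw ≈ π+0.20 and mark at ≈ 1.87. The stand is at (0.639, 0.080) with yaw -0.459.

Rows only spin about tool z, so tilt can't be commanded directly. I'll swing over at height and test whether the reach limit tilts the tool outward.

>>> arm_command:
  increments:
    - {"gripper": 100, "dx": 0, "dy": 0, "dz": -0.06, "spin": 0}
    - {"gripper": 100, "dx": -0.01, "dy": -0.01, "dz": -0.06, "spin": 0}
    - {"gripper": 100, "dx": -0.03, "dy": -0.03, "dz": -0.04, "spin": 0}
    - {"gripper": 100, "dx": -0.042, "dy": -0.04, "dz": -0.02, "spin": 0}
    - {"gripper": 100, "dx": -0.042, "dy": -0.04, "dz": 0, "spin": 0}
    - {"gripper": 100, "dx": -0.042, "dy": -0.04, "dz": 0, "spin": 0}
    - {"gripper": 100, "dx": -0.042, "dy": -0.04, "dz": 0, "spin": 0}
    - {"gripper": 100, "dx": -0.042, "dy": -0.04, "dz": 0, "spin": 0}

```text
time: 1.1
ee_pos: [0.3926, 0.2364, 0.4023]
eef_rot: [0.223, 0.975, 0.0, -0.0]
ft_force: [1.1, -0.4, 0.3]
width: 0.087
```

>>> arm_command:
  increments:
    - {"gripper": 100, "dx": -0.042, "dy": -0.04, "dz": 0, "spin": 0}
    - {"gripper": 100, "dx": -0.042, "dy": -0.04, "dz": 0, "spin": 0}
    - {"gripper": 100, "dx": -0.042, "dy": -0.04, "dz": 0, "spin": 0}
    - {"gripper": 100, "dx": -0.042, "dy": -0.04, "dz": 0, "spin": 0}
    - {"gripper": 100, "dx": -0.042, "dy": -0.04, "dz": 0, "spin": 0}
    - {"gripper": 100, "dx": -0.042, "dy": -0.04, "dz": 0, "spin": 0}
    - {"gripper": 100, "dx": -0.042, "dy": -0.04, "dz": 0, "spin": 0}
    - {"gripper": 100, "dx": -0.042, "dy": -0.04, "dz": 0, "spin": 0}

```text
time: 2.1
ee_pos: [0.5566, -0.1971, 0.4025]
eef_rot: [0.222, 0.975, 0.0, 0.0]
ft_force: [0.8, 0.7, -0.2]
width: 0.0873
```

```bash
python3 -c "
from h import *
s=read_state();print(s['joint_positions'],s['ee_pos'])"
```

```text
[-0.29400989  0.26236556  0.73050919  1.2511781  -0.17546     1.69100761
  1.52106004] [ 0.55664102 -0.19708921  0.4024623 ]
```

>>> arm_command:
  increments:
    - {"gripper": 100, "dx": -0.04, "dy": -0.04, "dz": 0, "spin": 0}
    - {"gripper": 100, "dx": -0.05, "dy": -0.03, "dz": 0, "spin": 0}
    - {"gripper": 100, "dx": -0.06, "dy": 0, "dz": 0, "spin": 0}
    - {"gripper": 100, "dx": -0.06, "dy": 0, "dz": 0, "spin": 0}
    - {"gripper": 100, "dx": -0.06, "dy": 0, "dz": 0, "spin": 0}
    - {"gripper": 100, "dx": -0.06, "dy": 0, "dz": 0, "spin": 0}
    - {"gripper": 100, "dx": -0.06, "dy": 0, "dz": 0, "spin": 0}
    - {"gripper": 100, "dx": -0.06, "dy": 0, "dz": 0, "spin": 0}

```text
time: 3.1
ee_pos: [0.7105, -0.375, 0.4099]
eef_rot: [0.255, 0.967, 0.009, 0.02]
ft_force: [0.2, 0.4, 0.5]
width: 0.0866
```

```bash
cat > st.py <<'E'
from h import *
s=read_state();print(s['time'],s['joint_positions'].round(3),s['ee_pos'].round(4),s['eef_rot'].round(4),s['ft_force'].round(1),s['width'].round(4))
M=R.from_quat(s['eef_rot']).as_matrix();print("tool axes cols\n",M.round(3), "tilt",np.degrees(np.arccos(-M[2,2])).round(2))
E
python3 st.py
```

```text
Traceback (most recent call last):
  File "st.py", line 2, in <module>
    s=read_state();print(s['time'],s['joint_positions'].round(3),s['ee_pos'].round(4),s['eef_rot'].round(4),s['ft_force'].round(1),s['width'].round(4))
                                                                                                                                   ^^^^^^^^^^^^^^^^
AttributeError: 'float' object has no attribute 'round'
```

```bash
sed -i "s/s\['width'\].round(4)/round(s['width'],4)/" st.py; python3 st.py
```

```text
3.1 [ 0.364  1.004  1.328  0.164 -1.265  2.058  1.586] [ 0.7105 -0.375   0.4099] [0.2553 0.9666 0.0091 0.0196] [0.2 0.4 0.5] 0.0866
tool axes cols
 [[-0.869  0.493  0.042]
 [ 0.494  0.869  0.008]
 [-0.033  0.028 -0.999]] tilt 2.47
```

>>> arm_command:
  increments:
    - {"gripper": 100, "dx": -0.06, "dy": 0, "dz": 0, "spin": 0}
    - {"gripper": 100, "dx": -0.06, "dy": 0, "dz": 0, "spin": 0}
    - {"gripper": 100, "dx": -0.06, "dy": 0, "dz": 0, "spin": 0}
    - {"gripper": 100, "dx": -0.06, "dy": 0, "dz": 0, "spin": 0}
    - {"gripper": 100, "dx": -0.06, "dy": 0, "dz": 0, "spin": 0}
    - {"gripper": 100, "dx": -0.06, "dy": 0, "dz": 0, "spin": 0}
    - {"gripper": 100, "dx": -0.06, "dy": 0, "dz": 0, "spin": 0}
    - {"gripper": 100, "dx": -0.06, "dy": 0, "dz": 0, "spin": 0}

```text
time: 4.1
ee_pos: [0.7146, -0.384, 0.3609]
eef_rot: [0.251, 0.968, 0.011, -0.011]
ft_force: [0.4, 0.4, -0.8]
width: 0.0869
```

```bash
python3 st.py
```

```text
4.1 [ 0.373  1.066  1.331  0.162 -1.267  2.058  1.603] [ 0.7146 -0.384   0.3609] [ 0.2513  0.9678  0.0113 -0.0108] [ 0.4  0.4 -0.8] 0.0869
tool axes cols
 [[-0.873  0.487 -0.015]
 [ 0.486  0.873  0.027]
 [ 0.027  0.016 -1.   ]] tilt 1.79
```

>>> arm_command:
  increments:
    - {"gripper": 100, "dx": 0.05, "dy": 0, "dz": 0, "spin": 0}
    - {"gripper": 100, "dx": 0.05, "dy": 0, "dz": 0, "spin": 0}
    - {"gripper": 100, "dx": 0.05, "dy": 0, "dz": -0.03, "spin": 0}
    - {"gripper": 100, "dx": 0.05, "dy": 0, "dz": -0.05, "spin": 0}
    - {"gripper": 100, "dx": 0.03, "dy": 0, "dz": -0.05, "spin": 0}
    - {"gripper": 100, "dx": 0, "dy": 0, "dz": -0.05, "spin": 0}
    - {"gripper": 100, "dx": 0, "dy": 0, "dz": -0.05, "spin": 0}
    - {"gripper": 100, "dx": 0, "dy": 0, "dz": 0, "spin": 0}

```text
time: 5.1
ee_pos: [0.5661, -0.3052, 0.4907]
eef_rot: [0.255, 0.966, 0.02, -0.028]
ft_force: [-0.4, -0.6, -0.2]
width: 0.0871
```

```bash
python3 st.py
```

```text
5.1 [ 0.086  0.56   0.812  0.72  -0.452  2.046  1.681] [ 0.5661 -0.3052  0.4907] [ 0.2552  0.9662  0.0203 -0.0283] [-0.4 -0.6 -0.2] 0.0871
tool axes cols
 [[-0.868  0.494 -0.044]
 [ 0.492  0.869  0.054]
 [ 0.065  0.025 -0.998]] tilt 3.99
```

```bash
cat > kin.py <<'E'
from h import *
from scipy.optimize import least_squares
import itertools
D=[([-1.14456671,.33289865,-.0646696,1.46096213,.02162634,1.34988222,-.08850577],[.27105493,.56273015,.22172721],[.222539381,.97492343,-.000718618,-.000111424]),
([-0.29400989,0.26236556,0.73050919,1.2511781,-0.17546,1.69100761,1.52106004],[0.55664102,-0.19708921,0.4024623],[.222,.975,0,0]),
([0.364,1.004,1.328,0.164,-1.265,2.058,1.586],[0.7105,-0.375,0.4099],[0.2553,0.9666,0.0091,0.0196]),
([0.373,1.066,1.331,0.162,-1.267,2.058,1.603],[0.7146,-0.384,0.3609],[0.2513,0.9678,0.0113,-0.0108]),
([0.086,0.56,0.812,0.72,-0.452,2.046,1.681],[0.5661,-0.3052,0.4907],[0.2552,0.9662,0.0203,-0.0283])]
def fk(q,L,sg):
    Rz=lambda a:R.from_euler('z',a); Ry=lambda a:R.from_euler('y',a)
    d1,d3,d5,d7,a0,a3,a4,a6,o7=L
    r_=Rz(sg[0]*q[0]);p=np.array([0,0,d1])+r_.apply([a0,0,0])
    r_=r_*Ry(q[1])*Rz(sg[1]*q[2]);p=p+r_.apply([a3,0,d3])
    r_=r_*Ry(q[3])*Rz(sg[2]*q[4]);p=p+r_.apply([a4,0,d5])
    r_=r_*Ry(q[5]);p=p+r_.apply([a6,0,d7])
    return p,r_*Rz(sg[3]*q[6]+o7)
def fitk():
    best=None
    for sg in itertools.product((1,-1),repeat=4):
        def f(L):
            e=[]
            for q,p,o in D:
                pp,rr=fk(q,L,sg);e+=list(pp-p)+list(.3*(rr.inv()*R.from_quat(o)).as_rotvec())
            return np.array(e)
        for o in(0,1.57,3.14,-1.57):
            s=least_squares(f,[.35,.4,.4,.3,0,0,0,0,o])
            if best is None or s.cost<best[0]: best=(s.cost,sg,s.x,f(s.x))
    return best
if __name__=="__main__":
    b=fitk();print(b[0],b[1],b[2].round(4));print(b[3].reshape(-1,6).round(4))
E
python3 kin.py
```

```text
0.0012649486035841164 (-1, -1, -1, -1) [ 0.3066  0.4451  0.511   0.3718 -0.0561  0.0205  0.0163 -0.0175  1.5708]
[[-0.0469  0.0156 -0.0015  0.      0.      0.    ]
 [ 0.0038  0.0014  0.0035  0.0001  0.      0.    ]
 [-0.      0.001   0.0003 -0.0001 -0.     -0.0001]
 [-0.0028  0.002  -0.0032  0.0001 -0.0001 -0.0001]
 [ 0.005   0.0021  0.0009 -0.0001 -0.0002  0.0002]]
```

```bash
cat > kin2.py <<'E'
from kin import *
def fk2(q,L):
    Rz=lambda a:R.from_euler('z',-a); Ry=lambda a:R.from_euler('y',a)
    L=np.asarray(L)
    r_=Rz(q[0]);p=np.array([L[0],L[1],L[2]])
    r_=r_*Ry(q[1]);p=p+ r_.apply([0,L[3],0]); r_=r_*Rz(q[2]);p=p+r_.apply([L[4],0,L[5]])
    r_=r_*Ry(q[3]);r_=r_*Rz(q[4]);p=p+r_.apply([L[6],L[7],L[8]])
    r_=r_*Ry(q[5]);p=p+r_.apply([L[9],L[10],L[11]])
    return p,r_*Rz(q[6])*R.from_euler('z',np.pi/2)
def fit2(reg=.003):
    L0=np.array([0,0,.31,0,0,.44,0,0,.51,0,0,.37]); w=np.array([1,1,.1,1,1,.1,1,1,.1,1,1,.1])
    def f(L):
        e=[]
        for q,p,o in D: e+=list(fk2(q,L)[0]-p)
        return np.r_[np.array(e),reg*w*(L-L0)*3]
    s=least_squares(f,L0);return s.x,f(s.x)[:3*len(D)].reshape(-1,3)
if __name__=="__main__":
  L,e=fit2();print(L.round(4));print(e.round(4))
E
python3 kin2.py
```

```text
[ 0.0062 -0.0008  0.2273 -0.0133 -0.015   0.4167 -0.0062 -0.0134  0.5019
 -0.0094 -0.0134  0.2986]
[[-0.0001 -0.      0.0011]
 [ 0.0005  0.0002 -0.002 ]
 [-0.0009 -0.0002  0.0001]
 [ 0.0011 -0.0008  0.0002]
 [-0.0007  0.0008  0.0006]]
```

>>> arm_command:
  increments:
    - {"gripper": 100, "dx": 0, "dy": 0, "dz": 0.04, "spin": 0}
    - {"gripper": 100, "dx": 0, "dy": 0, "dz": 0.05, "spin": 0}
    - {"gripper": 100, "dx": 0, "dy": 0, "dz": 0.04, "spin": 0}
    - {"gripper": 100, "dx": 0, "dy": 0, "dz": 0, "spin": 0}
    - {"gripper": 100, "dx": 0, "dy": 0, "dz": 0, "spin": 0}
    - {"gripper": 100, "dx": 0, "dy": 0, "dz": 0, "spin": 0}
    - {"gripper": 100, "dx": 0, "dy": 0, "dz": 0, "spin": 0}
    - {"gripper": 100, "dx": 0, "dy": 0, "dz": 0, "spin": 0}

```text
time: 6.1
ee_pos: [0.5594, -0.3002, 0.3618]
eef_rot: [0.257, 0.966, 0.018, -0.028]
ft_force: [-0.0, 0.4, 0.0]
width: 0.0873
```

```bash
python3 st.py
```

```text
6.1 [-0.091  0.465  0.834  1.146 -0.353  1.731  1.702] [ 0.5594 -0.3002  0.3618] [ 0.2574  0.9657  0.0182 -0.0281] [-0.   0.4  0. ] 0.0873
tool axes cols
 [[-0.866  0.498 -0.045]
 [ 0.496  0.867  0.05 ]
 [ 0.064  0.021 -0.998]] tilt 3.84
```

Tilt gained at the reach limit is kept: 3.8° stayed after I came back within reach. I'll model the arm and its IK offline to find pushes that build up the tilt I want.

```bash
cat > sim.py <<'E'
from kin2 import *
D.append(([-0.091,0.465,0.834,1.146,-0.353,1.731,1.702],[0.5594,-0.3002,0.3618],[0.2574,0.9657,0.0182,-0.0281]))
L,err=fit2()
lo=np.array([-2.6,-.5,-1.47,.16,-1.27,.06,-2.6])+.002;hi=np.array([2.6,2.12,1.34,2.42,4.41,2.06,2.6])-.002
V=np.array([2.22,2.22,2.79,2.79,3.14,3.14,3.14])*.7*.125
def fkM(q): p,r_=fk2(q,L);return p,r_.as_matrix()
def jac(q):
    p0,R0=fkM(q);J=np.zeros((6,7));h=1e-5
    for i in range(7):
        qq=q.copy();qq[i]+=h;p,Rm=fkM(qq);J[:3,i]=(p-p0)/h;S=(Rm@R0.T-np.eye(3))/h;J[3:,i]=[S[2,1],S[0,2],S[1,0]]
    return J
def ik(q,pt,Rt,lam=.05,wr=.3,n=30):
    q=q.copy()
    for _ in range(n):
        p,Rm=fkM(q);e=np.r_[pt-p,wr*R.from_matrix(Rt@Rm.T).as_rotvec()]
        if np.linalg.norm(e)<1e-5:break
        J=jac(q);J[3:]*=wr
        dq=J.T@np.linalg.solve(J@J.T+lam**2*np.eye(6),e)
        m=np.abs(dq).max(); dq*=min(1,.2/m)
        q=np.clip(q+dq,lo,hi)
    return q
def run(q,rows,**k):
    p,Rm=fkM(q)
    for dx,dy,dz,sp in rows:
        v=np.array([dx,dy,dz]);pt=p+Rm@v;Rt=Rm@R.from_euler('z',sp,degrees=True).as_matrix()
        qn=ik(q,pt,Rt,**k);d=qn-q;s=max(1,(np.abs(d)/V).max());q=q+d/s;p,Rm=fkM(q)
    return q
def rep(q): 
    p,Rm=fkM(q);return p.round(3),Rm[:,2].round(3)
C1=[(0,0,-.06,0),(-.01,-.01,-.06,0),(-.03,-.03,-.04,0),(-.042,-.04,-.02,0)]+[(-.042,-.04,0,0)]*4
C2=[(-.042,-.04,0,0)]*8
C3=[(-.04,-.04,0,0),(-.05,-.03,0,0)]+[(-.06,0,0,0)]*6
C4=[(-.06,0,0,0)]*8
C5=[(.05,0,0,0)]*2+[(.05,0,-.03,0),(.05,0,-.05,0),(.03,0,-.05,0),(0,0,-.05,0),(0,0,-.05,0),(0,0,0,0)]
C6=[(0,0,.04,0),(0,0,.05,0),(0,0,.04,0)]+[(0,0,0,0)]*5
if __name__=="__main__":
  print(L.round(4));print(err.round(4))
  np.set_printoptions(suppress=True,linewidth=150)
  for k in (dict(lam=.05,wr=.3),dict(lam=.05,wr=1.),dict(lam=.01,wr=.3),dict(lam=.2,wr=.3,n=15)):
    print(k)
    q=np.array(D[0][0]);q=run(run(q,C1,**k),C2,**k);print("t2.1",q.round(3),*rep(q))
    q=run(np.array(D[1][0]),C3,**k);print("t3.1",q.round(3),*rep(q))
    q=run(np.array(D[2][0]),C4,**k);print("t4.1",q.round(3),*rep(q))
    q=run(np.array(D[3][0]),C5,**k);print("t5.1",q.round(3),*rep(q))
    q=run(np.array(D[4][0]),C6,**k);print("t6.1",q.round(3),*rep(q))
  for q in D: print(np.round(q[0],3),*rep(np.array(q[0])))
E
time python3 sim.py
```

```text
[ 0.0072 -0.002   0.2265 -0.0127 -0.0136  0.4194 -0.0095 -0.0131  0.503
 -0.006  -0.0131  0.3024]
[[-0.0001 -0.0002  0.0015]
 [ 0.001   0.0008 -0.0009]
 [-0.0009 -0.0003 -0.0001]
 [ 0.001  -0.0009  0.0002]
 [-0.0003  0.0019  0.0015]
 [-0.0008 -0.0014 -0.0021]]
{'lam': 0.05, 'wr': 0.3}
t2.1 [-0.303  0.26   0.74   1.25  -0.174  1.695  1.52 ] [ 0.556 -0.196  0.404] [-0.    -0.001 -1.   ]
t3.1 [ 0.545  1.512  0.089  0.162 -0.181  2.058  1.386] [ 0.644 -0.409 -0.034] [-0.428  0.364 -0.827]
t4.1 [ 1.437  1.983  0.492  0.162 -0.964  1.988  0.709] [ 0.15  -0.578 -0.351] [ 0.346  0.798 -0.494]
t5.1 [ 0.191  0.606  0.849  0.435 -0.563  2.058  1.647] [ 0.594 -0.32   0.58 ] [ 0.119 -0.073 -0.99 ]
t6.1 [-0.103  0.466  0.844  1.142 -0.36   1.739  1.702] [ 0.56  -0.296  0.362] [-0.045  0.054 -0.998]
{'lam': 0.05, 'wr': 1.0}
t2.1 [-0.304  0.26   0.742  1.25  -0.175  1.696  1.521] [ 0.556 -0.196  0.404] [-0.001 -0.001 -1.   ]
t3.1 [ 0.531  1.591  0.044  0.162 -0.127  2.058  1.388] [ 0.63  -0.389 -0.092] [-0.495  0.38  -0.781]
t4.1 [ 1.451  2.118  0.153  0.162 -0.626  2.058  0.612] [ 0.141 -0.477 -0.4
[... 1220 characters left out ...]
 0.471  0.84   1.134 -0.363  1.747  1.703] [ 0.561 -0.297  0.363] [-0.048  0.057 -0.997]
[-1.145  0.333 -0.065  1.461  0.022  1.35  -0.089] [0.271 0.563 0.223] [-0.001 -0.001 -1.   ]
[-0.294  0.262  0.731  1.251 -0.175  1.691  1.521] [ 0.558 -0.196  0.402] [ 0.  0. -1.]
[ 0.364  1.004  1.328  0.164 -1.265  2.058  1.586] [ 0.71  -0.375  0.41 ] [ 0.042  0.007 -0.999]
[ 0.373  1.066  1.331  0.162 -1.267  2.058  1.603] [ 0.716 -0.385  0.361] [-0.015  0.028 -1.   ]
[ 0.086  0.56   0.812  0.72  -0.452  2.046  1.681] [ 0.566 -0.303  0.492] [-0.045  0.054 -0.998]
[-0.091  0.465  0.834  1.146 -0.353  1.731  1.702] [ 0.559 -0.302  0.36 ] [-0.045  0.05  -0.998]
real	0m9.877s
user	0m10.218s
sys	0m0.137s
```

```bash
cat > sim2.py <<'E'
import sim
from sim import *
np.set_printoptions(suppress=True,linewidth=150)
def ikb(q,pt,Rt,wr=.5,reg=.01,n=None):
    def f(x):
        p,Rm=fkM(x);return np.r_[pt-p,wr*R.from_matrix(Rt@Rm.T).as_rotvec(),reg*(x-q)]
    def j(x):
        J=-jac(x);J[3:]*=wr;return np.vstack([J,reg*np.eye(7)])
    s=least_squares(f,np.clip(q,lo+1e-6,hi-1e-6),jac=j,bounds=(lo,hi),max_nfev=30)
    return s.x
def ikd(q,pt,Rt,wr=.3,lam=.05,n=30,relax=True):
    # DLS freezing joints at limits (active set)
    q=q.copy()
    for _ in range(n):
        p,Rm=fkM(q);e=np.r_[pt-p,wr*R.from_matrix(Rt@Rm.T).as_rotvec()]
        if np.linalg.norm(e)<1e-5:break
        J=jac(q);J[3:]*=wr;act=np.ones(7,bool)
        for _ in range(7):
            Ja=J*act;dq=Ja.T@np.linalg.solve(Ja@Ja.T+lam**2*np.eye(6),e)
            bad=act&(((q+dq>hi)&(q>hi-1e-6))|((q+dq<lo)&(q<lo+1e-6)))
            if not bad.any():break
            act&=~bad
        dq*=min(1,.2/np.abs(dq).max());q=np.clip(q+dq,lo,hi)
    return q
def test(name,**k):
    print(name,k)
    for a,C,t in((1,C3,2),(2,C4,3),(3,C5,4)):
        q=run(np.array(D[a][0]),C,**k);print("  ",q.round(3),*rep(q),"| true",np.round(D[t][0],2),*rep(np.array(D[t][0])))
if __name__=="__main__":
    import time
    sim.ik=ikb
    for wr in(.3,1,3): test("lsqb",wr=wr)
    sim.ik=ikd
    for wr in(.3,1,3): test("active",wr=wr)
E
time python3 sim2.py
```

```text
lsqb {'wr': 0.3}
   [ 0.404  1.009 -0.078  0.162  0.102  1.66   1.523] [ 0.824 -0.396  0.381] [ 0.272 -0.145 -0.951] | true [ 0.36  1.    1.33  0.16 -1.26  2.06  1.59] [ 0.71  -0.375  0.41 ] [ 0.042  0.007 -0.999]
   [ 0.487  1.01  -0.293  0.162  0.296  1.176  1.479] [ 0.909 -0.497  0.461] [ 0.639 -0.325 -0.697] | true [ 0.37  1.07  1.33  0.16 -1.27  2.06  1.6 ] [ 0.716 -0.385  0.361] [-0.015  0.028 -1.   ]
   [ 0.076  0.535  0.827  0.705 -0.444  2.058  1.68 ] [ 0.557 -0.3    0.515] [-0.025  0.036 -0.999] | true [ 0.09  0.56  0.81  0.72 -0.45  2.05  1.68] [ 0.566 -0.303  0.492] [-0.045  0.054 -0.998]
lsqb {'wr': 1}
   [ 0.419  1.046 -0.303  0.162  0.298  1.904  1.503] [ 0.765 -0.365  0.337] [ 0.028 -0.029 -0.999] | true [ 0.36  1.    1.33  0.16 -1.26  2.06  1.59] [ 0.71  -0.375  0.41 ] [ 0.042  0.007 -0.999]
   [ 0.507  1.11  -0.569  0.162  0.516  1.779  1.457] [ 0.784 -0.426  0.291] [ 0.111 -0.03  -0.993] | true [ 0.37  1.07  1.33  0.16 -1.27  2.06  1.6 ] [ 0.716 -0.385  0.361] [-0.015  0.028 -1.   ]
   [ 0.071  0.549  0.842  0.735 -0.456  2.058  1.69 ] [ 0.556 -0.303  0.496] [-0.05
[... 1888 characters left out ...]
68] [ 0.566 -0.303  0.492] [-0.045  0.054 -0.998]
active {'wr': 3}
   [ 0.335  1.026  1.166  0.174 -1.097  2.045  1.602] [ 0.724 -0.358  0.382] [ 0.003  0.017 -1.   ] | true [ 0.36  1.    1.33  0.16 -1.26  2.06  1.59] [ 0.71  -0.375  0.41 ] [ 0.042  0.007 -0.999]
   [ 0.381  1.013  1.329  0.162 -1.268  2.058  1.6  ] [ 0.706 -0.386  0.403] [ 0.035  0.011 -0.999] | true [ 0.37  1.07  1.33  0.16 -1.27  2.06  1.6 ] [ 0.716 -0.385  0.361] [-0.015  0.028 -1.   ]
   [ 0.075  0.567  0.844  0.75  -0.462  2.057  1.695] [ 0.557 -0.306  0.48 ] [-0.074  0.073 -0.995] | true [ 0.09  0.56  0.81  0.72 -0.45  2.05  1.68] [ 0.566 -0.303  0.492] [-0.045  0.054 -0.998]
real	0m10.080s
user	0m10.327s
sys	0m0.145s
```

```bash
cat > plan.py <<'E'
import sim
from sim2 import *
from multiprocessing import Pool
K=dict(wr=1.); sim.ik=ikd
th=np.radians(42.5);yw=-.459
zt=np.array([np.sin(th)*np.cos(yw),np.sin(th)*np.sin(yw),-np.cos(th)])
dirs=[np.array(v,float)/np.linalg.norm(v)*.06 for v in itertools.product((-1,0,1),repeat=3) if any(v)]
def ev(a):
    q,v=a;q2=run(q,[(*v,0)]*8,**K);p,Rm=fkM(q2)
    zz=np.degrees(np.arccos(np.clip(Rm[:,2]@zt,-1,1)))
    pen=0 if p[2]>.25 else 50
    return zz+pen,q2
def ok(q): return True
if __name__=="__main__":
    q0=read_state()['joint_positions']
    beam=[(99,q0,[])]
    with Pool() as P:
      for lev in range(7):
        jobs=[(b[1],v) for b in beam for v in dirs];o=P.map(ev,jobs)
        c=[(r_[0],r_[1],beam[i//26][2]+[dirs[i%26]]) for i,r_ in enumerate(o)]
        c.sort(key=lambda x:x[0]);beam=c[:12]
        for b in beam[:2]: print(lev,round(b[0],1),b[1].round(2),*rep(b[1]),[tuple((v/.06).round(1)) for v in b[2]],flush=True)
E
nproc; time python3 plan.py
```

```text
4
0 43.8 [ 0.48  1.08 -0.02  0.17 -0.01  1.92  1.49] [ 0.737 -0.413  0.301] [-0.01   0.031 -0.999] [(np.float64(-1.0), np.float64(0.0), np.float64(0.0))]
0 44.3 [ 0.47  0.38 -0.04  0.73 -0.01  2.06  1.49] [ 0.523 -0.286  0.548] [-0.018  0.034 -0.999] [(np.float64(0.0), np.float64(0.0), np.float64(-1.0))]
1 34.3 [ 0.46 -0.07 -0.01  1.01 -0.05  2.06  1.48] [ 0.362 -0.206  0.649] [ 0.146 -0.026 -0.989] [(np.float64(0.7), np.float64(0.0), np.float64(-0.7)), (np.float64(0.0), np.float64(0.0), np.float64(-1.0))]
1 34.4 [ 0.48  0.78 -0.03  0.16  0.01  2.06  1.48] [ 0.646 -0.368  0.539] [ 0.135 -0.048 -0.99 ] [(np.float64(-1.0), np.float64(0.0), np.float64(0.0)), (np.float64(0.0), np.float64(0.0), np.float64(-1.0))]
2 21.5 [ 0.48  0.56 -0.04  0.16  0.01  2.06  1.48] [ 0.566 -0.33   0.695] [ 0.325 -0.151 -0.934] [(np.float64(-1.0), np.float64(0.0), np.float64(0.0)), (np.float64(0.0), np.float64(0.0), np.float64(-1.0)), (np.float64(0.0), np.float64(0.0), np.float64(-1.0))]
2 24.1 [ 0.43 -0.16  0.02  0.92 -0.03  2.06  1.47] [ 0.319 -0.186  0.724] [ 0.3   -0.109 -0.948] [(np.float64(0.7), np.flo
[... 2625 characters left out ...]
 np.float64(-1.0)), (np.float64(0.0), np.float64(0.0), np.float64(-1.0)), (np.float64(0.7), np.float64(0.7), np.float64(0.0)), (np.float64(-0.7), np.float64(-0.7), np.float64(0.0))]
6 0.1 [ 0.3  -0.03 -0.03  1.34  0.14  1.11  1.27] [ 0.626 -0.249  0.568] [ 0.605 -0.298 -0.739] [(np.float64(-1.0), np.float64(0.0), np.float64(0.0)), (np.float64(0.0), np.float64(0.0), np.float64(-1.0)), (np.float64(0.0), np.float64(0.0), np.float64(-1.0)), (np.float64(0.0), np.float64(0.0), np.float64(-1.0)), (np.float64(-0.7), np.float64(0.0), np.float64(-0.7)), (np.float64(0.0), np.float64(1.0), np.float64(0.0)), (np.float64(0.0), np.float64(-0.7), np.float64(0.7))]
real	4m50.264s
user	17m52.120s
sys	0m0.277s
```

>>> arm_command:
  increments:
    - {"gripper": 100, "dx": -0.042, "dy": 0, "dz": -0.042, "spin": 0}
    - {"gripper": 100, "dx": -0.042, "dy": 0, "dz": -0.042, "spin": 0}
    - {"gripper": 100, "dx": -0.042, "dy": 0, "dz": -0.042, "spin": 0}
    - {"gripper": 100, "dx": -0.03, "dy": 0, "dz": -0.05, "spin": 0}
    - {"gripper": 100, "dx": -0.03, "dy": 0, "dz": -0.05, "spin": 0}
    - {"gripper": 100, "dx": -0.01, "dy": 0, "dz": -0.06, "spin": 0}
    - {"gripper": 100, "dx": 0, "dy": 0, "dz": -0.062, "spin": 0}
    - {"gripper": 100, "dx": 0, "dy": 0, "dz": -0.062, "spin": 0}

```text
time: 7.1
ee_pos: [0.6803, -0.3294, 0.5367]
eef_rot: [0.232, 0.969, -0.033, 0.077]
ft_force: [-0.1, 0.4, 17.3]
width: 0.0869
```

```bash
python3 st.py
```

```text
7.1 [ 0.33   0.769  0.383  0.161 -0.289  2.058  1.531] [ 0.6803 -0.3294  0.5367] [ 0.2316  0.9692 -0.0331  0.077 ] [-0.1  0.4 17.3] 0.0869
tool axes cols
 [[-0.881  0.454  0.134]
 [ 0.444  0.89  -0.1  ]
 [-0.165 -0.028 -0.986]] tilt 9.62
```

>>> arm_command:
  increments:
    - {"gripper": 100, "dx": 0, "dy": 0, "dz": -0.062, "spin": 0}
    - {"gripper": 100, "dx": 0, "dy": 0, "dz": -0.062, "spin": 0}
    - {"gripper": 100, "dx": 0, "dy": 0, "dz": -0.062, "spin": 0}
    - {"gripper": 100, "dx": 0, "dy": 0, "dz": -0.062, "spin": 0}
    - {"gripper": 100, "dx": 0, "dy": 0, "dz": -0.062, "spin": 0}
    - {"gripper": 100, "dx": 0, "dy": 0, "dz": -0.062, "spin": 0}
    - {"gripper": 100, "dx": 0, "dy": 0, "dz": -0.062, "spin": 0}
    - {"gripper": 100, "dx": 0, "dy": 0, "dz": -0.062, "spin": 0}

```text
time: 8.1
ee_pos: [0.5409, -0.2538, 0.7996]
eef_rot: [0.217, 0.937, -0.066, 0.264]
ft_force: [0.8, 0.5, 0.9]
width: 0.0872
```

```bash
python3 st.py
```

```text
8.1 [ 0.229  0.387  0.492  0.161 -0.302  2.058  1.534] [ 0.5409 -0.2538  0.7996] [ 0.2173  0.9375 -0.0659  0.2637] [0.8 0.5 0.9] 0.0872
tool axes cols
 [[-0.766  0.442  0.466]
 [ 0.373  0.897 -0.238]
 [-0.523 -0.009 -0.852]] tilt 31.54
```

>>> arm_command:
  increments:
    - {"gripper": 100, "dx": 0, "dy": 0, "dz": -0.062, "spin": 0}
    - {"gripper": 100, "dx": 0, "dy": 0, "dz": -0.062, "spin": 0}
    - {"gripper": 100, "dx": 0, "dy": 0, "dz": -0.062, "spin": 0}
    - {"gripper": 100, "dx": 0, "dy": 0, "dz": -0.062, "spin": 0}
    - {"gripper": 100, "dx": 0.04, "dy": 0.02, "dz": 0, "spin": 0}
    - {"gripper": 100, "dx": 0.05, "dy": 0.03, "dz": 0, "spin": 0}
    - {"gripper": 100, "dx": 0.05, "dy": 0.03, "dz": 0, "spin": 0}
    - {"gripper": 100, "dx": 0.05, "dy": 0.03, "dz": 0, "spin": 0}

```text
time: 9.1
ee_pos: [0.3894, -0.1103, 0.8433]
eef_rot: [0.236, 0.908, -0.057, 0.341]
ft_force: [3.5, -2.8, -0.9]
width: 0.087
```

```bash
python3 st.py
```

```text
9.1 [-0.628 -0.234  0.22   0.778  0.602  1.981  1.081] [ 0.3894 -0.1103  0.8433] [ 0.236   0.908  -0.0571  0.3414] [ 3.5 -2.8 -0.9] 0.087
tool axes cols
 [[-0.655  0.468  0.593]
 [ 0.39   0.882 -0.265]
 [-0.647  0.057 -0.76 ]] tilt 40.51
```

```bash
python3 - <<'E'
from fit import *
print("cap tri",tri((274.0,153),(222,231)))
for z in (.165,.17): print(ray("top",(274,153),z),ray("scene",(222,231),z))
p=np.array([.6393,.0797]);yw=-.459
ex=np.array([np.cos(yw),np.sin(yw)]);ey=np.array([-np.sin(yw),np.cos(yw)])
b=tri((274.0,153),(222,231))[:2]-p;print("bottle in stand",b@ex,b@ey)
# base of bottle in scene c1 bottom (130,395)
print(ray("scene",(200+130/5-.4,190+390/5-.4),0))
s=read_state();M=R.from_quat(s['eef_rot']).as_matrix()
M2=M@R.from_euler('z',-2.5,degrees=True).as_matrix();print(M2.round(3))
d=np.r_[p,.192]-(s['ee_pos']-M2[:,2]*.0187);print("to grasp, tool axes after spin",(M2.T@d).round(4),d)
E
python3 - <<'E'
import sys;sys.path.insert(0,'.')
from h import *
snap("scene","g1.png",None,1.4);snap("top","g2.png",None,1.4)
E
```

```text
cap tri [ 0.64313066 -0.06022912  0.17045708]
[ 0.6448461  -0.05996611  0.165     ] [ 0.64012971 -0.06283174  0.165     ]
[ 0.64312442 -0.05990184  0.17      ] [ 0.64298379 -0.06077218  0.17      ]
bottle in stand 0.06543002773169168 -0.1237487173503483
[ 0.66064935 -0.04981379  0.        ]
[[-0.675  0.439  0.593]
 [ 0.351  0.898 -0.265]
 [-0.649  0.029 -0.76 ]]
to grasp, tool axes after spin [0.3205 0.2612 0.6118] [ 0.26096371  0.18499692 -0.66548716]
```

```bash
cat > tgt.py <<'E'
from sim2 import *
import sim; sim.ik=ikd
def to(ptcp,M2,s=None):
    s=s or read_state(); return (M2.T@(np.array(ptcp)-s['ee_pos']))
E
python3 - <<'E'
from tgt import *
s=read_state();M=R.from_quat(s['eef_rot']).as_matrix();M2=M@R.from_euler('z',-2.5,degrees=True).as_matrix()
c=np.array([.6393,.0797,.19]);z=M2[:,2]
pre=c+.009*z-.13*z;print(pre,to(pre,M2))
d=to(pre,M2);q=s['joint_positions']
q=run(q,[(0,0,0,-2.5)],wr=1.);n=14
for i in range(2): q=run(q,[(*(d/n),0)]*7,wr=1.);print(q.round(2),*rep(q))
q=run(q,[(0,0,.13/6,0)]*6,wr=1.);print(q.round(2),*rep(q),fkM(q)[1].round(3))
q=run(q,[(-.03*-M2[2,0]*-1*-1,0,.03*M2[2,2],0)],wr=1.);print(q.round(2),*rep(q))
E
```

```text
[0.5676047  0.11064588 0.28242909] [0.30730002 0.25491039 0.47741081]
[-0.63 -0.48  0.07  1.69  0.59  1.49  0.66] [0.435 0.023 0.562] [ 0.593 -0.256 -0.764]
[-0.62 -0.2   0.    2.06  0.71  1.    0.2 ] [0.525 0.129 0.284] [ 0.593 -0.256 -0.764]
[-0.54  0.02  0.1   2.07  0.83  0.72  0.14] [0.602 0.095 0.184] [ 0.593 -0.256 -0.764] [[-0.687  0.42   0.593]
 [ 0.334  0.907 -0.256]
 [-0.645  0.022 -0.764]]
[-0.54 -0.01  0.09  2.04  0.78  0.77  0.2 ] [0.601 0.095 0.214] [ 0.593 -0.256 -0.764]
```

>>> arm_command:
  increments:
    - {"gripper": 100, "dx": 0.01, "dy": 0.01, "dz": 0.03, "spin": -2.5}
    - {"gripper": 100, "dx": 0.018, "dy": 0.018, "dz": 0.038, "spin": 0}
    - {"gripper": 100, "dx": 0.022, "dy": 0.018, "dz": 0.038, "spin": 0}
    - {"gripper": 100, "dx": 0.022, "dy": 0.018, "dz": 0.038, "spin": 0}
    - {"gripper": 100, "dx": 0.022, "dy": 0.018, "dz": 0.034, "spin": 0}
    - {"gripper": 100, "dx": 0.022, "dy": 0.018, "dz": 0.034, "spin": 0}
    - {"gripper": 100, "dx": 0.022, "dy": 0.018, "dz": 0.034, "spin": 0}
    - {"gripper": 100, "dx": 0.022, "dy": 0.018, "dz": 0.034, "spin": 0}

```text
time: 10.2
ee_pos: [0.5071, -0.004, 0.5301]
eef_rot: [0.215, 0.914, -0.063, 0.339]
ft_force: [1.3, 0.2, 0.2]
width: 0.087
```

```bash
python3 st.py; cat > td.py <<'E'
from tgt import *
import sys
back=float(sys.argv[1])
s=read_state();M=R.from_quat(s['eef_rot']).as_matrix()
c=np.array([.6393,.0797,.19]);z=M[:,2]
print("to TCP=axis+.009z-back:",to(c+(.009-back)*z,M,s).round(4))
E
python3 td.py .13
```

```text
10.2 [-0.626 -0.397  0.121  1.702  0.598  1.387  0.63 ] [ 0.5071 -0.004   0.5301] [ 0.2145  0.9138 -0.0629  0.3392] [1.3 0.2 0.2] 0.087
tool axes cols
 [[-0.678  0.435  0.593]
 [ 0.349  0.9   -0.26 ]
 [-0.647  0.031 -0.762]] tilt 40.36
to TCP=axis+.009z-back: [0.1596 0.1224 0.1948]
```

>>> arm_command:
  increments:
    - {"gripper": 100, "dx": 0.022, "dy": 0.018, "dz": 0.028, "spin": 0}
    - {"gripper": 100, "dx": 0.022, "dy": 0.018, "dz": 0.028, "spin": 0}
    - {"gripper": 100, "dx": 0.022, "dy": 0.018, "dz": 0.028, "spin": 0}
    - {"gripper": 100, "dx": 0.022, "dy": 0.018, "dz": 0.028, "spin": 0}
    - {"gripper": 100, "dx": 0.022, "dy": 0.018, "dz": 0.028, "spin": 0}
    - {"gripper": 100, "dx": 0.022, "dy": 0.016, "dz": 0.028, "spin": 0}
    - {"gripper": 100, "dx": 0.018, "dy": 0.012, "dz": 0.022, "spin": 0}
    - {"gripper": 100, "dx": 0.01, "dy": 0.004, "dz": 0.005, "spin": 0}

```text
time: 11.2
ee_pos: [0.5668, 0.1103, 0.281]
eef_rot: [0.214, 0.914, -0.064, 0.338]
ft_force: [-0.7, 0.0, 1.2]
width: 0.0875
```

```bash
python3 st.py; python3 td.py .0; python3 - <<'E'
from h import *
snap("scene","g3.png",(195,170,140,120),5);snap("top","g4.png",(170,90,150,120),5)
E
```

```text
11.2 [-0.648 -0.126  0.022  2.016  0.735  0.992  0.15 ] [0.5668 0.1103 0.281 ] [ 0.2142  0.9141 -0.0643  0.3383] [-0.7  0.   1.2] 0.0875
tool axes cols
 [[-0.679  0.435  0.591]
 [ 0.348  0.9   -0.263]
 [-0.646  0.027 -0.763]] tilt 40.29
to TCP=axis+.009z-back: [-0.0012  0.0015  0.1293]
```

```bash
python3 - <<'E'
from h import *
s=read_state();M=R.from_quat(s['eef_rot']).as_matrix();p=s['ee_pos']
# finger pads: thickness outward ~15mm
for off in (-.0585,-.0435,.0435,.0585):
  for x in (-.0095,.0095):
    P=p+M[:,1]*off+M[:,0]*x; a=proj("scene",P)[0];b=proj("top",P)[0]
    print(off,x,"scene crop",((a-[195,170]+.5)*5).round(0),"top crop",((b-[170,90]+.5)*5).round(0))
E
```

```text
-0.0585 -0.0095 scene crop [402. 134.] top crop [275. 406.]
-0.0585 0.0095 scene crop [422. 136.] top crop [260. 437.]
-0.0435 -0.0095 scene crop [419. 151.] top crop [248. 390.]
-0.0435 0.0095 scene crop [440. 153.] top crop [234. 421.]
0.0435 -0.0095 scene crop [528. 254.] top crop [ 95. 298.]
0.0435 0.0095 scene crop [548. 255.] top crop [ 83. 330.]
0.0585 -0.0095 scene crop [548. 273.] top crop [ 69. 282.]
0.0585 0.0095 scene crop [568. 274.] top crop [ 57. 314.]
```

>>> arm_command:
  increments:
    - {"gripper": 100, "dx": -0.001, "dy": 0.0015, "dz": 0.02, "spin": 0}
    - {"gripper": 100, "dx": 0, "dy": 0, "dz": 0.02, "spin": 0}
    - {"gripper": 100, "dx": 0, "dy": 0, "dz": 0.02, "spin": 0}
    - {"gripper": 100, "dx": 0, "dy": 0, "dz": 0.02, "spin": 0}
    - {"gripper": 80, "dx": 0, "dy": 0, "dz": 0.016, "spin": 0}
    - {"gripper": 80, "dx": 0, "dy": 0, "dz": 0.012, "spin": 0}
    - {"gripper": 70, "dx": 0, "dy": 0, "dz": 0.008, "spin": 0}
    - {"gripper": 70, "dx": 0, "dy": 0, "dz": 0.003, "spin": 0}

```text
time: 12.3
ee_pos: [0.639, 0.0805, 0.1925]
eef_rot: [0.214, 0.914, -0.064, 0.339]
ft_force: [0.2, 0.0, 1.4]
width: 0.0624
```

```bash
python3 st.py; python3 td.py .0; python3 - <<'E'
from h import *
snap("scene","g5.png",(225,170,100,110),5.4)
E
```

```text
12.3 [-0.58   0.079  0.105  2.017  0.826  0.743  0.092] [0.639  0.0805 0.1925] [ 0.214   0.9138 -0.0635  0.3393] [0.2 0.  1.4] 0.0624
tool axes cols
 [[-0.678  0.434  0.593]
 [ 0.348  0.9   -0.261]
 [-0.647  0.029 -0.762]] tilt 40.39
to TCP=axis+.009z-back: [ 0.0011 -0.0007  0.0113]
```

>>> arm_command:
  increments:
    - {"gripper": 60, "dx": 0, "dy": -0.0005, "dz": 0.003, "spin": 0}
    - {"gripper": 60, "dx": 0, "dy": 0, "dz": 0.003, "spin": 0}
    - {"gripper": 55, "dx": 0, "dy": 0, "dz": 0.003, "spin": 0}
    - {"gripper": 50, "dx": 0, "dy": 0, "dz": 0.002, "spin": 0}
    - {"gripper": 48, "dx": 0, "dy": 0, "dz": 0, "spin": 0}
    - {"gripper": 45, "dx": 0, "dy": 0, "dz": 0, "spin": 0}
    - {"gripper": 45, "dx": 0, "dy": 0, "dz": 0, "spin": 0}
    - {"gripper": 45, "dx": 0, "dy": 0, "dz": 0, "spin": 0}

```text
time: 13.35
ee_pos: [0.6451, 0.0773, 0.1842]
eef_rot: [0.214, 0.914, -0.063, 0.339]
ft_force: [-0.0, 0.1, 0.4]
width: 0.0391
```

```bash
python3 st.py; python3 td.py .0; python3 - <<'E'
from h import *
snap("scene","g6.png",(225,180,100,100),5.4);snap("top","g7.png",(180,100,100,100),5.4)
E
```

```text
13.35 [-0.574  0.098  0.112  2.015  0.835  0.722  0.085] [0.6451 0.0773 0.1842] [ 0.2139  0.9138 -0.0634  0.3394] [-0.   0.1  0.4] 0.0391
tool axes cols
 [[-0.678  0.434  0.593]
 [ 0.348  0.9   -0.261]
 [-0.647  0.029 -0.762]] tilt 40.39
to TCP=axis+.009z-back: [ 0.0011 -0.0002  0.0005]
```

>>> arm_command:
  increments:
    - {"gripper": 36, "dx": 0, "dy": 0, "dz": 0, "spin": 0}
    - {"gripper": 32, "dx": 0, "dy": 0, "dz": 0, "spin": 0}
    - {"gripper": 28, "dx": 0, "dy": 0, "dz": 0, "spin": 0}
    - {"gripper": 20, "dx": 0, "dy": 0, "dz": 0, "spin": 0}
    - {"gripper": 15, "dx": 0, "dy": 0, "dz": 0, "spin": 0}
    - {"gripper": 10, "dx": 0, "dy": 0, "dz": 0, "spin": 0}
    - {"gripper": 10, "dx": 0, "dy": 0, "dz": 0, "spin": 0}
    - {"gripper": 10, "dx": 0, "dy": 0, "dz": 0, "spin": 0}
  grip_force: 40

```text
time: 14.45
ee_pos: [0.6448, 0.0764, 0.184]
eef_rot: [0.214, 0.914, -0.064, 0.339]
ft_force: [-4.1, -4.4, 1.7]
width: 0.0255
```

```bash
python3 st.py; python3 - <<'E'
from h import *
s=read_state();M=R.from_quat(s['eef_rot']).as_matrix();print(s['torque'],"up .001 in tool",M.T@[0,0,.001])
E
```

```text
14.45 [-0.574  0.099  0.113  2.016  0.836  0.723  0.086] [0.6448 0.0764 0.184 ] [ 0.2142  0.9138 -0.0642  0.3391] [-4.1 -4.4  1.7] 0.0255
tool axes cols
 [[-0.678  0.435  0.592]
 [ 0.348  0.9   -0.263]
 [-0.647  0.028 -0.762]] tilt 40.38
[-1.02679035  1.40969935 -1.00642233] up .001 in tool [-6.47214130e-04  2.78782674e-05 -7.61798315e-04]
```

>>> arm_command:
  increments:
    - {"gripper": 10, "dx": -0.0026, "dy": 0, "dz": -0.003, "spin": 0}
    - {"gripper": 10, "dx": -0.0026, "dy": 0, "dz": -0.003, "spin": 0}
    - {"gripper": 10, "dx": -0.0026, "dy": 0, "dz": -0.003, "spin": 0}
    - {"gripper": 10, "dx": -0.0026, "dy": 0, "dz": -0.003, "spin": 0}
    - {"gripper": 10, "dx": -0.0026, "dy": 0, "dz": -0.003, "spin": 0}
    - {"gripper": 10, "dx": -0.0026, "dy": 0, "dz": -0.003, "spin": 0}
    - {"gripper": 10, "dx": -0.0026, "dy": 0, "dz": -0.003, "spin": 0}
    - {"gripper": 10, "dx": 0, "dy": 0, "dz": 0, "spin": 0}

```text
time: 15.45
ee_pos: [0.6448, 0.0764, 0.2116]
eef_rot: [0.214, 0.914, -0.064, 0.339]
ft_force: [-3.2, -1.5, 0.4]
width: 0.0253
```

```bash
python3 st.py; python3 - <<'E'
from h import *
snap("scene","g8.png",(225,160,100,130),4.5)
E
```

```text
15.45 [-0.571  0.064  0.109  1.987  0.791  0.766  0.151] [0.6448 0.0764 0.2116] [ 0.2138  0.9139 -0.0637  0.3391] [-3.2 -1.5  0.4] 0.0253
tool axes cols
 [[-0.679  0.434  0.592]
 [ 0.348  0.9   -0.261]
 [-0.647  0.029 -0.762]] tilt 40.36
```

>>> arm_command:
  increments:
    - {"gripper": 10, "dx": -0.0006, "dy": 0, "dz": -0.0008, "spin": 0}
    - {"gripper": 10, "dx": -0.0006, "dy": 0, "dz": -0.0008, "spin": 0}
    - {"gripper": 10, "dx": -0.0004, "dy": 0, "dz": -0.0005, "spin": 0}
    - {"gripper": 10, "dx": 0, "dy": 0, "dz": 0, "spin": 0}

```text
validation failed for argument at $.in...
```

```bash
python3 st.py; python3 - <<'E'
from h import *
snap("scene","g9.png",(240,200,60,90),6);snap("top","g10.png",(200,100,60,80),7)
E
```

```text
15.5 [-0.571  0.064  0.109  1.987  0.791  0.766  0.15 ] [0.6448 0.0764 0.2117] [ 0.2139  0.9139 -0.0637  0.3391] [-3.3 -2.6  0.5] 0.0261
tool axes cols
 [[-0.678  0.434  0.593]
 [ 0.348  0.9   -0.261]
 [-0.647  0.029 -0.762]] tilt 40.37
```

>>> arm_command:
  increments:
    - {"gripper": 10, "dx": -0.0006, "dy": 0, "dz": -0.0008, "spin": 0}
    - {"gripper": 10, "dx": -0.0006, "dy": 0, "dz": -0.0008, "spin": 0}
    - {"gripper": 10, "dx": -0.0004, "dy": 0, "dz": -0.0005, "spin": 0}
    - {"gripper": 10, "dx": 0, "dy": 0, "dz": 0, "spin": 0}
    - {"gripper": 10, "dx": 0, "dy": 0, "dz": 0, "spin": 0}
    - {"gripper": 10, "dx": 0, "dy": 0, "dz": 0, "spin": 0}
    - {"gripper": 10, "dx": 0, "dy": 0, "dz": 0, "spin": 0}
    - {"gripper": 10, "dx": 0, "dy": 0, "dz": 0, "spin": 0}

```text
time: 16.6
ee_pos: [0.6448, 0.0764, 0.2139]
eef_rot: [0.214, 0.914, -0.064, 0.339]
ft_force: [5.6, -1.1, -8.3]
width: 0.0259
```

```bash
python3 st.py; python3 - <<'E'
from h import *
snap("scene","g9.png",(240,200,60,90),6);snap("top","g10.png",(200,100,60,80),7)
import cv2
a=cv2.imread("pics/full_g9.png")[250:275,255:278];b=cv2.imread("pics/scene0.png")[250:275,255:278]
f=lambda i:np.clip(cv2.resize(i,None,fx=16,fy=16,interpolation=cv2.INTER_CUBIC).astype(float)*1.8,0,255).astype(np.uint8)
cv2.imwrite("pics/g11.png",cv2.hconcat([f(b),f(a)]))
E
```

```text
16.6 [-0.571  0.061  0.109  1.985  0.787  0.769  0.156] [0.6448 0.0764 0.2139] [ 0.2138  0.914  -0.0635  0.339 ] [ 5.6 -1.1 -8.3] 0.0259
tool axes cols
 [[-0.679  0.434  0.593]
 [ 0.348  0.901 -0.261]
 [-0.647  0.029 -0.762]] tilt 40.36
```

```bash
python3 - <<'E'
from fit import *
p=[.6393,.0797,-.4587]
for h in (0,.028,.029,.030,.031): print(h,(proj("scene",W(p,[[.013,.013,.115+h],[.013,-.013,.115+h]]))*16).round(0).tolist())
a=cv2.cvtColor(cv2.imread("pics/scene0.png"),6).astype(np.float32);b=cv2.cvtColor(cv2.imread("pics/full_g9.png"),6).astype(np.float32)
# subpixel shift of V edge
T=a[256:269,258:275]
from scipy.ndimage import shift
from scipy.optimize import minimize
def c(v):
    s=shift(a,(v[0],v[1]),order=3)[251:263,259:274];return ((s-b[251:263,259:274])**2).mean()
r_=minimize(c,[-5.4,0.2],method='Nelder-Mead');print(r_.x,r_.fun)
E
```

```text
0 [[4249.0, 4250.0], [4161.0, 4146.0]]
0.028 [[4253.0, 4168.0], [4162.0, 4063.0]]
0.029 [[4253.0, 4165.0], [4162.0, 4060.0]]
0.03 [[4253.0, 4162.0], [4163.0, 4057.0]]
0.031 [[4253.0, 4159.0], [4163.0, 4054.0]]
[-5.48508695  0.2308885 ] 20.081462860107422
```

>>> arm_command:
  increments:
    - {"gripper": 40, "dx": 0, "dy": 0, "dz": 0, "spin": 0}
    - {"gripper": 55, "dx": 0, "dy": 0, "dz": 0, "spin": 0}
    - {"gripper": 70, "dx": 0, "dy": 0, "dz": 0, "spin": 0}
    - {"gripper": 75, "dx": 0, "dy": 0, "dz": -0.01, "spin": 0}
    - {"gripper": 75, "dx": 0, "dy": 0, "dz": -0.02, "spin": 0}
    - {"gripper": 80, "dx": 0, "dy": 0, "dz": -0.03, "spin": 0}
    - {"gripper": 80, "dx": 0, "dy": 0, "dz": -0.03, "spin": 0}
    - {"gripper": 80, "dx": 0, "dy": 0, "dz": -0.02, "spin": 0}

```text
time: 17.7
ee_pos: [0.5789, 0.1061, 0.3004]
eef_rot: [0.214, 0.914, -0.063, 0.34]
ft_force: [0.0, -0.7, -0.1]
width: 0.0692
```

```bash
python3 st.py; python3 - <<'E'
from h import *
snap("scene","h1.png",(240,200,60,90),6);snap("top","h2.png",(205,105,50,60),9)
import cv2
b=cv2.imread("pics/top0.png")[105:165,205:255]
f=lambda i:np.clip(cv2.resize(i,None,fx=8,fy=8,interpolation=cv2.INTER_CUBIC).astype(float)*2.2-40,0,255).astype(np.uint8)
cv2.imwrite("pics/h3.png",cv2.hconcat([f(b),f(cv2.imread("pics/full_h2.png")[105:165,205:255])]))
E
```

```text
17.7 [-0.636 -0.124  0.033  1.974  0.718  1.002  0.2  ] [0.5789 0.1061 0.3004] [ 0.2137  0.9137 -0.0625  0.34  ] [ 0.  -0.7 -0.1] 0.0692
tool axes cols
 [[-0.677  0.433  0.595]
 [ 0.348  0.901 -0.26 ]
 [-0.648  0.031 -0.761]] tilt 40.45
```

```bash
python3 - <<'E'
import cv2,numpy as np
from h import proj
from fit import W
p=[.6393,.0797,-.4587]
print((proj("top",W(p,[[0,-.013,.19],[0,-.018,.19],[0,-.013,.16],[0,-.013,.22]]))-[216,138]+.5)*20)
f=lambda n:cv2.resize(np.clip(cv2.imread(n)[138:168,216:236].astype(float)*3.2-90,0,255).astype(np.uint8),None,fx=18,fy=18,interpolation=cv2.INTER_CUBIC)
cv2.imwrite("pics/h4.png",cv2.hconcat([f("pics/top0.png"),f("pics/full_h2.png")]))
E
```

```text
[[217.7413828  240.22326567]
 [249.08872423 258.97012867]
 [235.06044635 312.93502556]
 [199.39156726 163.18403213]]
```

```bash
python3 - <<'E'
import cv2,numpy as np
from h import *
a=cv2.cvtColor(cv2.imread("pics/top0.png"),6).astype(int);b=cv2.cvtColor(cv2.imread("pics/full_h2.png"),6).astype(int)
im=b.copy()
print("before");print(a[145:158,220:234]);print("after");print(im[145:158,220:234])
E
```

```text
before
[[ 52  53  49  48  44  41  45  63  88 109 114 116 115 111]
 [ 53  52  52  46  42  38  43  61  86 107 116 115 117 113]
 [ 52  53  51  46  42  41  45  56  79 104 113 116 115 114]
 [ 52  51  51  50  43  44  48  54  73  99 112 115 116 114]
 [ 53  53  52  49  52  51  50  54  67  93 110 114 115 114]
 [ 52  53  53  51  50  52  55  56  64  85 108 114 115 115]
 [ 52  53  51  50  49  52  52  50  58  82 105 116 114 117]
 [ 53  54  53  53  51  50  50  43  51  76 103 115 115 114]
 [ 52  53  52  52  51  49  43  40  48  68  96 110 115 115]
 [ 56  52  53  52  50  46  42  40  49  57  83 105 115 114]
 [ 55  53  55  53  51  48  45  44  44  52  74  99 112 115]
 [ 53  55  54  55  51  53  47  43  40  49  77 102 113 114]
 [ 54  53  53  54  54  50  46  41  37  53  82 107 114 115]]
after
[[ 58  57  56  53  49  44  49  70  98 121 129 129 127 125]
 [ 59  58  56  51  45  41  48  67  95 120 130 129 129 128]
 [ 58  58  57  51  46  44  53  63  89 117 128 131 129 129]
 [ 58  58  57  53  48  52  54  62  82 110 127 129 129 128]
 [ 59  57  58  55  54  54  59  60  74 102 123 129 129 128]
 [ 58  57  60  58  56  57  61  61  68  94 117 128 130 128]
 [ 60  60  57  57  57  58  57  56  61  79 105 123 128 128]
 [ 58  59  57  58  58  55  51  47  51  75 105 125 129 129]
 [ 59  59  59  59  57  54  48  39  50  80 112 126 129 129]
 [ 59  59  59  58  56  51  40  37  49  85 117 129 130 128]
 [ 55  57  58  58  59  51  44  37  51  84 114 127 129 128]
 [ 50  52  55  58  56  50  44  40  50  76 107 125 129 128]
 [ 59  47  48  50  51  46  44  45  49  70  99 120 128 128]]
```

```bash
python3 - <<'E'
from fit import *
p=[.6393,.0797,-.4587]
for h in(.115,.145): print(h,proj("top",W(p,[[.013,-.013,h],[-.013,-.013,h],[0,-.013,h],[-.013,.013,h]])).round(1).tolist())
for z in (.13,.16,.19,.22,.25,.28): print(z,proj("top",W(p,[[0,-.013,z]])).round(1).tolist())
print(proj("top",W(p,[[0,-.018,.19]])))
E
```

```text
0.115 [[230.9, 154.6], [226.0, 161.9], [228.5, 158.2], [218.4, 157.3]]
0.145 [[230.2, 151.1], [225.1, 158.7], [227.7, 154.9], [217.3, 154.0]]
0.13 [[228.1, 156.6]]
0.16 [[227.3, 153.1]]
0.19 [[226.4, 149.5]]
0.22 [[225.5, 145.7]]
0.25 [[224.5, 141.6]]
0.28 [[223.5, 137.2]]
[[227.95443621 150.44850643]]
```

```bash
cat > plan2.py <<'E'
import sim,sys
from sim2 import *
from multiprocessing import Pool
sim.ik=ikd
qa=np.array([0.33,.769,.383,.162,-.289,2.058,1.531])
qb=np.array([-0.091,0.465,0.834,1.146,-0.353,1.731,1.702])
C7=[(-.042,0,-.042,0)]*3+[(-.03,0,-.05,0)]*2+[(-.01,0,-.06,0)]+[(0,0,-.062,0)]*2
C8=[(0,0,-.062,0)]*8
WR=.6
zt=np.array([0,0,-1.])
dirs=[np.array(v,float)/np.linalg.norm(v)*.062 for v in itertools.product((-1,0,1),repeat=3) if any(v)]
ex=np.array([np.cos(-.459),np.sin(-.459)]);ey=np.array([-ex[1],ex[0]]);c0=np.array([.6393,.0797])
def bad(p):
    x,y=(p[:2]-c0)@ex,(p[:2]-c0)@ey
    return p[2]<.2 or (x>-.08 and y>-.19 and p[2]<.5)
def ev(a):
    q,v=a;pen=0
    for i in range(2):
        q=run(q,[(*v,0)]*4,wr=WR);p,Rm=fkM(q);pen+=50*bad(p)
    return np.degrees(np.arccos(np.clip(Rm[:,2]@zt,-1,1)))+pen,q
if __name__=="__main__":
    if len(sys.argv)>1:
        for wr in(.3,.5,.7,1.):
            q=run(qb,C7,wr=wr);print(wr,q.round(2),*rep(q)); q=run(qa,C8,wr=wr);print("   ",q.round(2),*rep(q))
        sys.exit()
    beam=[(99,read_state()['joint_positions'],[])]
    with Pool() as P:
      for lev in range(6):
        jobs=[(b[1],v) for b in beam for v in dirs];o=P.map(ev,jobs,chunksize=4)
        c=[(r_[0],r_[1],beam[i//26][2]+[dirs[i%26]]) for i,r_ in enumerate(o)]
        c.sort(key=lambda x:x[0]);beam=[];
        for x in c:
            if all(np.abs(x[1]-y[1]).max()>.15 for y in beam): beam.append(x)
            if len(beam)>=10:break
        for b in beam[:3]: print(lev,round(b[0],1),b[1].round(2),*rep(b[1]),[tuple(float(t) for t in (v/.062).round(1)) for v in b[2]],flush=True)
E
python3 plan2.py t; (time timeout 570 python3 plan2.py)
```

```text
0.3 [ 0.41  0.69 -0.12  0.16  0.15  2.06  1.5 ] [ 0.635 -0.318  0.609] [ 0.202 -0.125 -0.971]
    [ 0.23  0.25 -0.02  0.16  0.2   2.06  1.48] [ 0.444 -0.192  0.871] [ 0.554 -0.297 -0.777]
0.5 [0.4  0.76 0.01 0.16 0.03 2.06 1.51] [ 0.657 -0.331  0.557] [ 0.139 -0.09  -0.986]
    [0.27 0.36 0.1  0.16 0.04 2.06 1.5 ] [ 0.502 -0.224  0.815] [ 0.476 -0.254 -0.842]
0.7 [0.4  0.6  0.01 0.46 0.02 2.06 1.5 ] [ 0.609 -0.308  0.531] [ 0.013 -0.025 -1.   ]
    [0.31 0.44 0.09 0.16 0.02 2.06 1.5 ] [ 0.544 -0.246  0.768] [ 0.409 -0.223 -0.885]
1.0 [0.41 0.59 0.01 0.53 0.01 2.06 1.5 ] [ 0.601 -0.306  0.509] [-0.036  0.002 -0.999]
    [0.33 0.54 0.07 0.16 0.01 2.06 1.5 ] [ 0.588 -0.27   0.707] [ 0.327 -0.187 -0.926]
0 36.1 [-0.51 -0.5  -0.09  1.54  0.55  1.79  0.69] [0.338 0.015 0.616] [ 0.487 -0.331 -0.808] [(0.0, -0.7, -0.7)]
0 38.0 [ 0.5  -0.5  -0.06  2.24 -0.06  0.73  1.58] [ 0.425 -0.231  0.276] [ 0.563 -0.251 -0.788] [(0.0, -1.0, 0.0)]
0 40.5 [-0.6   0.23  0.13  0.59  0.51  1.8   0.88] [0.586 0.113 0.769] [ 0.595 -0.26  -0.761] [(-0.7, 0.0, -0.7)]
1 25.8 [ 1.3  -0.5  -0.13  1.96 -0.45  1.45  2
[... 1820 characters left out ...]
0.7, -0.7, 0.0), (0.7, -0.7, 0.0), (0.6, 0.6, -0.6)]
5 1.1 [ 0.66 -0.5   1.34  1.16  0.55  2.06  2.6 ] [-0.448 -0.211  0.527] [ 0.012  0.014 -1.   ] [(0.0, -1.0, 0.0), (0.7, 0.0, -0.7), (0.7, -0.7, 0.0), (0.7, -0.7, 0.0), (0.6, 0.6, -0.6), (0.7, -0.7, 0.0)]
5 1.5 [-0.63  0.9  -0.19  0.16  0.17  2.06  0.3 ] [0.642 0.43  0.452] [ 0.019  0.019 -1.   ] [(0.0, -0.7, -0.7), (0.6, -0.6, 0.6), (0.7, -0.7, 0.0), (0.7, 0.7, 0.0), (0.0, 0.7, -0.7), (0.0, 1.0, 0.0)]
5 1.6 [-1.34  0.7  -0.08  0.38  0.09  2.05 -0.19] [0.203 0.68  0.498] [ 0.029 -0.    -1.   ] [(0.0, -1.0, 0.0), (0.7, 0.0, -0.7), (0.0, 0.7, -0.7), (0.7, 0.0, 0.7), (1.0, 0.0, 0.0), (0.0, 1.0, 0.0)]
real	2m25.790s
user	9m18.688s
sys	0m0.272s
```

```bash
cat > plan3.py <<'E'
from plan2 import *
WR=.55
G=np.array([.447,-.149,.22])
def ev3(a):
    q,v=a;q=run(q,[(*v,0)]*4,wr=WR);p,Rm=fkM(q)
    ang=np.degrees(np.arccos(np.clip(Rm[:,2]@zt,-1,1)))
    pen=50*bad(p)+50*(np.hypot(p[0],p[1])<.22)
    return ang+15*max(0,np.linalg.norm(p-G)-.15)+pen,q,ang
if __name__=="__main__":
    N=int(sys.argv[1])
    beam=[(99,read_state()['joint_positions'],[],0)]
    with Pool() as P:
      for lev in range(N):
        jobs=[(b[1],v) for b in beam for v in dirs];o=P.map(ev3,jobs,chunksize=4)
        c=[(r_[0],r_[1],beam[i//26][2]+[dirs[i%26]],r_[2]) for i,r_ in enumerate(o)]
        c.sort(key=lambda x:x[0]);beam=[]
        for x in c:
            if all(np.abs(x[1]-y[1]).max()>.08 for y in beam): beam.append(x)
            if len(beam)>=14:break
        for b in beam[:2]: print(lev,round(b[0],1),round(b[3],1),b[1].round(2),*rep(b[1]),[tuple(float(t) for t in (v/.062).round(1)) for v in b[2]],flush=True)
E
(time timeout 570 python3 plan3.py 8)
```

```text
0 39.8 39.8 [-0.18 -0.49 -0.03  2.25  0.5   0.86  0.68] [ 0.476 -0.044  0.288] [ 0.586 -0.256 -0.769] [(0.0, -1.0, 0.0)]
0 41.1 38.9 [-0.48 -0.5  -0.1   1.96  0.54  1.35  0.49] [0.425 0.06  0.432] [ 0.557 -0.291 -0.778] [(0.0, -0.7, -0.7)]
1 33.0 33.0 [-0.07 -0.5  -0.13  2.19  0.4   1.06  0.75] [ 0.434 -0.055  0.293] [ 0.446 -0.314 -0.838] [(0.0, -1.0, 0.0), (0.6, -0.6, -0.6)]
1 35.0 34.1 [ 0.36 -0.5  -0.12  1.92  0.09  1.14  1.32] [ 0.433 -0.166  0.426] [ 0.496 -0.262 -0.828] [(0.0, -1.0, 0.0), (0.0, -0.7, -0.7)]
2 26.0 26.0 [ 0.14 -0.5  -0.13  2.12  0.2   1.15  1.04] [ 0.412 -0.099  0.308] [ 0.359 -0.25  -0.899] [(0.0, -1.0, 0.0), (0.0, -0.7, -0.7), (1.0, 0.0, 0.0)]
2 27.7 27.7 [ 0.39 -0.5  -0.13  2.04  0.1   1.14  1.32] [ 0.403 -0.176  0.35 ] [ 0.383 -0.263 -0.886] [(-0.6, -0.6, -0.6), (0.7, -0.7, 0.0), (0.7, -0.7, 0.0)]
3 18.7 18.7 [ 0.65 -0.5  -0.14  2.22  0.    1.1   1.58] [ 0.323 -0.228  0.239] [ 0.239 -0.215 -0.947] [(0.0, -1.0, 0.0), (0.0, -0.7, -0.7), (1.0, 0.0, 0.0), (0.7, -0.7, 0.0)]
3 18.8 16.7 [ 1.06 -0.5  -0.13  1.97 -0.17  1.39  2.02] [ 0.24  -0.296  0.354] [ 0.244 -0
[... 1162 characters left out ...]
[ 0.389 -0.252  0.328] [ 0.     0.015 -1.   ] [(0.0, -1.0, 0.0), (0.0, -1.0, 0.0), (0.7, 0.0, -0.7), (0.6, 0.6, -0.6), (1.0, 0.0, 0.0), (1.0, 0.0, 0.0), (-0.7, -0.7, 0.0)]
7 0.8 0.8 [ 0.4  -0.01 -0.26  1.63  0.01  1.52  1.21] [ 0.484 -0.111  0.328] [-0.005 -0.013 -1.   ] [(0.0, -0.7, -0.7), (0.0, -1.0, 0.0), (0.7, -0.7, 0.0), (1.0, 0.0, 0.0), (0.7, 0.7, 0.0), (0.7, 0.7, 0.0), (0.0, -1.0, 0.0), (-0.7, 0.7, 0.0)]
7 0.8 0.8 [ 0.32 -0.1  -0.04  1.71 -0.02  1.54  1.43] [ 0.431 -0.158  0.329] [ 0.     0.015 -1.   ] [(0.0, -1.0, 0.0), (0.0, -1.0, 0.0), (0.7, 0.0, -0.7), (0.6, 0.6, -0.6), (1.0, 0.0, 0.0), (1.0, 0.0, 0.0), (-0.7, 0.7, 0.0), (0.0, -1.0, 0.0)]
real	1m45.363s
user	6m41.512s
sys	0m0.254s
```

>>> arm_command:
  increments:
    - {"gripper": 80, "dx": 0, "dy": -0.04, "dz": -0.02, "spin": 0}
    - {"gripper": 80, "dx": 0, "dy": -0.062, "dz": 0, "spin": 0}
    - {"gripper": 80, "dx": 0, "dy": -0.062, "dz": 0, "spin": 0}
    - {"gripper": 80, "dx": 0, "dy": -0.062, "dz": 0, "spin": 0}
    - {"gripper": 80, "dx": 0, "dy": -0.062, "dz": 0, "spin": 0}
    - {"gripper": 80, "dx": 0, "dy": -0.062, "dz": 0, "spin": 0}
    - {"gripper": 80, "dx": 0.03, "dy": -0.03, "dz": -0.04, "spin": 0}
    - {"gripper": 80, "dx": 0.04, "dy": 0, "dz": -0.045, "spin": 0}

```text
time: 18.8
ee_pos: [0.4516, -0.104, 0.2782]
eef_rot: [0.228, 0.925, -0.062, 0.297]
ft_force: [-0.6, -0.1, 0.5]
width: 0.0698
```

```bash
python3 st.py; timeout 500 python3 plan3.py 6
```

```text
18.8 [ 0.063 -0.497 -0.122  2.247  0.302  0.86   0.893] [ 0.4516 -0.104   0.2782] [ 0.2275  0.9252 -0.062   0.2973] [-0.6 -0.1  0.5] 0.0698
tool axes cols
 [[-0.72   0.458  0.522]
 [ 0.384  0.889 -0.25 ]
 [-0.578  0.02  -0.816]] tilt 35.36
0 27.0 27.0 [ 0.27 -0.5  -0.13  2.14  0.16  1.07  1.16] [ 0.411 -0.138  0.298] [ 0.376 -0.255 -0.891] [(0.6, -0.6, -0.6)]
0 31.4 30.4 [ 0.61 -0.5  -0.12  1.91 -0.06  1.2   1.57] [ 0.39  -0.222  0.419] [ 0.448 -0.235 -0.863] [(0.0, -0.7, -0.7)]
1 19.9 18.8 [ 0.67 -0.5  -0.12  1.91 -0.02  1.4   1.61] [ 0.32  -0.228  0.391] [ 0.249 -0.204 -0.947] [(0.6, -0.6, -0.6), (0.6, -0.6, -0.6)]
1 20.8 20.7 [ 0.68 -0.5  -0.13  2.05 -0.11  1.23  1.66] [ 0.346 -0.218  0.323] [ 0.321 -0.147 -0.936] [(0.0, -0.7, -0.7), (1.0, 0.0, 0.0)]
2 9.6 8.1 [ 0.82 -0.5  -0.13  1.95 -0.06  1.54  1.76] [ 0.254 -0.229  0.355] [ 0.11  -0.089 -0.99 ] [(0.6, -0.6, -0.6), (0.6, -0.6, -0.6), (1.0, 0.0, 0.0)]
2 12.5 11.8 [ 0.88 -0.5  -0.15  2.18 -0.19  1.28  1.88] [ 0.27  -0.226  0.24 ] [ 0.202 -0.034 -0.979] [(0.0, -0.7, -0.7), (1.0, 0.0, 0.0), (1.0, 0.0, 0.0)]
3 3.5 2.3 [ 0.15 -0.5  -
[... 420 characters left out ...]
[(0.6, -0.6, -0.6), (0.6, -0.6, -0.6), (0.7, 0.0, -0.7), (0.7, 0.0, 0.7), (0.0, 0.7, 0.7)]
4 2.3 2.3 [ 0.26 -0.18  0.2   2.    0.08  1.3   1.5 ] [ 0.353 -0.241  0.217] [-0.001 -0.04  -0.999] [(0.6, -0.6, -0.6), (0.6, -0.6, -0.6), (1.0, 0.0, 0.0), (0.7, 0.7, 0.0), (-0.6, -0.6, 0.6)]
5 0.9 0.9 [ 0.39 -0.05 -0.09  1.89 -0.02  1.31  1.36] [ 0.434 -0.167  0.219] [ 0.005  0.015 -1.   ] [(0.6, -0.6, -0.6), (0.6, -0.6, -0.6), (1.0, 0.0, 0.0), (0.7, 0.0, -0.7), (0.0, 0.7, 0.7), (-0.7, 0.0, 0.7)]
5 0.9 0.9 [ 0.31 -0.04 -0.32  1.81 -0.03  1.37  1.06] [ 0.476 -0.026  0.254] [ 0.005  0.015 -1.   ] [(0.6, -0.6, -0.6), (0.6, -0.6, -0.6), (1.0, 0.0, 0.0), (0.7, 0.0, -0.7), (0.0, 0.7, 0.7), (-0.6, 0.6, 0.6)]
```

Matches the model. Next, pull up and inward.

>>> arm_command:
  increments:
    - {"gripper": 80, "dx": 0.036, "dy": -0.036, "dz": -0.036, "spin": 0}
    - {"gripper": 80, "dx": 0.036, "dy": -0.036, "dz": -0.036, "spin": 0}
    - {"gripper": 80, "dx": 0.036, "dy": -0.036, "dz": -0.036, "spin": 0}
    - {"gripper": 80, "dx": 0.036, "dy": -0.036, "dz": -0.036, "spin": 0}
    - {"gripper": 80, "dx": 0.036, "dy": -0.036, "dz": -0.036, "spin": 0}
    - {"gripper": 80, "dx": 0.036, "dy": -0.036, "dz": -0.036, "spin": 0}
    - {"gripper": 80, "dx": 0.045, "dy": -0.01, "dz": -0.04, "spin": 0}
    - {"gripper": 80, "dx": 0.045, "dy": 0, "dz": -0.04, "spin": 0}

```text
time: 19.8
ee_pos: [0.278, -0.0518, 0.1775]
eef_rot: [0.174, 0.947, -0.234, 0.138]
ft_force: [1.3, 0.3, -1.3]
width: 0.0697
```

```bash
python3 st.py; timeout 500 python3 plan3.py 4
```

```text
19.8 [-0.156 -0.499 -0.409  2.416  0.364  1.301  0.578] [ 0.278  -0.0518  0.1775] [ 0.1743  0.9466 -0.2336  0.1378] [ 1.3  0.3 -1.3] 0.0697
tool axes cols
 [[-0.901  0.394  0.179]
 [ 0.266  0.83  -0.49 ]
 [-0.342 -0.394 -0.853]] tilt 31.47
0 31.5 31.5 [ 0.01 -0.02 -0.23  1.91  0.58  1.23  0.8 ] [ 0.521 -0.074  0.252] [ 0.179 -0.49  -0.853] [(-1.0, 0.0, 0.0)]
0 31.5 31.5 [-0.14 -0.42  0.15  2.14  0.6   1.27  1.07] [ 0.388 -0.196  0.293] [ 0.177 -0.491 -0.853] [(-0.7, -0.7, 0.0)]
1 29.7 28.5 [ 0.62 -0.5  -0.13  2.16  0.33  1.15  1.61] [ 0.294 -0.299  0.298] [ 0.116 -0.464 -0.878] [(-0.7, -0.7, 0.0), (0.7, -0.7, 0.0)]
1 29.9 29.9 [ 0.12 -0.5  -0.12  2.16  0.46  1.4   1.13] [ 0.327 -0.167  0.299] [ 0.08  -0.492 -0.867] [(0.0, -0.7, 0.7), (0.0, -0.7, -0.7)]
2 24.9 22.5 [ 0.9  -0.5  -0.14  2.28  0.25  1.09  1.85] [ 0.197 -0.332  0.218] [-0.011 -0.382 -0.924] [(-0.7, -0.7, 0.0), (0.7, -0.7, 0.0), (1.0, 0.0, 0.0)]
2 25.9 23.7 [ 0.48 -0.5  -0.11  1.86  0.34  1.63  1.58] [ 0.26  -0.237  0.433] [-0.02  -0.401 -0.916] [(-0.7, -0.7, 0.0), (0.7, -0.7, 0.0), (0.7, 0.0, -0.7)]
3 18.7 15.1 [ 1.05 -0.5  -0.12  1.85  0.12  1.59  2.12] [ 0.153 -0.316  0.418] [-0.033 -0.259 -0.965] [(-0.7, -0.7, 0.0), (0.7, -0.7, 0.0), (0.6, -0.6, -0.6), (0.7, 0.7, 0.0)]
3 20.5 17.0 [ 1.03 -0.5  -0.12  1.97  0.2   1.51  2.07] [ 0.14  -0.326  0.365] [-0.107 -0.273 -0.956] [(-0.7, -0.7, 0.0), (0.7, -0.7, 0.0), (1.0, 0.0, 0.0), (0.7, 0.0, -0.7)]
```

```bash
cat > way.py <<'E'
from plan2 import *
def wrows(q,tgt,n,wr=.55,trace=True):
    p,Rm=fkM(q);d=Rm.T@(np.array(tgt)-p);q2=run(q,[(*(d/n),0)]*n,wr=wr)
    return q2,d
if __name__=="__main__":
    q=read_state()['joint_positions']
    for az in (85,100,110):
      print("az",az);q=read_state()['joint_positions']
      for t,n in (((.42,.05,.40),5),((.40,.33,.45),6),((.58*np.cos(np.radians(az)),.58*np.sin(np.radians(az)),.55),9)):
        q,d=wrows(q,t,n);print(q.round(2),*rep(q),"d",d.round(3),np.linalg.norm(d).round(2))
      for i in range(5):
        p,Rm=fkM(q);v=Rm.T@[0,0,.062];q=run(q,[(*v,0)]*4,wr=.55);print("up",q.round(2),*rep(q))
E
python3 way.py
```

```text
az 85
[-0.11 -0.21 -0.4   1.76  0.46  1.65  0.73] [0.42 0.05 0.4 ] [ 0.179 -0.49  -0.853] d [-0.175  0.005 -0.206] 0.27
[-0.48  0.29 -0.7   1.22  0.62  2.06  0.2 ] [0.4  0.33 0.45] [ 0.179 -0.49  -0.853] d [ 0.075  0.205 -0.184] 0.29
[-1.95  0.56  1.12  1.17 -0.02  2.06  0.41] [0.265 0.44  0.409] [ 0.126 -0.543 -0.83 ] d [ 0.347  0.029 -0.269] 0.44
up [-2.12  0.41  1.34  1.1   0.15  2.06  0.57] [0.294 0.381 0.542] [ 0.281 -0.437 -0.855]
up [-2.01  0.35  1.34  0.85  0.27  2.06  0.77] [0.338 0.342 0.674] [ 0.447 -0.338 -0.828]
up [-1.79  0.35  1.34  0.53  0.26  2.06  1.02] [0.358 0.292 0.801] [ 0.611 -0.261 -0.747]
up [-1.56  0.34  1.34  0.23  0.17  2.06  1.2 ] [0.348 0.236 0.902] [ 0.75  -0.208 -0.628]
up [-1.41  0.26  0.47  0.16  0.92  2.06  1.21] [0.336 0.203 0.945] [ 0.813 -0.189 -0.551]
az 100
[-0.11 -0.21 -0.4   1.76  0.46  1.65  0.73] [0.42 0.05 0.4 ] [ 0.179 -0.49  -0.853] d [-0.175  0.005 -0.206] 0.27
[-0.48  0.29 -0.7   1.22  0.62  2.06  0.2 ] [0.4  0.33 0.45] [ 0.179 -0.49  -0.853] d [ 0.075  0.205 -0.184] 0.29
[-2.08  0.55  1.17  1.26 -0.02  2.06  0.37] [0.228 0.429 0.391] 
[... 604 characters left out ...]
 0.005 -0.206] 0.27
[-0.48  0.29 -0.7   1.22  0.62  2.06  0.2 ] [0.4  0.33 0.45] [ 0.179 -0.49  -0.853] d [ 0.075  0.205 -0.184] 0.29
[-2.16  0.56  1.23  1.32 -0.02  2.06  0.38] [0.211 0.416 0.382] [ 0.119 -0.596 -0.794] d [ 0.562 -0.097 -0.298] 0.64
up [-2.26  0.37  1.34  1.23  0.2   2.06  0.49] [0.262 0.374 0.506] [ 0.265 -0.486 -0.833]
up [-2.09  0.35  1.34  0.94  0.3   2.06  0.74] [0.323 0.351 0.64 ] [ 0.422 -0.387 -0.82 ]
up [-1.85  0.37  1.34  0.6   0.3   2.06  1.02] [0.355 0.306 0.776] [ 0.585 -0.307 -0.75 ]
up [-1.6   0.36  1.34  0.28  0.22  2.06  1.23] [0.351 0.249 0.885] [ 0.729 -0.252 -0.636]
up [-1.44  0.28  0.58  0.16  0.88  2.06  1.28] [0.334 0.207 0.943] [ 0.81  -0.226 -0.541]
```

```bash
cat > way2.py <<'E'
from way import *
q0=read_state()['joint_positions']
for az in(-60,-70,-80):
 for zz in (.30,.45):
  u=np.array([np.cos(np.radians(az)),np.sin(np.radians(az))])
  q=q0;t1=(*(u*.46),zz)
  q,d=wrows(q,t1,7);print("AZ",az,zz,q.round(2),*rep(q),"d",d.round(3))
  for upf in(0,.5,1):
   for wr in(.4,.8):
    qq=q;o=[]
    for i in range(4):
     p,Rm=fkM(qq);uu=p[:2]/np.hypot(*p[:2]);v=np.array([*(-uu),upf]);v*=.062/np.linalg.norm(v)
     for k in range(4):
        Rm=fkM(qq)[1];qq=run(qq,[(*(Rm.T@v),0)],wr=wr)
     p,Rm=fkM(qq);o.append((p.round(2).tolist(),Rm[:2,2].round(2).tolist()))
    print("  up",upf,"wr",wr,o,qq.round(2))
E
python3 way2.py
```

```text
AZ -60 0.3 [ 0.36 -0.42  0.21  2.15  0.53  1.05  1.58] [ 0.292 -0.377  0.286] [ 0.119 -0.511 -0.851] d [-0.088 -0.403  0.065]
  up 0 wr 0.4 [([0.25, -0.27, 0.28], [-0.05, -0.43]), ([0.21, -0.12, 0.27], [-0.3, -0.37]), ([0.1, 0.04, 0.25], [-0.47, -0.41]), ([-0.03, 0.07, 0.22], [-0.56, -0.54])] [-0.95 -0.5  -0.22  2.42 -0.41  2.06 -0.04]
  up 0 wr 0.8 [([0.29, -0.29, 0.27], [0.07, -0.48]), ([0.29, -0.16, 0.25], [-0.02, -0.47]), ([0.23, -0.0, 0.22], [-0.09, -0.49]), ([0.06, 0.1, 0.19], [-0.12, -0.53])] [-1.16 -0.5  -0.17  2.37 -0.05  1.83 -0.16]
  up 0.5 wr 0.4 [([0.25, -0.28, 0.39], [-0.02, -0.43]), ([0.2, -0.15, 0.53], [-0.18, -0.35]), ([0.18, -0.17, 0.62], [-0.14, -0.38]), ([0.11, -0.19, 0.73], [-0.06, -0.49])] [ 1.29 -0.5  -0.32  1.16  0.2   2.06  2.25]
  up 0.5 wr 0.8 [([0.28, -0.3, 0.39], [0.08, -0.48]), ([0.25, -0.19, 0.55], [0.02, -0.46]), ([0.2, -0.13, 0.66], [0.01, -0.45]), ([0.12, -0.18, 0.74], [0.04, -0.49])] [ 1.26 -0.5  -0.29  1.1   0.12  2.06  2.21]
  up 1 wr 0.4 [([0.25, -0.3, 0.45], [0.03, -0.45]), ([0.17, -0.18, 0.65], [-0.03, -0.41]), ([0.12, -0.18, 0.76], [0.04, -0.5
[... 6570 characters left out ...]
0.12, 0.89], [0.02, -0.76])] [ 1.51 -0.5  -0.12  0.72  0.08  2.06  2.6 ]
  up 0.5 wr 0.8 [([0.2, -0.29, 0.57], [0.02, -0.49]), ([0.15, -0.18, 0.69], [0.0, -0.47]), ([0.08, -0.19, 0.76], [0.02, -0.51]), ([0.02, -0.18, 0.81], [0.04, -0.6])] [ 1.57 -0.5  -0.1   0.94 -0.02  2.06  2.6 ]
  up 1 wr 0.4 [([0.17, -0.28, 0.6], [0.01, -0.47]), ([0.11, -0.19, 0.73], [0.02, -0.48]), ([0.05, -0.16, 0.84], [0.08, -0.66]), ([0.01, -0.07, 0.94], [0.1, -0.85])] [ 1.51 -0.5  -0.08  0.55 -0.01  2.06  2.56]
  up 1 wr 0.8 [([0.18, -0.29, 0.61], [0.03, -0.5]), ([0.12, -0.2, 0.73], [0.04, -0.49]), ([0.06, -0.19, 0.79], [0.06, -0.56]), ([0.02, -0.16, 0.84], [0.08, -0.66])] [ 1.52 -0.5  -0.09  0.85 -0.03  2.06  2.56]
```

```bash
cat > ident.py <<'E'
import sim
from sim2 import *
from multiprocessing import Pool
A=np.array
qs={2:A(D[1][0]),3:A(D[2][0]),4:A(D[3][0]),5:A(D[4][0]),6:A(D[5][0]),7:A([.33,.769,.383,.162,-.289,2.058,1.531]),8:A([.229,.387,.492,.162,-.302,2.058,1.534]),9:A([-.628,-.234,.22,.778,.602,1.981,1.081]),
17:A([-.636,-.124,.033,1.974,.718,1.002,.2]),18:A([.063,-.497,-.122,2.247,.302,.86,.893]),19:A([-.156,-.498,-.409,2.416,.364,1.301,.578])}
C7=[(-.042,0,-.042,0)]*3+[(-.03,0,-.05,0)]*2+[(-.01,0,-.06,0)]+[(0,0,-.062,0)]*2
C8=[(0,0,-.062,0)]*8
C9=[(0,0,-.062,0)]*4+[(.04,.02,0,0)]+[(.05,.03,0,0)]*3
C18=[(0,-.04,-.02,0)]+[(0,-.062,0,0)]*5+[(.03,-.03,-.04,0),(.04,0,-.045,0)]
C19=[(.036,-.036,-.036,0)]*6+[(.045,-.01,-.04,0),(.045,0,-.04,0)]
TR=[(2,C3,3),(3,C4,4),(4,C5,5),(6,C7,7),(7,C8,8),(8,C9,9),(17,C18,18),(18,C19,19)]
def ikgen(q,pt,Rt,wr=.5,lam=.05,n=30,mode="clip",step=.2,keepbest=False,tol=1e-5):
    q=q.copy();best=(1e9,q)
    for _ in range(n):
        p,Rm=fkM(q);e=np.r_[pt-p,wr*R.from_matrix(Rt@Rm.T).as_rotvec()]
        en=np.linalg.norm(e)
        if en<best[0]: best=(en,q.copy())
        if en<tol:break
        J=jac(q);J[3:]*=wr;act=np.ones(7,bool)
        for _ in range(7 if mode=="active" else 1):
            Ja=J*act;dq=Ja.T@np.linalg.solve(Ja@Ja.T+lam**2*np.eye(6),e)
            bad=act&(((dq>0)&(q>hi-1e-6))|((dq<0)&(q<lo+1e-6)))
            if not bad.any():break
            act&=~bad
        m=np.abs(dq).max();dq*=min(1,step/max(m,1e-9));q=np.clip(q+dq,lo,hi)
    return best[1] if keepbest else q
def score(k):
    sim.ik=ikgen;out=[]
    for a,C,b in TR:
        q=run(qs[a],C,**k);p,Rm=fkM(q);p2,R2=fkM(qs[b])
        out.append((np.linalg.norm(p-p2)*1000,np.degrees(np.linalg.norm(R.from_matrix(Rm.T@R2).as_rotvec()))))
    return k,out
if __name__=="__main__":
    ks=[dict(mode=m,wr=w,lam=l,n=n,keepbest=kb) for m in("clip","active") for w in(.3,.55,1.) for l in(.02,.08,.25) for n in(1,6,40) for kb in((False,True) if n>1 else (False,))]
    with Pool() as P: res=P.map(score,ks,chunksize=1)
    res.sort(key=lambda r_:sum(min(a/10+b,40) for a,b in r_[1]))
    for k,o in res[:14]: print(k,[f"{a:.0f}/{b:.0f}" for a,b in o])
E
time timeout 575 python3 ident.py
```

```text
{'mode': 'active', 'wr': 0.55, 'lam': 0.02, 'n': 6, 'keepbest': False} ['53/4', '11/1', '9/1', '54/5', '1/1', '73/3', '41/2', '208/19']
{'mode': 'active', 'wr': 0.55, 'lam': 0.02, 'n': 40, 'keepbest': True} ['61/8', '11/1', '17/2', '53/6', '1/1', '73/3', '40/2', '224/19']
{'mode': 'active', 'wr': 0.55, 'lam': 0.02, 'n': 40, 'keepbest': False} ['61/8', '11/1', '17/2', '53/6', '1/1', '73/3', '39/2', '214/19']
{'mode': 'active', 'wr': 0.55, 'lam': 0.02, 'n': 6, 'keepbest': True} ['61/4', '11/1', '8/1', '106/12', '1/1', '73/3', '39/3', '171/24']
{'mode': 'active', 'wr': 1.0, 'lam': 0.02, 'n': 6, 'keepbest': True} ['54/3', '15/1', '9/1', '79/11', '109/8', '91/5', '40/3', '177/26']
{'mode': 'active', 'wr': 1.0, 'lam': 0.02, 'n': 6, 'keepbest': False} ['48/3', '15/1', '12/2', '81/11', '116/9', '91/5', '40/2', '198/22']
{'mode': 'active', 'wr': 0.3, 'lam': 0.02, 'n': 40, 'keepbest': True} ['61/8', '27/2', '15/2', '50/3', '72/5', '73/4', '73/11', '296/25']
{'mode': 'active', 'wr': 0.3, 'lam': 0.02, 'n': 40, 'keepbest': False} ['61/8', '27/2', '15/2', '50/3', '72/5', '73/4', '76/11', '293/24']
[... 178 characters left out ...]
.02, 'n': 40, 'keepbest': False} ['44/5', '15/1', '18/2', '78/11', '116/9', '92/5', '40/2', '220/23']
{'mode': 'active', 'wr': 0.55, 'lam': 0.02, 'n': 1, 'keepbest': False} ['116/10', '137/13', '38/6', '61/5', '4/1', '33/7', '24/3', '121/18']
{'mode': 'active', 'wr': 0.55, 'lam': 0.08, 'n': 40, 'keepbest': False} ['98/7', '147/23', '8/1', '26/1', '4/1', '73/3', '46/2', '276/20']
{'mode': 'active', 'wr': 0.55, 'lam': 0.08, 'n': 40, 'keepbest': True} ['98/7', '147/23', '8/1', '51/7', '4/1', '73/3', '46/2', '276/20']
{'mode': 'clip', 'wr': 1.0, 'lam': 0.25, 'n': 40, 'keepbest': True} ['100/3', '93/8', '19/3', '113/13', '49/4', '41/1', '95/5', '204/28']
real	1m19.324s
user	4m59.731s
sys	0m0.251s
```

```bash
cat > ident2.py <<'E'
from ident import *
def run2(q,rows,sub=1,cl="scale",vf=1.,**k):
    p,Rm=fkM(q)
    for dx,dy,dz,sp in rows:
        v=np.array([dx,dy,dz])
        if cl=="half":   # shrink the increment until joints ok
            f=1.
            for _ in range(6):
                qn=ikgen(q,p+Rm@v*f,Rm@R.from_euler('z',sp*f,degrees=True).as_matrix(),**k)
                s=(np.abs(qn-q)/(V*vf)).max()
                if s<=1.001:break
                f/=s
            q=q+(qn-q)/max(1,s)
        else:
          p0,R0=p,Rm;qb=q
          for i in range(1,sub+1):
            qn=ikgen(q,p0+R0@v*i/sub,R0@R.from_euler('z',sp*i/sub,degrees=True).as_matrix(),**k)
            d=qn-q;L_=V*vf/sub
            if cl=="scale": d=d/max(1,(np.abs(d)/L_).max())
            else: d=np.clip(d,-L_,L_)
            q=q+d
        p,Rm=fkM(q)
    return q
def score2(k):
    out=[]
    for a,C,b in TR:
        q=run2(qs[a],C,**k);p,Rm=fkM(q);p2,R2=fkM(qs[b])
        out.append((np.linalg.norm(p-p2)*1000,np.degrees(np.linalg.norm(R.from_matrix(Rm.T@R2).as_rotvec()))))
    return k,out
if __name__=="__main__":
    ks=[dict(mode="active",wr=w,lam=l,n=n,sub=s,cl=c) for w in(.4,.55,.7) for l in(.005,.02,.05) for n,s,c in((4,1,"scale"),(8,1,"each"),(20,1,"half"),(1,6,"scale"),(1,6,"each"),(1,15,"each"),(2,12,"scale"),(4,4,"scale"))]
    with Pool() as P: res=P.map(score2,ks,chunksize=1)
    res.sort(key=lambda r_:sum(min(a/10+b,40) for a,b in r_[1]))
    for k,o in res[:14]: print(k,[f"{a:.0f}/{b:.0f}" for a,b in o])
E
time timeout 575 python3 ident2.py
```

```text
{'mode': 'active', 'wr': 0.4, 'lam': 0.005, 'n': 4, 'sub': 1, 'cl': 'scale'} ['38/3', '21/2', '15/1', '38/2', '3/1', '72/3', '11/3', '103/17']
{'mode': 'active', 'wr': 0.55, 'lam': 0.02, 'n': 4, 'sub': 1, 'cl': 'scale'} ['32/3', '12/1', '15/0', '29/1', '1/1', '73/3', '41/2', '184/18']
{'mode': 'active', 'wr': 0.7, 'lam': 0.02, 'n': 4, 'sub': 1, 'cl': 'scale'} ['31/3', '5/0', '15/0', '38/3', '50/4', '78/3', '38/2', '179/19']
{'mode': 'active', 'wr': 0.7, 'lam': 0.005, 'n': 20, 'sub': 1, 'cl': 'half'} ['27/5', '5/0', '27/2', '69/7', '12/1', '60/5', '47/4', '128/17']
{'mode': 'active', 'wr': 0.55, 'lam': 0.02, 'n': 4, 'sub': 4, 'cl': 'scale'} ['45/4', '11/1', '16/1', '41/3', '4/1', '72/4', '60/3', '218/19']
{'mode': 'active', 'wr': 0.55, 'lam': 0.005, 'n': 4, 'sub': 4, 'cl': 'scale'} ['34/3', '11/1', '13/0', '107/8', '4/1', '74/3', '63/8', '101/16']
{'mode': 'active', 'wr': 0.4, 'lam': 0.005, 'n': 4, 'sub': 4, 'cl': 'scale'} ['34/3', '21/2', '14/0', '50/3', '54/4', '70/4', '62/8', '79/19']
{'mode': 'active', 'wr': 0.4, 'lam': 0.005, 'n': 20, 'sub': 1, 'cl': 'half'} ['27/5', '21/2', '27/
[... 253 characters left out ...]
, 'cl': 'scale'} ['37/3', '12/1', '15/1', '35/2', '128/9', '82/3', '29/4', '106/18']
{'mode': 'active', 'wr': 0.4, 'lam': 0.02, 'n': 4, 'sub': 1, 'cl': 'scale'} ['33/3', '21/2', '16/1', '53/3', '55/4', '74/4', '54/6', '214/20']
{'mode': 'active', 'wr': 0.55, 'lam': 0.02, 'n': 20, 'sub': 1, 'cl': 'half'} ['31/4', '11/1', '26/2', '71/9', '22/2', '74/4', '31/3', '216/19']
{'mode': 'active', 'wr': 0.7, 'lam': 0.05, 'n': 4, 'sub': 1, 'cl': 'scale'} ['96/5', '5/0', '35/2', '44/4', '38/3', '75/3', '41/2', '268/22']
{'mode': 'active', 'wr': 0.55, 'lam': 0.02, 'n': 2, 'sub': 12, 'cl': 'scale'} ['87/7', '11/1', '29/2', '50/4', '4/1', '71/4', '56/5', '224/19']
real	0m44.096s
user	2m44.944s
sys	0m0.230s
```

```bash
cat > brute.py <<'E'
from ident2 import *
MODELS=[dict(mode="active",wr=.4,lam=.005,n=4),dict(mode="active",wr=.55,lam=.02,n=4),dict(mode="active",wr=.7,lam=.005,n=20,cl="half")]
def goto(q,t,M,sp=.055):
    p,Rm=fkM(q);d=np.array(t)-p;n=max(1,int(np.ceil(np.linalg.norm(d)/sp)))
    v=Rm.T@d/n
    return run2(q,[(*v,0)]*n,**M),n
def pol(az,r_,z): a=np.radians(az);return np.array([r_*np.cos(a),r_*np.sin(a),z])
Q0=qs[19]
def job1(a):
    az,r_,z=a;out=[]
    st=[];n=0
    for M in MODELS:
        q=Q0;n=0
        if az>20: q,k=goto(q,pol(15,.48,.33),M);n+=k
        if az>80: q,k=goto(q,pol(60,.48,.3),M);n+=k
        q,k=goto(q,pol(az,r_,z),M);n+=k
        st.append(q)
    if max(np.linalg.norm(fkM(q)[0]-pol(az,r_,z)) for q in st)>.06: return []
    er=pol(az,1,0);et=pol(az+90,1,0);ez=np.array([0,0,1.])
    for c in itertools.product((-1,0,1),repeat=3):
        if not any(c):continue
        w=c[0]*er+c[1]*et+c[2]*ez;w*=.062/np.linalg.norm(w);traj=[]
        for q,M in list(zip(st,MODELS)):
            tr=[]
            for i in range(12):
                Rm=fkM(q)[1];q=run2(q,[(*(Rm.T@w),0)],**M)
                if i in(3,7,11): p,Rm=fkM(q);tr.append((np.degrees(np.arccos(-Rm[2,2])),p,q))
            traj.append(tr)
            if tr[2][0]>29 and tr[1][0]>29: break
        if len(traj)<3: continue
        for i in range(3):
            A_=[t[i][0] for t in traj];out.append((np.mean(A_)+ .4*(n+4*(i+1)),np.round(A_,1),(az,r_,z),c,4*(i+1),n,traj[0][i][1].round(2),traj[1][i][2].round(2)))
    return out
if __name__=="__main__":
    g=[(az,r_,z) for az in(-90,-75,-60,-40,-10,40,64,85,105) for r_ in(.36,.45,.55,.7) for z in(.25,.35,.5)]
    with Pool() as P: o=sum(P.map(job1,g,chunksize=1),[])
    o.sort(key=lambda x:x[0])
    for x in o[:25]: print(*x)
E
time timeout 900 python3 brute.py
```

```text
15.569629665146492 [1.  3.1 4.2] (105, 0.55, 0.25) (1, 0, 1) 12 20 [-0.19  0.71  0.47] [-1.88  0.87 -0.04  0.26  0.06  2.06 -0.69]
17.428903919607606 [5.6 5.  4.5] (105, 0.45, 0.25) (1, 0, 1) 12 19 [-0.17  0.65  0.48] [-1.88  0.76 -0.03  0.41  0.04  2.06 -0.7 ]
18.43173268429831 [5.3 2.9 9.9] (105, 0.45, 0.35) (1, 0, 1) 12 19 [-0.15  0.63  0.56] [-1.88  0.75  0.02  0.33  0.04  2.06 -0.64]
18.97987568850336 [1.5 9.  8.1] (105, 0.55, 0.25) (0, 0, 1) 12 20 [-0.14  0.5   0.57] [-2.6   0.16  0.82  1.08  0.    2.06 -0.55]
19.046850633769257 [ 6.5  5.8 10. ] (85, 0.55, 0.25) (1, 1, 1) 12 17 [-0.12  0.73  0.44] [-1.94  0.94 -0.01  0.23  0.08  2.06 -0.71]
20.1679335911376 [ 5.8  5.8 15.3] (85, 0.45, 0.35) (1, 1, 1) 12 16 [-0.12  0.64  0.53] [-1.96  0.76  0.04  0.41  0.03  2.06 -0.71]
20.288402214788718 [ 7.7  8.9 10.7] (85, 0.45, 0.25) (1, 1, 1) 12 16 [-0.14  0.65  0.46] [-1.96  0.81 -0.01  0.42  0.01  2.06 -0.76]
20.627528544302844 [ 6.6 10.1  6.8] (105, 0.55, 0.25) (1, 1, 1) 12 20 [-0.39  0.64  0.46] [-2.23  0.96 -0.39  0.16  0.16  2.06 -1.23]
21.420354891585372 [ 6.8 10.  10.3] (105, 0.45,
[... 1554 characters left out ...]
151473071398 [13.6 12.2 14.8] (85, 0.55, 0.35) (0, 1, 1) 12 17 [-0.15  0.5   0.54] [-2.22  0.37  0.05  0.93 -0.02  2.06 -0.94]
25.36863000581276 [ 4.7  4.9 29.2] (105, 0.36, 0.35) (0, 0, 1) 12 19 [-0.1   0.39  0.56] [-0.81 -0.1  -0.97  1.09 -0.02  2.06 -0.57]
25.980534014120057 [ 6.5 16.  21.9] (85, 0.45, 0.25) (0, 1, 1) 12 16 [-0.32  0.48  0.55] [-2.03  0.42 -0.42  0.9  -0.02  2.06 -1.26]
26.07037722926294 [11.3 15.1 18.2] (105, 0.55, 0.25) (1, 0, 1) 8 20 [-0.18  0.67  0.4 ] [-1.86  0.77 -0.07  0.58  0.06  2.06 -0.71]
26.088435483705588 [10.3 16.7 23.7] (40, 0.36, 0.5) (0, 1, 0) 12 11 [-0.1   0.44  0.51] [ 0.11 -0.5  -1.47  1.27 -0.27  2.06 -0.18]
real	2m47.087s
user	10m42.899s
sys	0m0.231s
```

Edit , replacing
```

```
with
```

```

```bash
python3 - <<'E'
from brute import *
for n,uv in (("scene",(497,250)),("scene",(511,320)),("scene",(485,250)),("top",(10,270)),("scene",(425,285)),("top",(10,150)),("scene",(400,240))): print(n,uv,ray(n,uv,0).round(2),ray(n,uv,.1).round(2))
s=read_state();q=s['joint_positions'];M=MODELS[1]
for t in (pol(15,.45,.33),pol(60,.48,.3),pol(105,.55,.27)):
    p,Rm=fkM(q);d=Rm.T@(t-p);q,n=goto(q,t,M);print(t.round(3),"tool d",d.round(3),n,q.round(2),*rep(q))
E
```

```text
scene (497, 250) [0.2  0.69 0.  ] [0.29 0.66 0.1 ]
scene (511, 320) [0.43 0.75 0.  ] [0.5  0.71 0.1 ]
scene (485, 250) [0.22 0.66 0.  ] [0.3  0.63 0.1 ]
top (10, 270) [0.26 0.69 0.  ] [0.26 0.63 0.1 ]
scene (425, 285) [0.43 0.51 0.  ] [0.5 0.5 0.1]
top (10, 150) [0.63 0.78 0.  ] [0.6  0.71 0.1 ]
scene (400, 240) [0.31 0.41 0.  ] [0.38 0.4  0.1 ]
[0.435 0.116 0.33 ] tool d [-0.146  0.093 -0.176] 5 [-0.14 -0.08 -0.51  1.79  0.48  1.59  0.52] [0.435 0.116 0.33 ] [ 0.179 -0.49  -0.853]
[0.24  0.416 0.3  ] tool d [ 0.265  0.183 -0.156] 7 [-0.64  0.36 -0.86  1.49  0.49  1.92 -0.28] [0.24  0.416 0.3  ] [ 0.179 -0.49  -0.853]
[-0.142  0.531  0.27 ] tool d [ 0.386 -0.043 -0.1  ] 8 [-1.38  0.7  -0.93  1.16  0.38  2.05 -1.03] [-0.142  0.531  0.27 ] [ 0.179 -0.49  -0.853]
```

>>> arm_command:
  increments:
    - {"gripper": 80, "dx": -0.029, "dy": 0.019, "dz": -0.035, "spin": 0}
    - {"gripper": 80, "dx": -0.029, "dy": 0.019, "dz": -0.035, "spin": 0}
    - {"gripper": 80, "dx": -0.029, "dy": 0.019, "dz": -0.035, "spin": 0}
    - {"gripper": 80, "dx": -0.029, "dy": 0.019, "dz": -0.035, "spin": 0}
    - {"gripper": 80, "dx": -0.029, "dy": 0.019, "dz": -0.035, "spin": 0}
    - {"gripper": 80, "dx": 0.038, "dy": 0.026, "dz": -0.022, "spin": 0}
    - {"gripper": 80, "dx": 0.038, "dy": 0.026, "dz": -0.022, "spin": 0}
    - {"gripper": 80, "dx": 0.038, "dy": 0.026, "dz": -0.022, "spin": 0}

```text
time: 20.8
ee_pos: [0.3301, 0.2032, 0.325]
eef_rot: [0.173, 0.947, -0.233, 0.138]
ft_force: [1.7, 0.5, 0.2]
width: 0.0696
```

>>> arm_command:
  increments:
    - {"gripper": 80, "dx": 0.038, "dy": 0.026, "dz": -0.022, "spin": 0}
    - {"gripper": 80, "dx": 0.038, "dy": 0.026, "dz": -0.022, "spin": 0}
    - {"gripper": 80, "dx": 0.038, "dy": 0.026, "dz": -0.022, "spin": 0}
    - {"gripper": 80, "dx": 0.038, "dy": 0.026, "dz": -0.022, "spin": 0}
    - {"gripper": 80, "dx": 0.048, "dy": -0.005, "dz": -0.0125, "spin": 0}
    - {"gripper": 80, "dx": 0.048, "dy": -0.005, "dz": -0.0125, "spin": 0}
    - {"gripper": 80, "dx": 0.048, "dy": -0.005, "dz": -0.0125, "spin": 0}
    - {"gripper": 80, "dx": 0.048, "dy": -0.005, "dz": -0.0125, "spin": 0}

```text
time: 21.8
ee_pos: [0.0273, 0.4305, 0.2916]
eef_rot: [0.173, 0.947, -0.234, 0.138]
ft_force: [0.4, -0.0, -0.2]
width: 0.0695
```

```bash
python3 st.py; python3 - <<'E'
from brute import *
s=read_state();q0=s['joint_positions'];Rm=R.from_quat(s['eef_rot']).as_matrix()
t=pol(105,.55,.26);d=Rm.T@(t-s['ee_pos']);print("d",d.round(3))
er=pol(105,1,0);w=(er+[0,0,1])*.0438;print("push tool",(Rm.T@w).round(4))
for M in MODELS:
    q=run2(q0,[(*(d/4),0)]*4,**M);print(*rep(q))
    for i in range(4):
        v=fkM(q)[1].T@w;q=run2(q,[(*v,0)]*4,**M);print("  ",*rep(q),v.round(3),q.round(2))
E
```

```text
21.8 [-0.976  0.437 -0.975  1.456  0.344  1.988 -0.748] [0.0273 0.4305 0.2916] [ 0.1734  0.9468 -0.2336  0.1379] [ 0.4 -0.  -0.2] 0.0695
tool axes cols
 [[-0.902  0.393  0.18 ]
 [ 0.264  0.831 -0.49 ]
 [-0.342 -0.394 -0.853]] tilt 31.48
d [ 0.19   0.03  -0.053]
push tool [ 0.0064  0.0134 -0.0601]
[-0.157  0.557  0.26 ] [ 0.18  -0.49  -0.853]
   [-0.164  0.586  0.274] [ 0.183 -0.485 -0.855] [ 0.006  0.013 -0.06 ] [-1.97  0.7   0.1   0.93 -0.04  2.06 -0.68]
   [-0.174  0.625  0.365] [ 0.123 -0.301 -0.946] [ 0.006  0.014 -0.06 ] [-1.96  0.67  0.1   0.75 -0.04  2.06 -0.68]
   [-0.182  0.656  0.445] [ 0.065 -0.122 -0.99 ] [ 0.014  0.023 -0.056] [-1.95  0.67  0.1   0.55 -0.04  2.06 -0.68]
   [-0.19   0.686  0.515] [ 0.012  0.057 -0.998] [ 0.021  0.031 -0.049] [-1.94  0.72  0.1   0.31 -0.04  2.06 -0.68]
[-0.157  0.557  0.26 ] [ 0.18  -0.49  -0.853]
   [-0.166  0.608  0.277] [ 0.17  -0.459 -0.872] [ 0.006  0.013 -0.06 ] [-1.96  0.74  0.1   0.86 -0.04  2.06 -0.68]
   [-0.178  0.667  0.374] [ 0.109 -0.229 -0.967] [ 0.008  0.015 -0.06 ] [-1.96  0.75  0.16  0.59 -0.07  2.06 -0.65]
   [-0.186  0.713  0.449] [ 0.056 -0.022 -0.998] [ 0.017  0.027 -0.053] [-1.91  0.82  0.01  0.31  0.05  2.06 -0.67]
   [-0.19   0.732  0.493] [ 0.027  0.105 -0.994] [ 0.023  0.036 -0.045] [-1.86  0.86 -0.58  0.16  0.59  2.06 -0.71]
[-0.157  0.557  0.26 ] [ 0.18  -0.49  -0.853]
   [-0.162  0.574  0.274] [ 0.183 -0.499 -0.847] [ 0.006  0.013 -0.06 ] [-1.85  0.68 -0.13  0.97  0.06  2.06 -0.76]
   [-0.174  0.632  0.383] [ 0.117 -0.259 -0.959] [ 0.006  0.013 -0.06 ] [-1.88  0.66 -0.1   0.71  0.08  2.06 -0.72]
   [-0.187  0.663  0.542] [ 0.02   0.08  -0.997] [ 0.015  0.026 -0.054] [-1.91  0.65 -0.1   0.37  0.13  2.06 -0.69]
   [-0.191  0.688  0.59 ] [-0.02   0.226 -0.974] [ 0.025  0.04  -0.04 ] [-1.87  0.72 -0.57  0.16  0.57  2.06 -0.7 ]
```

>>> arm_command:
  increments:
    - {"gripper": 80, "dx": 0.058, "dy": 0.009, "dz": -0.016, "spin": 0}
    - {"gripper": 80, "dx": 0.058, "dy": 0.009, "dz": -0.016, "spin": 0}
    - {"gripper": 80, "dx": 0.058, "dy": 0.009, "dz": -0.016, "spin": 0}
    - {"gripper": 80, "dx": 0.006, "dy": 0.013, "dz": -0.06, "spin": 0}
    - {"gripper": 80, "dx": 0.006, "dy": 0.013, "dz": -0.06, "spin": 0}
    - {"gripper": 80, "dx": 0.006, "dy": 0.013, "dz": -0.06, "spin": 0}
    - {"gripper": 80, "dx": 0.007, "dy": 0.014, "dz": -0.06, "spin": 0}
    - {"gripper": 80, "dx": 0.007, "dy": 0.014, "dz": -0.06, "spin": 0}

```text
time: 22.8
ee_pos: [-0.129, 0.5661, 0.2832]
eef_rot: [0.2, 0.942, -0.236, 0.134]
ft_force: [-0.3, 1.2, -0.9]
width: 0.0696
```

```bash
python3 st.py; cat > push.py <<'E'
from brute import *
s=read_state();q0=s['joint_positions'];Rm=R.from_quat(s['eef_rot']).as_matrix()
for az in(95,105,115):
  er=pol(az,1,0);w=(er+[0,0,1])*.0438;print(az,"push tool",(Rm.T@w).round(4))
  for M in MODELS:
    q=q0
    for i in range(4):
        v=fkM(q)[1].T@w;q=run2(q,[(*v,0)]*2,**M);print("  ",*rep(q),v.round(3),q.round(2))
E
python3 push.py
```

```text
22.8 [-2.066  0.674  0.364  0.995 -0.158  2.054 -0.595] [-0.129   0.5661  0.2832] [ 0.1997  0.9415 -0.2363  0.1336] [-0.3  1.2 -0.9] 0.0696
tool axes cols
 [[-0.885  0.439  0.157]
 [ 0.313  0.809 -0.498]
 [-0.346 -0.392 -0.853]] tilt 31.5
95 push tool [ 0.0019  0.0165 -0.0597]
   [-0.137  0.636  0.332] [ 0.134 -0.354 -0.926] [ 0.002  0.016 -0.06 ] [-1.93  0.71  0.16  0.76 -0.06  2.06 -0.65]
   [-0.139  0.652  0.372] [ 0.115 -0.269 -0.956] [ 0.007  0.024 -0.057] [-1.93  0.7   0.16  0.68 -0.06  2.06 -0.64]
   [-0.14   0.668  0.409] [ 0.097 -0.184 -0.978] [ 0.01   0.028 -0.054] [-1.92  0.7   0.16  0.59 -0.05  2.06 -0.64]
   [-0.141  0.684  0.445] [ 0.079 -0.097 -0.992] [ 0.013  0.032 -0.051] [-1.91  0.72  0.16  0.49 -0.05  2.06 -0.63]
   [-0.128  0.621  0.327] [ 0.142 -0.383 -0.913] [ 0.002  0.016 -0.06 ] [-1.93  0.68  0.16  0.83 -0.05  2.06 -0.64]
   [-0.124  0.662  0.371] [ 0.121 -0.263 -0.957] [ 0.006  0.023 -0.057] [-1.91  0.72  0.17  0.66 -0.05  2.06 -0.61]
   [-0.119  0.697  0.409] [ 0.103 -0.147 -0.984] [ 0.01   0.029 -0.054] [-1.88  0.77  0.18  0.49 -0.06  2.06 -0.59]
   [-0.114
[... 2733 characters left out ...]
.71]
   [-0.2    0.676  0.405] [ 0.069 -0.159 -0.985] [ 0.023  0.019 -0.055] [-1.95  0.76  0.09  0.5  -0.05  2.06 -0.74]
   [-0.219  0.699  0.436] [ 0.038 -0.059 -0.998] [ 0.027  0.023 -0.051] [-1.93  0.81 -0.03  0.34  0.04  2.06 -0.78]
   [-0.158  0.619  0.399] [ 0.098 -0.259 -0.961] [ 0.014  0.007 -0.06 ] [-1.97  0.61  0.16  0.76 -0.07  2.06 -0.69]
   [-0.177  0.637  0.489] [ 0.041 -0.066 -0.997] [ 0.023  0.019 -0.054] [-1.98  0.6   0.16  0.57 -0.07  2.06 -0.71]
   [-0.195  0.658  0.546] [-0.004  0.078 -0.997] [ 0.03   0.027 -0.047] [-1.97  0.64  0.16  0.37 -0.09  2.06 -0.73]
   [-0.213  0.678  0.567] [-0.03   0.16  -0.987] [ 0.034  0.032 -0.041] [-1.95  0.71 -0.04  0.21  0.07  2.06 -0.77]
```

>>> arm_command:
  increments:
    - {"gripper": 80, "dx": 0.014, "dy": 0.007, "dz": -0.06, "spin": 0}
    - {"gripper": 80, "dx": 0.014, "dy": 0.007, "dz": -0.06, "spin": 0}
    - {"gripper": 80, "dx": 0.018, "dy": 0.013, "dz": -0.058, "spin": 0}
    - {"gripper": 80, "dx": 0.018, "dy": 0.013, "dz": -0.058, "spin": 0}
    - {"gripper": 80, "dx": 0.022, "dy": 0.018, "dz": -0.055, "spin": 0}
    - {"gripper": 80, "dx": 0.022, "dy": 0.018, "dz": -0.055, "spin": 0}
    - {"gripper": 80, "dx": 0.025, "dy": 0.022, "dz": -0.052, "spin": 0}
    - {"gripper": 80, "dx": 0.025, "dy": 0.022, "dz": -0.052, "spin": 0}

```text
time: 23.8
ee_pos: [-0.2025, 0.6771, 0.5162]
eef_rot: [0.227, 0.973, 0.012, -0.031]
ft_force: [4.1, 0.4, 1.8]
width: 0.0695
```

```bash
python3 st.py; python3 push.py
```

```text
23.8 [-2.127  0.681  0.817  0.454 -0.616  2.057 -0.659] [-0.2025  0.6771  0.5162] [ 0.2268  0.9734  0.0123 -0.0313] [4.1 0.4 1.8] 0.0695
tool axes cols
 [[-0.895  0.442 -0.055]
 [ 0.441  0.897  0.038]
 [ 0.066  0.01  -0.998]] tilt 3.85
95 push tool [ 0.0256  0.0379 -0.0418]
   [-0.211  0.685  0.522] [-0.03   0.071 -0.997] [ 0.026  0.038 -0.042] [-1.99  0.74  0.33  0.28 -0.27  2.06 -0.74]
   [-0.219  0.699  0.521] [-0.022  0.099 -0.995] [ 0.024  0.04  -0.04 ] [-1.92  0.78 -0.16  0.21  0.15  2.06 -0.78]
   [-0.223  0.709  0.521] [-0.017  0.129 -0.992] [ 0.023  0.042 -0.039] [-1.88  0.81 -0.65  0.18  0.61  2.06 -0.81]
   [-0.224  0.718  0.529] [-0.018  0.175 -0.984] [ 0.023  0.044 -0.038] [-1.86  0.84 -1.14  0.17  1.09  2.06 -0.81]
   [-0.203  0.678  0.52 ] [-0.033  0.051 -0.998] [ 0.026  0.038 -0.042] [-1.99  0.71  0.33  0.33 -0.27  2.06 -0.74]
   [-0.2    0.704  0.54 ] [-0.052  0.134 -0.99 ] [ 0.024  0.039 -0.041] [-1.89  0.78 -0.16  0.16  0.14  2.06 -0.78]
   [-0.195  0.707  0.549] [-0.056  0.158 -0.986] [ 0.026  0.042 -0.037] [-1.84  0.78 -0.65  0.16  0.58  2.06 -0.81]
   [-0.187  0
[... 2730 characters left out ...]
.83]
   [-0.238  0.694  0.548] [-0.06   0.156 -0.986] [ 0.038  0.032 -0.037] [-1.9   0.78 -0.65  0.16  0.58  2.06 -0.87]
   [-0.245  0.696  0.561] [-0.072  0.198 -0.977] [ 0.038  0.033 -0.036] [-1.88  0.8  -1.14  0.16  1.04  2.06 -0.91]
   [-0.195  0.666  0.525] [-0.055  0.038 -0.998] [ 0.037  0.028 -0.041] [-2.02  0.67  0.45  0.39 -0.37  2.06 -0.74]
   [-0.197  0.669  0.524] [-0.052  0.033 -0.998] [ 0.037  0.028 -0.041] [-1.9   0.68 -0.04  0.36 -0.02  2.06 -0.82]
   [-0.216  0.685  0.559] [-0.087  0.138 -0.987] [ 0.037  0.028 -0.041] [-1.92  0.74 -0.04  0.19 -0.01  2.06 -0.83]
   [-0.221  0.689  0.564] [-0.094  0.157 -0.983] [ 0.04   0.031 -0.036] [-1.89  0.75 -0.46  0.16  0.37  2.06 -0.88]
```

```bash
python3 - <<'E'
from brute import *
s=read_state();q0=s['joint_positions'];Rm=R.from_quat(s['eef_rot']).as_matrix()
for M in MODELS[1:]:
  q=q0
  for t in ((.15,.53,.5),(.45,.22,.5),(.60,-.38,.5)):
    p,Rm=fkM(q);d=Rm.T@(np.array(t)-p);q,n=goto(q,t,M,.06);print(t,"d",d.round(3),n,(d/n).round(4),q.round(2),*rep(q))
  for i in range(6): q=run2(q,[(0,0,-.062,0)],**M);print("up",*rep(q),q.round(2))
E
```

```text
(0.15, 0.53, 0.5) d [-0.366  0.033 -0.004] 7 [-0.0523  0.0047 -0.0006] [-2.11  0.26  1.03  1.1  -0.31  1.88 -0.08] [0.15 0.53 0.5 ] [-0.055  0.038 -0.998]
(0.45, 0.22, 0.5) d [-0.405 -0.145 -0.028] 8 [-0.0506 -0.0182 -0.0036] [-1.66  0.16  1.33  1.22 -0.22  1.92  0.71] [0.442 0.228 0.501] [-0.055  0.038 -0.998]
(0.6, -0.38, 0.5) d [-0.409 -0.475 -0.031] 11 [-0.0372 -0.0432 -0.0028] [ 0.16  0.57  0.58  0.65 -0.32  2.06  1.66] [ 0.584 -0.291  0.493] [-0.073  0.028 -0.997]
up [ 0.582 -0.289  0.501] [-0.071  0.024 -0.997] [ 0.26  0.54  0.34  0.64 -0.18  2.06  1.6 ]
up [ 0.573 -0.285  0.533] [-0.026  0.001 -1.   ] [ 0.36  0.49  0.1   0.62 -0.04  2.06  1.55]
up [ 0.561 -0.278  0.565] [ 0.021 -0.023 -1.   ] [ 0.41  0.45 -0.03  0.61  0.03  2.06  1.52]
up [ 0.548 -0.271  0.594] [ 0.065 -0.046 -0.997] [0.37 0.41 0.04 0.6  0.   2.06 1.53]
up [ 0.533 -0.264  0.622] [ 0.109 -0.068 -0.992] [0.36 0.36 0.05 0.59 0.   2.06 1.53]
up [ 0.518 -0.255  0.65 ] [ 0.153 -0.09  -0.984] [0.35 0.32 0.06 0.59 0.   2.06 1.53]
(0.15, 0.53, 0.5) d [-0.366  0.033 -0.004] 7 [-0.0523  0.0047 -0.0006] [-2.11  0.26  1.0
[... 244 characters left out ...]
 [-0.408 -0.475 -0.032] 11 [-0.0371 -0.0432 -0.0029] [ 0.06  0.55  0.77  0.7  -0.41  2.06  1.69] [ 0.574 -0.281  0.5  ] [-0.055  0.038 -0.998]
up [ 0.575 -0.281  0.505] [-0.055  0.038 -0.998] [ 0.13  0.53  0.62  0.68 -0.34  2.06  1.65]
up [ 0.575 -0.281  0.509] [-0.055  0.038 -0.998] [ 0.22  0.52  0.4   0.66 -0.22  2.06  1.6 ]
up [ 0.574 -0.281  0.516] [-0.049  0.036 -0.998] [ 0.33  0.5   0.15  0.65 -0.09  2.06  1.54]
up [ 0.559 -0.274  0.553] [ 0.008  0.011 -1.   ] [ 0.33  0.45  0.15  0.64 -0.09  2.06  1.54]
up [ 0.543 -0.267  0.587] [ 0.059 -0.012 -0.998] [ 0.32  0.39  0.15  0.63 -0.08  2.06  1.53]
up [ 0.526 -0.259  0.617] [ 0.107 -0.033 -0.994] [ 0.32  0.34  0.15  0.63 -0.08  2.06  1.53]
```

>>> arm_command:
  increments:
    - {"gripper": 80, "dx": -0.053, "dy": 0.005, "dz": 0, "spin": 0}
    - {"gripper": 80, "dx": -0.053, "dy": 0.005, "dz": 0, "spin": 0}
    - {"gripper": 80, "dx": -0.053, "dy": 0.005, "dz": 0, "spin": 0}
    - {"gripper": 80, "dx": -0.053, "dy": 0.005, "dz": 0, "spin": 0}
    - {"gripper": 80, "dx": -0.053, "dy": 0.005, "dz": 0, "spin": 0}
    - {"gripper": 80, "dx": -0.053, "dy": 0.005, "dz": 0, "spin": 0}
    - {"gripper": 80, "dx": -0.053, "dy": -0.005, "dz": 0, "spin": 0}
    - {"gripper": 80, "dx": -0.051, "dy": -0.018, "dz": -0.003, "spin": 0}

```text
time: 24.8
ee_pos: [0.184, 0.4937, 0.4906]
eef_rot: [0.232, 0.972, 0.01, -0.027]
ft_force: [-0.3, 0.6, 1.1]
width: 0.0698
```

>>> arm_command:
  increments:
    - {"gripper": 80, "dx": -0.051, "dy": -0.018, "dz": -0.003, "spin": 0}
    - {"gripper": 80, "dx": -0.051, "dy": -0.018, "dz": -0.003, "spin": 0}
    - {"gripper": 80, "dx": -0.051, "dy": -0.018, "dz": -0.003, "spin": 0}
    - {"gripper": 80, "dx": -0.051, "dy": -0.018, "dz": -0.003, "spin": 0}
    - {"gripper": 80, "dx": -0.051, "dy": -0.022, "dz": -0.003, "spin": 0}
    - {"gripper": 80, "dx": -0.048, "dy": -0.032, "dz": -0.003, "spin": 0}
    - {"gripper": 80, "dx": -0.042, "dy": -0.042, "dz": -0.003, "spin": 0}
    - {"gripper": 80, "dx": -0.039, "dy": -0.044, "dz": -0.003, "spin": 0}

```text
time: 25.8
ee_pos: [0.4308, 0.1299, 0.4909]
eef_rot: [0.232, 0.972, 0.011, -0.027]
ft_force: [0.9, 0.4, 1.2]
width: 0.0698
```

```bash
python3 st.py; python3 - <<'E'
from brute import *
s=read_state();q0=s['joint_positions']
for M in MODELS[1:]:
  q=q0
  for t in ((.59,-.31,.5),):
    p,Rm=fkM(q);d=Rm.T@(np.array(t)-p);q,n=goto(q,t,M,.06);print(t,"d",d.round(3),n,(d/n).round(4),q.round(2),*rep(q))
  for i in range(4): q=run2(q,[(0,0,-.062,0)],**M);print("up",*rep(q),q.round(2))
E
```

```text
25.8 [-1.869 -0.359  1.118  1.356  0.284  1.946  0.429] [0.4308 0.1299 0.4909] [ 0.2319  0.9723  0.0108 -0.0274] [0.9 0.4 1.2] 0.0698
tool axes cols
 [[-0.891  0.451 -0.048]
 [ 0.45   0.892  0.034]
 [ 0.058  0.008 -0.998]] tilt 3.38
(0.59, -0.31, 0.5) d [-0.339 -0.32  -0.024] 8 [-0.0424 -0.04   -0.003 ] [-1.46 -0.5   1.34  1.26  0.53  1.88  1.16] [ 0.472 -0.261  0.49 ] [ 0.07  -0.011 -0.998]
up [ 0.463 -0.258  0.55 ] [ 0.074 -0.013 -0.997] [-1.56 -0.5   1.34  1.1   0.58  2.01  1.16]
up [ 0.448 -0.251  0.594] [ 0.106 -0.022 -0.994] [-1.55 -0.44  1.34  1.02  0.54  2.06  1.19]
up [ 0.429 -0.242  0.629] [ 0.147 -0.035 -0.989] [-1.45 -0.35  1.34  0.97  0.45  2.06  1.25]
up [ 0.407 -0.232  0.662] [ 0.185 -0.051 -0.981] [-1.28 -0.23  1.34  0.92  0.3   2.06  1.34]
(0.59, -0.31, 0.5) d [-0.339 -0.32  -0.024] 8 [-0.0424 -0.04   -0.003 ] [-1.46 -0.5   1.34  1.26  0.52  1.92  1.16] [ 0.461 -0.257  0.486] [ 0.031  0.004 -1.   ]
up [ 0.452 -0.253  0.546] [ 0.035  0.002 -0.999] [-1.56 -0.5   1.34  1.11  0.56  2.05  1.15]
up [ 0.434 -0.244  0.58 ] [ 0.065 -0.007 -0.998] [-1.48 -0.41  1.34  1.07  0.47  2.06  1.21]
up [ 0.414 -0.233  0.612] [ 0.094 -0.018 -0.995] [-1.33 -0.29  1.34  1.03  0.34  2.06  1.29]
up [ 0.411 -0.232  0.615] [ 0.097 -0.019 -0.995] [-1.31 -0.28  1.34  1.03  0.33  2.06  1.3 ]
```

```bash
python3 - <<'E'
from brute import *
s=read_state();q0=s['joint_positions']
for path in ([(.5,-.05,.42),(.55,-.28,.40)],[(.447,-.149,.2)],[(.5,.0,.42),(.52,-.15,.3)],[(.50,-.02,.42),(.447,-.149,.2)],[(.36,-.05,.40),(.447,-.149,.2)]):
 for M in MODELS[1:]:
  q=q0
  for t in path:
    q,n=goto(q,t,M,.05);print(t,n,q.round(2),*rep(q))
 print()
E
```

```text
(0.5, -0.05, 0.42) 5 [-1.75 -0.5   1.31  1.44  0.44  1.85  0.74] [ 0.5  -0.05  0.42] [-0.048  0.034 -0.998]
(0.55, -0.28, 0.4) 5 [-1.37 -0.5   1.34  1.46  0.49  1.75  1.15] [ 0.471 -0.248  0.403] [ 0.031  0.004 -1.   ]
(0.5, -0.05, 0.42) 5 [-1.75 -0.5   1.31  1.44  0.44  1.85  0.74] [ 0.5  -0.05  0.42] [-0.048  0.034 -0.998]
(0.55, -0.28, 0.4) 5 [-1.37 -0.5   1.34  1.46  0.48  1.77  1.14] [ 0.463 -0.245  0.403] [ 0.005  0.014 -1.   ]

(0.447, -0.149, 0.2) 9 [-1.34 -0.5   1.34  1.92  0.45  1.41  0.97] [ 0.445 -0.148  0.201] [-0.047  0.033 -0.998]
(0.447, -0.149, 0.2) 9 [-1.34 -0.5   1.34  1.92  0.45  1.42  0.97] [ 0.445 -0.148  0.201] [-0.047  0.033 -0.998]

(0.5, 0.0, 0.42) 4 [-1.83 -0.5   1.29  1.44  0.44  1.84  0.64] [ 0.5  -0.    0.42] [-0.048  0.034 -0.998]
(0.52, -0.15, 0.3) 4 [-1.47 -0.5   1.34  1.68  0.45  1.59  0.94] [ 0.488 -0.142  0.305] [-0.016  0.026 -1.   ]
(0.5, 0.0, 0.42) 4 [-1.83 -0.5   1.29  1.44  0.44  1.84  0.64] [ 0.5  -0.    0.42] [-0.048  0.034 -0.998]
(0.52, -0.15, 0.3) 4 [-1.47 -0.5   1.34  1.68  0.45  1.6   0.94] [ 0.485 -0.141  0.306] [-0.027  0.029 -0.999]

[... 191 characters left out ...]
 0.201] [-0.047  0.033 -0.998]
(0.5, -0.02, 0.42) 4 [-1.79 -0.5   1.3   1.44  0.44  1.84  0.68] [ 0.5  -0.02  0.42] [-0.048  0.034 -0.998]
(0.447, -0.149, 0.2) 6 [-1.34 -0.5   1.34  1.92  0.45  1.42  0.97] [ 0.445 -0.148  0.201] [-0.047  0.033 -0.998]

(0.36, -0.05, 0.4) 5 [-1.   -0.5   0.68  1.74  0.26  1.82  0.78] [ 0.363 -0.044  0.403] [-0.048  0.034 -0.998]
(0.447, -0.149, 0.2) 5 [-1.17 -0.2   1.34  1.91  0.17  1.33  1.22] [ 0.445 -0.148  0.2  ] [-0.046  0.033 -0.998]
(0.36, -0.05, 0.4) 5 [-1.   -0.5   0.68  1.74  0.26  1.82  0.78] [ 0.363 -0.043  0.404] [-0.048  0.034 -0.998]
(0.447, -0.149, 0.2) 5 [-1.2  -0.29  1.31  1.91  0.25  1.37  1.13] [ 0.443 -0.144  0.21 ] [-0.048  0.034 -0.998]
```

>>> arm_command:
  increments:
    - {"gripper": 80, "dx": -0.029, "dy": -0.026, "dz": 0.012, "spin": 0}
    - {"gripper": 80, "dx": -0.029, "dy": -0.026, "dz": 0.012, "spin": 0}
    - {"gripper": 80, "dx": -0.029, "dy": -0.026, "dz": 0.012, "spin": 0}
    - {"gripper": 80, "dx": -0.029, "dy": -0.026, "dz": 0.012, "spin": 0}
    - {"gripper": 80, "dx": -0.03, "dy": -0.026, "dz": 0.012, "spin": 0}
    - {"gripper": 80, "dx": -0.03, "dy": -0.036, "dz": 0.002, "spin": 0}
    - {"gripper": 80, "dx": -0.03, "dy": -0.036, "dz": 0.002, "spin": 0}
    - {"gripper": 80, "dx": -0.03, "dy": -0.036, "dz": 0.002, "spin": 0}

```text
time: 26.8
ee_pos: [0.4915, -0.1743, 0.4105]
eef_rot: [0.232, 0.973, 0.01, -0.008]
ft_force: [0.5, 0.3, -0.8]
width: 0.0693
```

```bash
python3 st.py; python3 - <<'E'
from brute import *
s=read_state();q0=s['joint_positions'];Rm=R.from_quat(s['eef_rot']).as_matrix()
snap("scene","k1.png",(205,180,50,50),9);
for path in ([(.55,-.28,.38)],[(.447,-.149,.2)]):
 for M in MODELS[1:]:
  q=q0
  for t in path:
    print("d",(Rm.T@(np.array(t)-s['ee_pos'])).round(3));q,n=goto(q,t,M,.05);print(t,n,q.round(2),*rep(q))
E
```

```text
26.8 [-1.556 -0.499  1.34   1.412  0.477  1.83   0.984] [ 0.4915 -0.1743  0.4105] [ 0.232   0.9726  0.0096 -0.0083] [ 0.5  0.3 -0.8] 0.0693
tool axes cols
 [[-0.892  0.451 -0.012]
 [ 0.451  0.892  0.022]
 [ 0.021  0.015 -1.   ]] tilt 1.45
d [-0.101 -0.068  0.027]
(0.55, -0.28, 0.38) 3 [-1.36 -0.5   1.34  1.51  0.5   1.68  1.14] [ 0.481 -0.247  0.384] [ 0.058 -0.009 -0.998]
d [-0.101 -0.068  0.027]
(0.55, -0.28, 0.38) 3 [-1.36 -0.5   1.34  1.51  0.49  1.7   1.14] [ 0.474 -0.244  0.384] [ 0.035  0.002 -0.999]
d [ 0.047 -0.001  0.212]
(0.447, -0.149, 0.2) 5 [-1.29 -0.5   1.3   1.94  0.46  1.38  0.97] [ 0.447 -0.149  0.2  ] [-0.012  0.022 -1.   ]
d [ 0.047 -0.001  0.212]
(0.447, -0.149, 0.2) 5 [-1.29 -0.5   1.3   1.94  0.46  1.38  0.97] [ 0.447 -0.149  0.2  ] [-0.012  0.022 -1.   ]
```

```bash
cat > dim.py <<'E'
from h import *
from scipy.ndimage import gaussian_filter
from scipy.optimize import minimize
def fitc(n,fn,x0=(.447,-.149)):
    im=cv2.cvtColor(cv2.imread(fn),cv2.COLOR_BGR2GRAY).astype(float)
    u0,v0=proj(n,[[*x0,.03]])[0].round().astype(int);w=17;S=6
    crop=im[v0-w:v0+w+1,u0-w:u0+w+1];N=(2*w+1)*S
    K,rv,tv=info(n);t=np.linspace(0,2*np.pi,80)
    def mask(c,r_,z):
        q=proj(n,np.c_[c[0]+r_*np.cos(t),c[1]+r_*np.sin(t),np.full(80,z)]);q=(q-[u0-w,v0-w]+.5)*S-.5
        m=np.zeros((N,N),np.uint8);cv2.fillPoly(m,[np.round(q*16).astype(int)],1,cv2.LINE_8,4);return m
    def f(c,full=False):
        top=mask(c,.046,.027);base=mask(c,.046,.0);sk=mask(c,.033,.0325)
        reg=[(sk>0),(top>0)&(sk==0),(base>0)&(top==0)&(sk==0)]
        A=[cv2.resize(gaussian_filter(r_.astype(float),S*.5),(2*w+1,2*w+1),interpolation=cv2.INTER_AREA).ravel() for r_ in reg]
        A=np.array(A+[np.ones(A[0].size)]).T
        wt=np.ones(A.shape[0])
        mb=mask(c,.026,.045);wt[cv2.resize(mb,(2*w+1,2*w+1),interpolation=cv2.INTER_AREA).ravel()>0]=0
        b=crop.ravel();x=np.linalg.lstsq(A[wt>0],b[wt>0],rcond=None)[0];return ((A@x-b)[wt>0]**2).mean()
    r_=minimize(f,x0,method='Nelder-Mead',options=dict(initial_simplex=[x0,(x0[0]+.004,x0[1]),(x0[0],x0[1]+.004)],xatol=1e-4));return r_.x,r_.fun
if __name__=="__main__":
    for n in("top","scene"): print(n,fitc(n,f"pics/{n}0.png"))
E
python3 dim.py
cat > chk.py <<'E'
from brute import *
s=read_state();q0=s['joint_positions']
for M in MODELS[1:]:
  q=q0
  for t in ((.447,-.149,.15),(.447,-.149,.034)):
    q,n=goto(q,t,M,.04);print(t,n,q.round(2),*rep(q))
  q=run2(q,[(0,0,0,-9.6)]*4,**M);print("spin-38",q.round(2),*rep(q),fkM(q)[1][:,1].round(3))
  q=run2(q,[(0,0,0,8.4)]*10,**M);print("spin+84",q.round(2),*rep(q),fkM(q)[1][:,1].round(3))
E
python3 chk.py
```

```text
top (array([ 0.44554107, -0.14862433]), np.float64(27.9981408801187))
scene (array([ 0.44929686, -0.15042075]), np.float64(62.429700161614626))
(0.447, -0.149, 0.15) 7 [-1.29 -0.5   1.34  2.03  0.49  1.28  0.96] [ 0.439 -0.146  0.154] [-0.002  0.019 -1.   ]
(0.447, -0.149, 0.034) 4 [-1.03  0.08  1.31  2.12 -0.13  1.    1.46] [ 0.427 -0.136  0.078] [ 0.008  0.022 -1.   ]
spin-38 [-0.94  0.06  1.22  2.12 -0.1   1.    2.1 ] [ 0.427 -0.136  0.078] [ 0.008  0.022 -1.   ] [-0.205  0.978  0.02 ]
spin+84 [-1.05  0.1   1.34  2.12 -0.14  1.    0.68] [ 0.427 -0.136  0.078] [ 0.008  0.022 -1.   ] [0.952 0.306 0.014]
(0.447, -0.149, 0.15) 7 [-1.29 -0.5   1.34  2.03  0.49  1.28  0.96] [ 0.439 -0.146  0.154] [-0.005  0.02  -1.   ]
(0.447, -0.149, 0.034) 4 [-1.18 -0.3   1.34  2.11  0.31  1.12  1.1 ] [ 0.423 -0.141  0.113] [ 0.007  0.016 -1.   ]
spin-38 [-1.18 -0.3   1.34  2.11  0.31  1.12  1.77] [ 0.423 -0.141  0.113] [ 0.007  0.016 -1.   ] [-0.197  0.98   0.015]
spin+84 [-0.92 -0.1   1.14  2.1   0.09  1.08  0.49] [ 0.423 -0.141  0.113] [ 0.007  0.016 -1.   ] [0.954 0.298 0.011]
```

>>> arm_command:
  increments:
    - {"gripper": 34, "dx": 0.011, "dy": 0, "dz": 0.03, "spin": 0}
    - {"gripper": 34, "dx": 0.011, "dy": 0, "dz": 0.034, "spin": 0}
    - {"gripper": 34, "dx": 0.012, "dy": 0, "dz": 0.034, "spin": 0}
    - {"gripper": 34, "dx": 0.012, "dy": 0, "dz": 0.034, "spin": 0}
    - {"gripper": 34, "dx": 0, "dy": 0, "dz": 0.034, "spin": -9.6}
    - {"gripper": 34, "dx": 0, "dy": 0, "dz": 0.034, "spin": -9.6}
    - {"gripper": 34, "dx": 0, "dy": 0, "dz": 0.034, "spin": -9.6}
    - {"gripper": 34, "dx": 0, "dy": 0, "dz": 0.026, "spin": -9.6}

```text
time: 27.85
ee_pos: [0.4368, -0.1417, 0.1566]
eef_rot: [-0.105, 0.994, 0.01, -0.0]
ft_force: [-0.3, -0.3, -0.6]
width: 0.0297
```

```bash
cat > dd.py <<'E'
from brute import *
s=read_state();Rm=R.from_quat(s['eef_rot']).as_matrix();z=float(sys.argv[1]) if (sys:=__import__('sys')) else 0
print("d to dial at z",z,(Rm.T@(np.array([.4474,-.1495,z])-s['ee_pos'])).round(4),"jaw az",np.degrees(np.arctan2(Rm[1,1],Rm[0,1])).round(2))
E
python3 st.py; python3 dd.py .08
```

```text
27.85 [-1.344 -0.499  1.339  2.007  0.485  1.295  1.601] [ 0.4368 -0.1417  0.1566] [-1.047e-01  9.945e-01  9.600e-03 -1.000e-04] [-0.3 -0.3 -0.6] 0.0297
tool axes cols
 [[-0.978 -0.208 -0.002]
 [-0.208  0.978  0.019]
 [-0.002  0.019 -1.   ]] tilt 1.1
d to dial at z 0.08 [-0.0086 -0.0114  0.0764] jaw az 102.02
```

>>> arm_command:
  increments:
    - {"gripper": 34, "dx": 0, "dy": 0, "dz": 0.016, "spin": 0}
    - {"gripper": 34, "dx": 0, "dy": 0, "dz": 0.016, "spin": 0}
    - {"gripper": 34, "dx": 0, "dy": 0, "dz": 0.016, "spin": 0}
    - {"gripper": 34, "dx": 0, "dy": 0, "dz": 0.016, "spin": 0}
    - {"gripper": 34, "dx": -0.003, "dy": -0.003, "dz": 0.012, "spin": 0}
    - {"gripper": 34, "dx": -0.003, "dy": -0.003, "dz": 0, "spin": 0}
    - {"gripper": 34, "dx": -0.003, "dy": -0.003, "dz": 0, "spin": 0}
    - {"gripper": 34, "dx": 0, "dy": -0.002, "dz": 0, "spin": 0}

```text
time: 28.85
ee_pos: [0.4166, -0.1394, 0.1045]
eef_rot: [-0.101, 0.995, 0.003, 0.015]
ft_force: [-1.4, -1.0, 0.5]
width: 0.0296
```

```bash
python3 st.py; python3 dd.py .06;  python3 - <<'E'
from h import *
snap("scene","k2.png",(195,160,80,70),7);snap("top","k3.png",(250,190,80,70),7)
E
```

```text
28.85 [-1.294 -0.499  1.338  2.136  0.524  1.154  1.572] [ 0.4166 -0.1394  0.1045] [-0.101   0.9948  0.0028  0.0146] [-1.4 -1.   0.5] 0.0296
tool axes cols
 [[-0.979 -0.201  0.028]
 [-0.201  0.98   0.009]
 [-0.03   0.003 -1.   ]] tilt 1.7
d to dial at z 0.06 [-0.0268 -0.0162  0.0453] jaw az 101.59
```

```bash
cat > unw.py <<'E'
from brute import *
q0=read_state()['joint_positions']
p0,_=fkM(q0)
T=np.array([.4474,-.1495,.075])
def one(a):
    mid,sp=a;out=[]
    for M in MODELS:
        q=q0.copy();k=0
        if mid is not None: q,k=goto(q,mid,M,.06)
        q,k2=goto(q,T,M,sp);q,k3=goto(q,T,M,sp)
        p,Rm=fkM(q);out.append((np.linalg.norm(p-T)*1000,np.degrees(np.arccos(-Rm[2,2])),q.round(2),np.degrees(np.arctan2(Rm[1,1],Rm[0,1]))))
    return mid,sp,k+k2+k3,out
if __name__=="__main__":
    js=[(None,.06),(None,.02),(None,.01)]+[((x,y,z),sp) for x in(.3,.4,.5,.6) for y in(-.4,-.25,-.1,.05) for z in(.12,.25,.4) for sp in(.05,)]
    with Pool() as P: o=P.map(one,js,chunksize=1)
    o.sort(key=lambda x:max(a[0]/3+a[1] for a in x[3]))
    for x in o[:10]: print(x[0],x[1],x[2]); [print("    ",*[np.round(v,1) if np.isscalar(v) else v for v in a]) for a in x[3]]
    for x in o:
        if x[0] is None: print(x[0],x[1],x[2]); [print("    ",*[np.round(v,1) if np.isscalar(v) else v for v in a]) for a in x[3]]
E
python3 unw.py
```

```text
(0.6, -0.1, 0.12) 0.05 5
     0.0 0.9 [-0.86  0.25  1.21  2.05 -0.29  1.03  2.26] 101.1
     0.0 0.7 [-0.87  0.24  1.21  2.06 -0.28  1.01  2.23] 100.4
     0.0 1.7 [-0.93  0.23  1.27  2.07 -0.29  0.99  2.26] 101.6
(0.6, -0.25, 0.12) 0.05 6
     0.0 0.8 [-0.87  0.25  1.22  2.05 -0.29  1.02  2.26] 101.1
     0.0 1.3 [-0.91  0.22  1.24  2.07 -0.26  0.99  2.21] 100.2
     0.0 1.7 [-0.93  0.24  1.28  2.07 -0.29  0.99  2.27] 101.6
(0.5, -0.1, 0.12) 0.05 4
     0.0 1.2 [-0.88  0.28  1.24  2.05 -0.32  1.04  2.29] 101.4
     0.0 1.1 [-0.89  0.25  1.24  2.06 -0.3   1.02  2.27] 101.4
     0.0 1.7 [-0.93  0.23  1.27  2.07 -0.29  0.99  2.26] 101.6
(0.6, 0.05, 0.12) 0.05 10
     0.0 1.0 [-0.88  0.27  1.24  2.05 -0.32  1.04  2.28] 101.4
     0.0 0.9 [-0.89  0.26  1.24  2.05 -0.31  1.02  2.28] 101.4
     0.0 1.7 [-0.93  0.23  1.27  2.07 -0.28  0.99  2.26] 101.6
None 0.02 4
     0.0 1.3 [-0.88  0.25  1.24  2.06 -0.3   1.02  2.29] 102.1
     0.0 1.7 [-0.91  0.23  1.26  2.07 -0.28  1.    2.26] 101.7
     0.0 1.7 [-0.93  0.23  1.27  2.07 -0.29  0.99  2.26] 101.6
(0.3, -0.4, 0.25) 0.05 14
     0.0 1.6 [-
[... 936 characters left out ...]
  2.07 -0.07  0.97  2.08] 101.6
     0.0 1.7 [-0.24  0.09  0.5   2.07 -0.07  0.97  2.08] 101.6
None 0.02 4
     0.0 1.3 [-0.88  0.25  1.24  2.06 -0.3   1.02  2.29] 102.1
     0.0 1.7 [-0.91  0.23  1.26  2.07 -0.28  1.    2.26] 101.7
     0.0 1.7 [-0.93  0.23  1.27  2.07 -0.29  0.99  2.26] 101.6
None 0.01 6
     0.0 1.4 [-0.9   0.23  1.25  2.07 -0.28  1.    2.27] 101.8
     0.0 1.9 [-0.91  0.2   1.25  2.08 -0.26  0.98  2.24] 101.6
     0.0 1.7 [-0.92  0.22  1.26  2.07 -0.27  0.99  2.25] 101.6
None 0.06 2
     43.8 1.7 [-1.11 -0.11  1.31  2.1   0.09  1.07  1.95] 102.8
     39.0 1.5 [-1.1  -0.11  1.31  2.11  0.09  1.06  1.95] 102.2
     34.0 1.7 [-1.14 -0.11  1.34  2.12  0.11  1.03  1.92] 101.6
```

>>> arm_command:
  increments:
    - {"gripper": 34, "dx": -0.009, "dy": -0.005, "dz": 0.007, "spin": 0}
    - {"gripper": 34, "dx": -0.009, "dy": -0.005, "dz": 0.007, "spin": 0}
    - {"gripper": 34, "dx": -0.009, "dy": -0.006, "dz": 0.006, "spin": 0}
    - {"gripper": 34, "dx": -0.005, "dy": -0.003, "dz": 0.006, "spin": 0}
    - {"gripper": 34, "dx": 0, "dy": 0, "dz": 0, "spin": 0}
    - {"gripper": 34, "dx": 0, "dy": 0, "dz": 0, "spin": 0}
    - {"gripper": 34, "dx": 0, "dy": 0, "dz": 0, "spin": 0}
    - {"gripper": 34, "dx": 0, "dy": 0, "dz": 0, "spin": 0}

```text
time: 29.95
ee_pos: [0.4231, -0.1411, 0.1006]
eef_rot: [-0.101, 0.995, -0.003, 0.027]
ft_force: [-0.2, 0.3, -0.0]
width: 0.0298
```

```bash
python3 st.py; python3 dd.py .06
```

```text
29.95 [-1.292 -0.499  1.339  2.147  0.543  1.122  1.561] [ 0.4231 -0.1411  0.1006] [-0.1009  0.9945 -0.0032  0.0268] [-0.2  0.3 -0. ] 0.0298
tool axes cols
 [[-0.978 -0.201  0.054]
 [-0.201  0.98  -0.001]
 [-0.053 -0.012 -0.999]] tilt 3.09
d to dial at z 0.06 [-0.02   -0.0126  0.0419] jaw az 101.57
```

```bash
cat > id3.py <<'E'
from ident2 import *
qa=A([-1.344,-.498,1.338,2.007,.485,1.295,1.601]);qb=A([-1.294,-.498,1.338,2.136,.524,1.154,1.572]);qc=A([-1.292,-.498,1.338,2.147,.543,1.122,1.561])
CB=[(0,0,.016,0)]*4+[(-.003,-.003,.012,0)]+[(-.003,-.003,0,0)]*2+[(0,-.002,0,0)]
CC=[(-.009,-.005,.007,0)]*2+[(-.009,-.006,.006,0),(-.005,-.003,.006,0)]+[(0,0,0,0)]*4
qu=A([-1.869,-.359,1.118,1.356,.284,1.946,.429]);qv=A([-1.556,-.498,1.338,1.412,.477,1.83,.984])
CU=[(-.029,-.026,.012,0)]*5+[(-.03,-.036,.002,0)]*3
qw=A([-2.127,.681,.817,.454,-.616,2.057,-.659])
CW=[(-.053,.005,0,0)]*6+[(-.053,-.005,0,0)]+[(-.051,-.018,-.003,0)]*5+[(-.051,-.022,-.003,0),(-.048,-.032,-.003,0),(-.042,-.042,-.003,0),(-.039,-.044,-.003,0)]
T2=[(qa,CB,qb),(qb,CC,qc),(qu,CU,qv),(qw,CW,qu)]
for k in [dict(mode="active",wr=w,lam=l,n=n,sub=s_,cl=c,step=st) for w in(.3,.55) for l in(.005,.02,.08) for n,s_,c,st in((4,1,"scale",.2),(20,1,"half",.2),(1,6,"scale",.2),(1,30,"scale",.2),(60,1,"scale",.03),(2,12,"scale",.2))]:
    o=[]
    for a,C,b in T2:
        q=run2(a,C,**k);o.append((q-b).round(2))
    print(k,"err",[np.abs(x).max() for x in o])
E
python3 id3.py
```

```text
{'mode': 'active', 'wr': 0.3, 'lam': 0.005, 'n': 4, 'sub': 1, 'cl': 'scale', 'step': 0.2} err [np.float64(0.58), np.float64(0.75), np.float64(0.06), np.float64(0.04)]
{'mode': 'active', 'wr': 0.3, 'lam': 0.005, 'n': 20, 'sub': 1, 'cl': 'half', 'step': 0.2} err [np.float64(0.44), np.float64(0.74), np.float64(0.06), np.float64(0.04)]
{'mode': 'active', 'wr': 0.3, 'lam': 0.005, 'n': 1, 'sub': 6, 'cl': 'scale', 'step': 0.2} err [np.float64(0.5), np.float64(0.74), np.float64(0.06), np.float64(0.04)]
{'mode': 'active', 'wr': 0.3, 'lam': 0.005, 'n': 1, 'sub': 30, 'cl': 'scale', 'step': 0.2} err [np.float64(0.51), np.float64(0.74), np.float64(0.06), np.float64(0.05)]
{'mode': 'active', 'wr': 0.3, 'lam': 0.005, 'n': 60, 'sub': 1, 'cl': 'scale', 'step': 0.03} err [np.float64(0.58), np.float64(0.74), np.float64(0.06), np.float64(0.04)]
{'mode': 'active', 'wr': 0.3, 'lam': 0.005, 'n': 2, 'sub': 12, 'cl': 'scale', 'step': 0.2} err [np.float64(0.52), np.float64(0.74), np.float64(0.06), np.float64(0.05)]
{'mode': 'active', 'wr': 0.3, 'lam': 0.02, 'n': 4, 'sub': 1, 'cl': 'scale', 'step': 0.2} err [n
[... 4224 characters left out ...]
t64(0.02), np.float64(0.04)]
{'mode': 'active', 'wr': 0.55, 'lam': 0.08, 'n': 1, 'sub': 6, 'cl': 'scale', 'step': 0.2} err [np.float64(0.02), np.float64(0.04), np.float64(0.02), np.float64(0.07)]
{'mode': 'active', 'wr': 0.55, 'lam': 0.08, 'n': 1, 'sub': 30, 'cl': 'scale', 'step': 0.2} err [np.float64(0.08), np.float64(0.42), np.float64(0.02), np.float64(0.05)]
{'mode': 'active', 'wr': 0.55, 'lam': 0.08, 'n': 60, 'sub': 1, 'cl': 'scale', 'step': 0.03} err [np.float64(0.53), np.float64(0.74), np.float64(0.02), np.float64(0.05)]
{'mode': 'active', 'wr': 0.55, 'lam': 0.08, 'n': 2, 'sub': 12, 'cl': 'scale', 'step': 0.2} err [np.float64(0.06), np.float64(0.34), np.float64(0.02), np.float64(0.05)]
```

```bash
cat > unw2.py <<'E'
from brute import *
MM=[dict(mode="active",wr=.55,lam=.08,n=4),dict(mode="active",wr=.55,lam=.06,n=4),dict(mode="active",wr=.55,lam=.1,n=5)]
q0=read_state()['joint_positions']
T=np.array([.4474,-.1495,.075])
def one(mids):
    out=[]
    for M in MM:
        q=q0.copy();k=0;zm=9
        for m in mids: q,kk=goto(q,m,M,.058);k+=kk;zm=min(zm,fkM(q)[0][2])
        for i in range(2):
            q,kk=goto(q,T,M,.05);k+=kk
        p,Rm=fkM(q);out.append((np.linalg.norm(p-T)*1000,np.degrees(np.arccos(-Rm[2,2])),q.round(2),np.degrees(np.arctan2(Rm[1,1],Rm[0,1]))))
        if out[-1][0]>40: break
    return mids,k,out,zm
if __name__=="__main__":
    G=[(x,y,z) for x in(.2,.3,.42,.55,.65) for y in(-.5,-.35,-.2,-.05,.1,.25) for z in(.15,.3,.5) if .25<np.hypot(x,y)<.8 and not(x>.5 and y>-.1)]
    js=[(g,) for g in G]+[((.45,.0,.4),g) for g in G]
    with Pool() as P: o=P.map(one,js,chunksize=2)
    o=[x for x in o if len(x[2])==3 and x[3]>.07]
    o.sort(key=lambda x:max(a[0]/3+a[1] for a in x[2])+.15*x[1])
    for x in o[:10]: print(x[0],x[1],round(x[3],2)); [print("    ",*[np.round(v,1) if np.isscalar(v) else v for v in a]) for a in x[2]]
E
time timeout 570 python3 unw2.py
```

```text
((0.3, -0.2, 0.3),) 11 0.28
     0.0 3.0 [-0.47  0.08  0.74  2.1  -0.08  0.94  2.09] 101.5
     0.0 3.2 [-0.47  0.07  0.74  2.1  -0.08  0.94  2.09] 101.4
     0.0 2.9 [-0.46  0.08  0.74  2.1  -0.08  0.94  2.09] 101.5
((0.3, -0.05, 0.3),) 11 0.28
     0.0 2.9 [-0.31  0.07  0.58  2.09 -0.07  0.94  2.07] 101.3
     0.0 3.4 [-0.33  0.07  0.6   2.1  -0.07  0.93  2.07] 101.3
     0.0 2.6 [-0.31  0.07  0.57  2.09 -0.07  0.95  2.07] 101.4
((0.2, -0.35, 0.15),) 13 0.15
     0.0 3.1 [-0.64  0.09  0.92  2.1  -0.1   0.94  2.11] 101.5
     0.0 3.1 [-0.64  0.09  0.92  2.1  -0.1   0.94  2.11] 101.6
     0.0 3.0 [-0.64  0.09  0.92  2.1  -0.1   0.94  2.11] 101.5
((0.3, 0.1, 0.3),) 15 0.3
     0.0 2.7 [-0.52  0.08  0.79  2.1  -0.08  0.94  2.09] 101.5
     0.0 2.8 [-0.4   0.07  0.67  2.1  -0.07  0.94  2.08] 101.6
     0.0 2.6 [-0.57  0.09  0.84  2.1  -0.09  0.94  2.09] 101.5
((0.2, -0.2, 0.15),) 10 0.13
     0.0 3.4 [-0.53  0.08  0.81  2.1  -0.1   0.94  2.11] 101.6
     0.0 3.6 [-0.53  0.07  0.81  2.1  -0.1   0.93  2.11] 101.6
     0.0 3.3 [-0.52  0.08  0.8   2.1  -0.1   0.94  2.11] 101.6
((0.3, -0.05,
[... 435 characters left out ...]
101.5
((0.2, -0.2, 0.3),) 12 0.23
     0.0 3.3 [-0.26  0.07  0.53  2.1  -0.07  0.94  2.07] 101.3
     0.0 3.7 [-0.26  0.06  0.53  2.1  -0.07  0.93  2.07] 101.3
     0.0 3.2 [-0.26  0.07  0.53  2.09 -0.07  0.94  2.07] 101.3
((0.2, -0.35, 0.3),) 16 0.28
     0.0 3.0 [-0.4   0.07  0.66  2.1  -0.07  0.94  2.08] 101.5
     0.0 3.2 [-0.38  0.07  0.65  2.1  -0.07  0.94  2.08] 101.5
     0.0 3.0 [-0.4   0.07  0.67  2.1  -0.07  0.94  2.08] 101.5
((0.3, 0.1, 0.15),) 12 0.15
     0.8 3.0 [-0.84  0.11  1.13  2.1  -0.14  0.94  2.14] 101.5
     0.1 2.9 [-0.76  0.11  1.05  2.1  -0.13  0.94  2.13] 101.5
     1.7 3.2 [-0.89  0.11  1.18  2.11 -0.13  0.94  2.14] 101.5
real	0m29.393s
user	1m50.341s
sys	0m0.262s
```

```bash
cat > unw3.py <<'E'
from unw2 import *
if __name__=="__main__":
    js=[((x,y,z),(x+ddx,y,z)) for x in(.24,.28,.32) for y in(-.12,-.05,.02) for z in(.25,.35,.45) for ddx in (-.06,-.12)]
    js+=[((x,y,z),) for x in(.22,.25,.28) for y in(-.12,-.08,-.05) for z in(.2,.25,.35,.45)]
    with Pool() as P: o=P.map(one,js,chunksize=2)
    o=[x for x in o if len(x[2])==3 and x[3]>.07]
    o.sort(key=lambda x:max(a[0]/3+a[1] for a in x[2])+.15*x[1])
    for x in o[:6]: print(x[0],x[1],round(x[3],2)); [print("    ",*[np.round(v,1) if np.isscalar(v) else v for v in a]) for a in x[2]]
    q=q0;M=MM[0]
    for t in o[0][0]+(T,T):
        p,Rm=fkM(q);d=Rm.T@(np.array(t)-p);q,n=goto(q,t,M,.058 if t is not T else .05);print(t,n,"rows",(d/n).round(4),q.round(2),*rep(q))
E
python3 unw3.py
```

```text
((0.32, 0.02, 0.25), (0.26, 0.02, 0.25)) 14 0.25
     0.0 0.8 [ 0.01  0.09  0.23  2.06 -0.02  0.98  2.02] 101.5
     0.0 1.1 [ 0.09  0.09  0.16  2.06 -0.02  0.97  2.02] 101.5
     0.0 0.8 [-0.03  0.1   0.28  2.06 -0.02  0.98  2.03] 101.5
((0.32, -0.05, 0.35), (0.2, -0.05, 0.35)) 16 0.35
     0.0 0.4 [ 0.26  0.11 -0.01  2.04 -0.    1.    2.02] 101.5
     0.0 0.9 [ 0.29  0.1  -0.05  2.05 -0.01  0.98  2.02] 101.4
     0.0 0.6 [ 0.22  0.11  0.02  2.04 -0.01  1.    2.02] 101.5
((0.28, -0.05, 0.35), (0.22000000000000003, -0.05, 0.35)) 16 0.33
     0.0 0.7 [ 0.28  0.11 -0.04  2.04 -0.01  1.    2.01] 101.2
     0.0 0.9 [ 0.33  0.11 -0.08  2.04 -0.01  0.99  2.02] 101.1
     0.0 1.1 [ 0.25  0.12 -0.01  2.03 -0.    1.01  2.01] 101.3
((0.28, -0.05, 0.45), (0.22000000000000003, -0.05, 0.45)) 19 0.45
     0.0 0.4 [ 0.23  0.1   0.01  2.05 -0.01  0.99  2.02] 101.5
     0.0 0.6 [ 0.3   0.1  -0.06  2.05 -0.    0.99  2.02] 101.5
     0.0 0.2 [ 0.19  0.1   0.05  2.05 -0.01  0.99  2.02] 101.5
((0.28, 0.02, 0.25), (0.22000000000000003, 0.02, 0.25)) 14 0.23
     0.0 0.7 [ 0.11  0.11  0.13  2.04 -0.01  1.  
[... 256 characters left out ...]
.02] 101.5
     0.0 0.4 [ 0.06  0.1   0.18  2.05 -0.01  0.99  2.02] 101.5
     0.0 0.6 [ 0.01  0.1   0.23  2.05 -0.02  0.99  2.02] 101.5
(0.32, 0.02, 0.25) 5 rows [ 0.0153  0.0329 -0.0299] [-0.51 -0.5   0.22  2.15  0.12  1.43  1.45] [0.33  0.022 0.249] [ 0.045 -0.004 -0.999]
(0.26, 0.02, 0.25) 2 rows [ 0.0343  0.006  -0.0022] [-0.13 -0.5  -0.08  2.16 -0.02  1.47  1.58] [0.305 0.025 0.248] [ 0.011 -0.009 -1.   ]
[ 0.4474 -0.1495  0.075 ] 6 rows [-0.0171 -0.033   0.0294] [ 0.01  0.09  0.23  2.06 -0.02  0.98  2.02] [ 0.447 -0.149  0.075] [ 0.011 -0.009 -1.   ]
[ 0.4474 -0.1495  0.075 ] 1 rows [-0. -0.  0.] [ 0.01  0.09  0.23  2.06 -0.02  0.98  2.02] [ 0.447 -0.149  0.075] [ 0.011 -0.009 -1.   ]
```

>>> arm_command:
  increments:
    - {"gripper": 34, "dx": 0.015, "dy": 0.033, "dz": -0.03, "spin": 0}
    - {"gripper": 34, "dx": 0.015, "dy": 0.033, "dz": -0.03, "spin": 0}
    - {"gripper": 34, "dx": 0.015, "dy": 0.033, "dz": -0.03, "spin": 0}
    - {"gripper": 34, "dx": 0.015, "dy": 0.033, "dz": -0.03, "spin": 0}
    - {"gripper": 34, "dx": 0.015, "dy": 0.033, "dz": -0.03, "spin": 0}
    - {"gripper": 34, "dx": 0.034, "dy": 0.006, "dz": -0.002, "spin": 0}
    - {"gripper": 34, "dx": 0.034, "dy": 0.006, "dz": -0.002, "spin": 0}
    - {"gripper": 34, "dx": 0, "dy": 0, "dz": 0, "spin": 0}

```text
time: 30.95
ee_pos: [0.2934, -0.0019, 0.2448]
eef_rot: [-0.099, 0.995, -0.004, 0.027]
ft_force: [0.7, -0.8, -0.9]
width: 0.0298
```

```bash
python3 st.py; python3 dd.py .075; python3 dd.py .034
```

```text
30.95 [-0.084 -0.499 -0.054  2.185 -0.016  1.4    1.639] [ 0.2934 -0.0019  0.2448] [-0.0987  0.9947 -0.004   0.0274] [ 0.7 -0.8 -0.9] 0.0298
tool axes cols
 [[-0.979 -0.196  0.055]
 [-0.197  0.98  -0.003]
 [-0.054 -0.013 -0.998]] tilt 3.18
d to dial at z 0.075 [-0.1126 -0.1726  0.1785] jaw az 101.31
d to dial at z 0.034 [-0.1104 -0.1721  0.2194] jaw az 101.31
```

```bash
python3 - <<'E'
from unw2 import *
T=np.array([.4474,-.1495,.075])
for k in (2,3,4):
 for M in MM:
  q=run2(q0,[(.045,.005,-.003,0)]*k,**M);a=rep(q);p,Rm=fkM(q);d=Rm.T@(T-p);n=8-k;q=run2(q,[(*(d/n),0)]*n,**M);print(k,*a,"d/n",(d/n).round(4),*rep(q),q.round(2))
E
```

```text
2 [ 0.298 -0.001  0.234] [-0.013 -0.004 -1.   ] d/n [-0.02   -0.0291  0.0262] [ 0.447 -0.149  0.075] [-0.013 -0.004 -1.   ] [ 0.16  0.11  0.07  2.04 -0.    1.    2.01]
2 [ 0.298 -0.002  0.234] [-0.013 -0.004 -1.   ] d/n [-0.02   -0.029   0.0262] [ 0.447 -0.149  0.075] [-0.013 -0.004 -1.   ] [ 0.17  0.11  0.07  2.04 -0.    1.    2.01]
2 [ 0.298 -0.001  0.234] [-0.013 -0.005 -1.   ] d/n [-0.02   -0.0291  0.0262] [ 0.447 -0.149  0.075] [-0.013 -0.005 -1.   ] [ 0.16  0.11  0.08  2.04 -0.    1.    2.01]
3 [ 0.287 -0.005  0.234] [-0.048 -0.004 -0.999] d/n [-0.0273 -0.0347  0.0303] [ 0.447 -0.149  0.075] [-0.048 -0.004 -0.999] [0.18 0.13 0.06 2.01 0.01 1.04 2.  ]
3 [ 0.287 -0.006  0.234] [-0.048 -0.003 -0.999] d/n [-0.0273 -0.0346  0.0303] [ 0.447 -0.149  0.075] [-0.048 -0.003 -0.999] [0.18 0.14 0.05 2.01 0.01 1.04 2.  ]
3 [ 0.287 -0.005  0.234] [-0.048 -0.005 -0.999] d/n [-0.0273 -0.0348  0.0303] [ 0.447 -0.149  0.075] [-0.048 -0.005 -0.999] [0.17 0.13 0.06 2.01 0.01 1.04 2.  ]
4 [ 0.277 -0.01   0.235] [-0.082 -0.003 -0.997] d/n [-0.0381 -0.0431  0.0366] [ 0.447 -0.149  0.075] [-0.082 -0.004 -0.997] [0.18 0.16 0.04 1.99 0.02 1.07 1.99]
4 [ 0.277 -0.011  0.235] [-0.082 -0.002 -0.997] d/n [-0.0382 -0.0429  0.0365] [ 0.447 -0.149  0.075] [-0.082 -0.002 -0.997] [0.19 0.16 0.04 1.99 0.02 1.07 1.99]
4 [ 0.277 -0.01   0.235] [-0.082 -0.004 -0.997] d/n [-0.0381 -0.0431  0.0366] [ 0.447 -0.149  0.075] [-0.082 -0.004 -0.997] [0.18 0.16 0.05 1.99 0.02 1.07 1.99]
```

>>> arm_command:
  increments:
    - {"gripper": 34, "dx": 0.038, "dy": 0.005, "dz": -0.003, "spin": 0}
    - {"gripper": 34, "dx": 0.038, "dy": 0.005, "dz": -0.003, "spin": 0}
    - {"gripper": 34, "dx": -0.02, "dy": -0.029, "dz": 0.026, "spin": 0}
    - {"gripper": 34, "dx": -0.02, "dy": -0.029, "dz": 0.026, "spin": 0}
    - {"gripper": 34, "dx": -0.02, "dy": -0.029, "dz": 0.026, "spin": 0}
    - {"gripper": 34, "dx": -0.02, "dy": -0.029, "dz": 0.026, "spin": 0}
    - {"gripper": 34, "dx": -0.02, "dy": -0.029, "dz": 0.026, "spin": 0}
    - {"gripper": 34, "dx": -0.018, "dy": -0.027, "dz": 0.022, "spin": 0}

```text
time: 31.95
ee_pos: [0.4308, -0.1436, 0.0802]
eef_rot: [-0.106, 0.994, -0.006, 0.005]
ft_force: [1.3, 0.9, 0.1]
width: 0.0297
```

```bash
python3 st.py; python3 dd.py .075; python3 dd.py .036;python3 - <<'E'
from h import *
snap("scene","m1.png",(195,160,70,60),8)
E
```

```text
31.95 [ 0.393  0.098 -0.186  2.063  0.033  0.97   1.973] [ 0.4308 -0.1436  0.0802] [-0.1058  0.9944 -0.0061  0.0046] [1.3 0.9 0.1] 0.0297
tool axes cols
 [[-0.978 -0.21   0.01 ]
 [-0.21   0.978 -0.011]
 [-0.008 -0.013 -1.   ]] tilt 0.88
d to dial at z 0.075 [-0.0149 -0.0091  0.0055] jaw az 102.15
d to dial at z 0.036 [-0.0146 -0.0086  0.0445] jaw az 102.15
```

>>> arm_command:
  increments:
    - {"gripper": 34, "dx": -0.0075, "dy": -0.0045, "dz": 0.003, "spin": 0}
    - {"gripper": 34, "dx": -0.0075, "dy": -0.0045, "dz": 0.003, "spin": 0}
    - {"gripper": 34, "dx": 0, "dy": 0, "dz": 0.008, "spin": 0}
    - {"gripper": 34, "dx": 0, "dy": 0, "dz": 0.008, "spin": 0}
    - {"gripper": 34, "dx": 0, "dy": 0, "dz": 0.008, "spin": 0}
    - {"gripper": 34, "dx": 0, "dy": 0, "dz": 0.007, "spin": 0}
    - {"gripper": 34, "dx": 0, "dy": 0, "dz": 0.004, "spin": 0}
    - {"gripper": 34, "dx": 0, "dy": 0, "dz": 0, "spin": 0}

```text
time: 33.0
ee_pos: [0.4464, -0.15, 0.0406]
eef_rot: [-0.104, 0.995, -0.005, 0.005]
ft_force: [1.0, 0.2, -0.1]
width: 0.0295
```

```bash
python3 st.py; python3 dd.py .036;python3 - <<'E'
from h import *
snap("scene","m2.png",(205,175,55,50),10)
E
```

```text
33.0 [ 0.395  0.192 -0.185  2.055  0.054  0.886  1.959] [ 0.4464 -0.15    0.0406] [-0.1044  0.9945 -0.0053  0.0051] [ 1.   0.2 -0.1] 0.0295
tool axes cols
 [[-0.978 -0.208  0.011]
 [-0.208  0.978 -0.009]
 [-0.009 -0.012 -1.   ]] tilt 0.84
d to dial at z 0.036 [-0.001   0.0003  0.0046] jaw az 101.98
```

>>> arm_command:
  increments:
    - {"gripper": 24, "dx": -0.001, "dy": 0, "dz": 0.004, "spin": 0}
    - {"gripper": 22, "dx": 0, "dy": 0, "dz": 0.003, "spin": 0}
    - {"gripper": 20, "dx": 0, "dy": 0, "dz": 0.0015, "spin": 0}
    - {"gripper": 17, "dx": 0, "dy": 0, "dz": 0, "spin": 0}
    - {"gripper": 15, "dx": 0, "dy": 0, "dz": 0, "spin": 0}
    - {"gripper": 12, "dx": 0, "dy": 0, "dz": 0, "spin": 0}
    - {"gripper": 6, "dx": 0, "dy": 0, "dz": 0, "spin": 0}
    - {"gripper": 4, "dx": 0, "dy": 0, "dz": 0, "spin": 0}
  grip_force: 25

```text
time: 34.05
ee_pos: [0.4485, -0.1503, 0.033]
eef_rot: [-0.104, 0.995, -0.006, 0.006]
ft_force: [0.7, -1.9, 5.4]
width: 0.0119
```

```bash
python3 st.py
```

```text
34.05 [ 0.393  0.207 -0.185  2.057  0.059  0.867  1.954] [ 0.4485 -0.1503  0.033 ] [-0.1043  0.9945 -0.0058  0.0061] [ 0.7 -1.9  5.4] 0.0119
tool axes cols
 [[-0.978 -0.207  0.013]
 [-0.207  0.978 -0.01 ]
 [-0.011 -0.013 -1.   ]] tilt 0.96
```

```bash
python3 - <<'E'
from dim import *
from scipy.ndimage import map_coordinates
for n in("top","scene"):
    im=cv2.cvtColor(cv2.imread(f"pics/{n}0.png"),cv2.COLOR_BGR2GRAY).astype(float)
    c,_=fitc(n,f"pics/{n}0.png")
    az=np.radians(np.arange(85,131,1.5));pr=[]
    for rr in(.037,.039,.041,.043):
        q=proj(n,np.c_[c[0]+rr*np.cos(az),c[1]+rr*np.sin(az),np.full(az.size,.027)]);pr.append(map_coordinates(im,[q[:,1],q[:,0]],order=1))
    m=np.mean(pr,0);print(n,m.round(0).astype(int).tolist());i=np.argmin(m);w=np.clip(np.percentile(m,70)-m,0,None);w[np.abs(np.degrees(az)-np.degrees(az[i]))>9]=0
    print("mark az",(w*np.degrees(az)).sum()/w.sum())
E
```

```text
top [109, 109, 109, 110, 111, 113, 114, 113, 111, 109, 105, 101, 96, 92, 88, 87, 90, 94, 99, 104, 108, 111, 111, 111, 111, 110, 109, 109, 109, 109, 110]
mark az 107.05528219060756
scene [133, 132, 131, 131, 132, 133, 134, 134, 134, 133, 128, 121, 114, 107, 100, 93, 86, 80, 83, 94, 105, 115, 123, 124, 125, 126, 126, 126, 125, 125, 124]
mark az 110.05904803725394
```

>>> arm_command:
  increments:
    - {"gripper": 4, "dx": 0, "dy": 0, "dz": 0.0012, "spin": 0}
    - {"gripper": 4, "dx": 0, "dy": 0, "dz": 0.0002, "spin": 4}
    - {"gripper": 4, "dx": 0, "dy": 0, "dz": 0, "spin": 7}
    - {"gripper": 4, "dx": 0, "dy": 0, "dz": 0, "spin": 8}
    - {"gripper": 4, "dx": 0, "dy": 0, "dz": 0, "spin": 8}
    - {"gripper": 4, "dx": 0, "dy": 0, "dz": 0, "spin": 8}
    - {"gripper": 4, "dx": 0, "dy": 0, "dz": 0, "spin": 7}
    - {"gripper": 4, "dx": 0, "dy": 0, "dz": 0, "spin": 4}

```text
time: 35.05
ee_pos: [0.4486, -0.1514, 0.0328]
eef_rot: [0.294, 0.956, -0.004, 0.008]
ft_force: [-5.5, -4.1, 21.0]
width: 0.0119
```

```bash
python3 st.py;python3 dd.py .033; python3 - <<'E'
from h import *
print(read_state()['torque'])
snap("scene","m3.png",(205,175,55,50),10)
E
```

```text
35.05 [ 0.307  0.202 -0.091  2.061  0.035  0.863  1.169] [ 0.4486 -0.1514  0.0328] [ 0.2942  0.9557 -0.0036  0.0082] [-5.5 -4.1 21. ] 0.0119
tool axes cols
 [[-0.827  0.562  0.013]
 [ 0.562  0.827 -0.012]
 [-0.018 -0.002 -1.   ]] tilt 1.02
d to dial at z 0.033 [ 0.002   0.0009 -0.0003] jaw az 55.78
[-0.79313556  1.56774198  0.14542415]
```

>>> arm_command:
  increments:
    - {"gripper": 4, "dx": 0, "dy": 0, "dz": -0.0006, "spin": 5}
    - {"gripper": 4, "dx": 0, "dy": 0, "dz": 0, "spin": 7}
    - {"gripper": 4, "dx": 0, "dy": 0, "dz": 0, "spin": 7}
    - {"gripper": 4, "dx": 0, "dy": 0, "dz": 0, "spin": 7}
    - {"gripper": 4, "dx": 0, "dy": 0, "dz": 0, "spin": 6}
    - {"gripper": 4, "dx": 0, "dy": 0, "dz": 0, "spin": 4}
    - {"gripper": 4, "dx": 0, "dy": 0, "dz": 0, "spin": 0.5}
    - {"gripper": 4, "dx": 0, "dy": 0, "dz": 0, "spin": 0}

```text
time: 36.1
ee_pos: [0.4479, -0.1518, 0.0328]
eef_rot: [0.578, 0.816, -0.001, 0.008]
ft_force: [-5.4, -5.5, 15.6]
width: 0.0117
```

```bash
python3 st.py;python3 dd.py .033; python3 - <<'E'
from h import *
print(read_state()['torque'])
snap("scene","m4.png",(200,170,65,60),9)
E
```

```text
36.1 [ 0.242  0.199 -0.019  2.065  0.017  0.863  0.551] [ 0.4479 -0.1518  0.0328] [ 0.5777  0.8162 -0.0013  0.0084] [-5.4 -5.5 15.6] 0.0117
tool axes cols
 [[-0.332  0.943  0.012]
 [ 0.943  0.332 -0.012]
 [-0.015  0.008 -1.   ]] tilt 0.98
d to dial at z 0.033 [ 0.0023  0.0003 -0.0002] jaw az 19.42
[-1.44199802  1.57416831  0.05648752]
```

>>> arm_command:
  increments:
    - {"gripper": 18, "dx": 0, "dy": 0, "dz": -0.0005, "spin": 0}
    - {"gripper": 30, "dx": 0, "dy": 0, "dz": 0, "spin": 0}
    - {"gripper": 36, "dx": 0, "dy": 0, "dz": -0.003, "spin": 0}
    - {"gripper": 36, "dx": 0, "dy": 0, "dz": -0.015, "spin": 0}
    - {"gripper": 36, "dx": 0, "dy": 0, "dz": -0.03, "spin": 0}
    - {"gripper": 36, "dx": 0, "dy": 0, "dz": -0.035, "spin": 0}
    - {"gripper": 36, "dx": 0, "dy": -0.03, "dz": -0.035, "spin": 0}
    - {"gripper": 36, "dx": 0, "dy": -0.04, "dz": -0.03, "spin": 0}

```text
time: 37.15
ee_pos: [0.3793, -0.1717, 0.1814]
eef_rot: [0.577, 0.817, -0.0, 0.008]
ft_force: [0.8, 0.0, 0.7]
width: 0.0313
```

```bash
python3 st.py; python3 - <<'E'
from h import *
snap("scene","m5.png",(205,175,55,50),11);snap("top","m6.png",(270,210,50,50),11)
E
```

```text
37.15 [ 0.293 -0.115  0.017  2.041  0.008  1.201  0.648] [ 0.3793 -0.1717  0.1814] [ 5.767e-01  8.169e-01 -4.000e-04  7.800e-03] [0.8 0.  0.7] 0.0313
tool axes cols
 [[-0.335  0.942  0.012]
 [ 0.942  0.335 -0.01 ]
 [-0.013  0.008 -1.   ]] tilt 0.9
```

```bash
cat > ang.py <<'E'
from dim import *
from ov import ov
from scipy.ndimage import map_coordinates
import sys
fn=sys.argv[1];n="scene"
im=cv2.cvtColor(cv2.imread(fn),cv2.COLOR_BGR2GRAY).astype(float)
c,f_=fitc(n,fn);print("centre",c,f_,"before",fitc(n,"pics/scene0.png")[0])
az=np.radians(np.arange(80,141,2.));
def prof(radii,z):
    pr=[]
    for rr in radii:
        q=proj(n,np.c_[c[0]+rr*np.cos(az),c[1]+rr*np.sin(az),np.full(az.size,z)]);pr.append(map_coordinates(im,[q[:,1],q[:,0]],order=1))
    return np.mean(pr,0)
def cen(m,sgn):
    m=m*sgn;i=np.argmin(m);w=np.clip(np.percentile(m,70)-m,0,None);w[np.abs(az-az[i])>np.radians(11)]=0;return np.degrees((w*az).sum()/w.sum())
m=prof((.037,.039,.041,.043),.027);print("mark",cen(m,1),m.astype(int).tolist())
for R_ in((.024,.026,.028,.030),(.027,.029,.031)):
    m=prof(R_,.0325);print("pointer",cen(m,-1),m.astype(int).tolist())
a=np.radians(float(sys.argv[2]));ov(n,fn,[.6393,.0797,-.4587],(205,175,55,50),11,"an.png",[c[0],c[1],a,np.radians(110)])
E
python3 ang.py pics/full_m5.png 110
```

```text
centre [ 0.4499352  -0.14943007] 273.95009515186183 before [ 0.44929686 -0.15042075]
mark 111.859109609311 [133, 133, 131, 130, 128, 126, 126, 126, 127, 127, 127, 123, 117, 110, 98, 86, 75, 82, 96, 111, 120, 125, 130, 134, 131, 128, 126, 125, 126, 128, 129]
pointer 118.42974892840695 [66, 66, 65, 66, 66, 67, 67, 67, 67, 67, 67, 68, 72, 76, 80, 85, 86, 87, 88, 89, 89, 86, 82, 79, 75, 73, 73, 73, 72, 72, 71]
pointer 119.26044277493584 [66, 65, 65, 65, 66, 68, 68, 69, 70, 69, 68, 67, 70, 75, 80, 85, 88, 89, 90, 91, 91, 89, 86, 84, 81, 81, 82, 82, 82, 82, 82]
```

```bash
python3 - <<'E'
from dim import *
a=cv2.cvtColor(cv2.imread("pics/scene0.png"),6).astype(np.float32);b=cv2.cvtColor(cv2.imread("pics/full_m5.png"),6).astype(np.float32)
from scipy.ndimage import shift,map_coordinates
from scipy.optimize import minimize
def reg(y0,y1,x0,x1):
    def c(v):
        s=shift(a,(v[0],v[1]),order=3)[y0:y1,x0:x1];t=b[y0:y1,x0:x1];A=np.c_[s.ravel(),np.ones(s.size)];x,r_,*_=np.linalg.lstsq(A,t.ravel(),rcond=None);return ((A@x-t.ravel())**2).mean()
    r_=minimize(c,[0,0],method='Nelder-Mead',options=dict(initial_simplex=[[0,0],[.5,0],[0,.5]]));return r_.x.round(2),round(r_.fun,1)
print("lower rim",reg(208,222,217,246),"mark",reg(202,209,239,246),"left rim",reg(198,215,216,224))
print("control bottle",reg(225,270,212,236))
# bar edges
def bar_edges(im,cols,r0,r1):
    pts=[]
    for x in cols:
        col=im[r0:r1,x];g=np.diff(col);i=np.argmax(g); # dark->light
        if 0<i<len(g)-1:
            d=(g[i-1]-g[i+1])/(2*(g[i-1]-2*g[i]+g[i+1]));pts.append((x,r0+i+.5+d))
    return np.array(pts)
p=bar_edges(b,range(226,237),201,207);print(p.round(2).tolist());k=np.polyfit(p[:,0],p[:,1],1);print("slope bottom",k)
c=np.array([.4485,-.1505])
for az in(104,108,112,116,120):
    u=np.array([np.cos(np.radians(az)),np.sin(np.radians(az))]);nrm=np.array([-u[1],u[0]])
    # +x side face (towards camera): n with positive x
    if nrm[0]<0:nrm=-nrm
    A=proj("scene",[[*(c+.022*u+.006*nrm),.0325],[*(c-.022*u+.006*nrm),.0325]]);s=(A[0,1]-A[1,1])/(A[0,0]-A[1,0]);print(az,s.round(4),A.round(1).tolist())
E
```

```text
lower rim (array([0.16, 0.12]), np.float64(19.6)) mark (array([-0.07,  0.14]), np.float64(60.5)) left rim (array([0.09, 0.04]), np.float64(6.8))
control bottle (array([-0.,  0.]), np.float64(1.2))
[[226.0, 203.55], [227.0, 203.67], [228.0, 203.62], [229.0, 203.67], [230.0, 203.85], [231.0, 204.31], [232.0, 204.15], [233.0, 204.2], [234.0, 204.7], [235.0, 204.65], [236.0, 204.54]]
slope bottom [1.22929061e-01 1.75685507e+02]
104 0.1894 [[236.5, 205.3], [224.3, 203.0]]
108 0.1317 [[236.8, 205.0], [224.3, 203.4]]
112 0.0756 [[236.9, 204.7], [224.3, 203.7]]
116 0.0206 [[237.1, 204.3], [224.4, 204.1]]
120 -0.0339 [[237.2, 204.0], [224.5, 204.4]]
```

>>> arm_command:
  increments:
    - {"dx": 0, "dy": -0.02, "dz": -0.02}
    - {"dx": 0, "dy": -0.02, "dz": -0.02}
    - {"dx": 0, "dy": -0.02, "dz": -0.02}
    - {"dx": 0, "dy": 0, "dz": -0.02}
    - {"dx": 0, "dy": 0, "dz": -0.02}
    - {"dx": 0, "dy": 0, "dz": 0}
    - {"dx": 0, "dy": 0, "dz": 0}
    - {"dx": 0, "dy": 0, "dz": 0}

```text
validation failed for argument at $.in...
```

>>> arm_command:
  increments:
    - {"gripper": 36, "dx": 0, "dy": -0.02, "dz": -0.02, "spin": 0}
    - {"gripper": 36, "dx": 0, "dy": -0.02, "dz": -0.02, "spin": 0}
    - {"gripper": 36, "dx": 0, "dy": -0.02, "dz": -0.02, "spin": 0}
    - {"gripper": 36, "dx": 0, "dy": 0, "dz": -0.02, "spin": 0}
    - {"gripper": 36, "dx": 0, "dy": 0, "dz": -0.02, "spin": 0}
    - {"gripper": 36, "dx": 0, "dy": 0, "dz": 0, "spin": 0}
    - {"gripper": 36, "dx": 0, "dy": 0, "dz": 0, "spin": 0}
    - {"gripper": 36, "dx": 0, "dy": 0, "dz": 0, "spin": 0}

```text
time: 38.25
ee_pos: [0.322, -0.1907, 0.2782]
eef_rot: [0.577, 0.817, -0.001, 0.007]
ft_force: [0.8, -0.4, -0.2]
width: 0.0311
```

```bash
python3 - <<'E'
from bench import cams
import cv2
a=cams.camera("top");b=cams.camera("scene")
cv2.imwrite("pics/top_z1.png",a[:,:,::-1]);cv2.imwrite("pics/scene_z1.png",b[:,:,::-1])
c=cv2.resize(a[205:265,266:326],None,fx=7,fy=7,interpolation=cv2.INTER_CUBIC)
d=cv2.resize(b[171:231,196:256],None,fx=6,fy=7,interpolation=cv2.INTER_CUBIC)
cv2.imwrite("pics/z1.png",cv2.hconcat([c,d])[:,:,::-1])
E
```

```text
(no output)
```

View pics/z1.png

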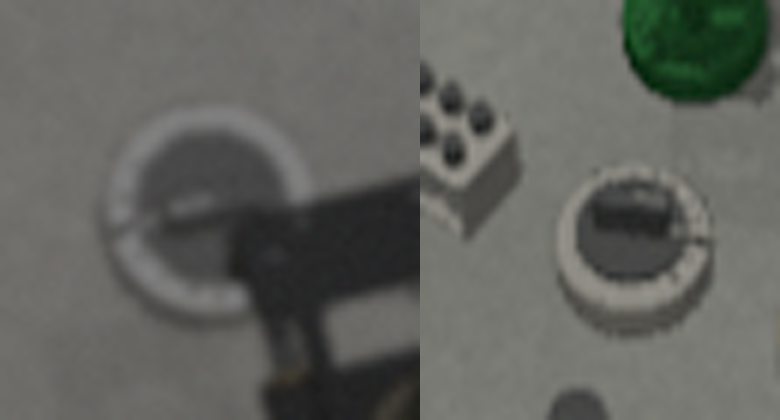

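View pics/top_z1.png

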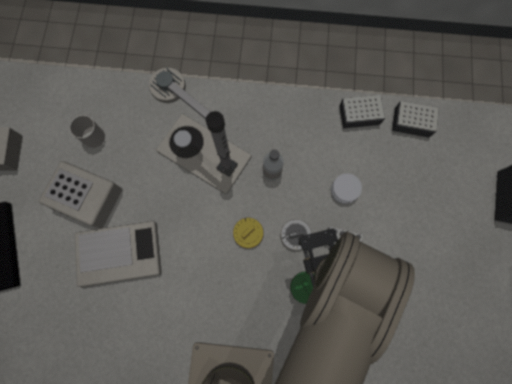

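The enlarged top view (left) shows the white pointer line from (215,200) to (165,213) and the long mark from (160,222) to (115,234). They are parallel within about 2° and lie end to end. In the scene view (right) the bar also points at the mark at (695,240). The gripper is clear of everything, so I am handing in.

```bash
python3 - <<'E'
from bench import job,read_state
print(job.close_job()); s=read_state(); print(s["time"],s["ft_force"])
E
```

```text
the job is handed in; nothing more can be done
None
the job is handed in; nothing more can be done
```

The lamp now sits one hole higher and the dimmer dial is turned to its long mark. I handed the job in at about 38.4 s, with the gripper clear of everything.

**Lamp:** I squeezed the button flush (opening 25.5 mm) and slid the sleeve up. The sleeve's foot rose 30.0 mm in the images. The button fills the next hole and looks as it did at the start, but I could only judge this from the pictures, not from a direct reading.

**Dimmer:** I turned the white dimmer's dial clockwise by about 83° while pressing down. Pressing peaked at about 21 N, above the suggested 8 to 15 N, and ended near 15.6 N. The puck moved about 0.5 mm at most and did not turn visibly.

**Last checks:**
- The pointer line and the long mark lie end to end, within about 1 to 3°.
- The two cameras disagree with each other by about 3° on where the mark is, so I cannot state it more closely than that.
- The gripper hid part of the dial in the last top picture.
- The bottle showed no movement at 37 s. I did not measure the dishes and tube rack separately.

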